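Unload the flange fixture with a ring spanner

TASK

The finished gland flanges are still clamped in the fixture. Turn the clamp's hexagon anticlockwise with the big end of the ring spanner until the jaw is fully back; the two blocks beside the hexagon leave room only for short strokes, so lift the spanner off and reseat it for each one, and do not turn the hexagon with the fingers or drag a flange out while it is clamped. Lay the spanner flat on the worktop, put all the flanges flat into the open top drawer of the drawer cabinet and slide the drawer fully shut, without disturbing the other things on the bench.

Things in the scene. Friction and masses are not known exactly. Their poses are not given: they have to be found in the camera images.
- spanner_grip (a point): double-ended ring spanner, grey steel, 203 mm long, 0.28 kg. The point is the middle of its shank, 31 mm above the underside of the two rings; the shank there is 84 mm long, 12 mm wide (y), 10 mm high. x runs along the shank from the big ring to the small one, z up. The rings hang below the shank, so the spanner lies flat with the shank bridging them. None while held
- spanner_big_ring (a point): centre of the big ring's underside, 75 mm from the shank's middle towards -x and 31 mm lower. Ring 60 mm across, 14 mm high, with a six-sided hole 38.8 mm across flats; a flat of the hole faces the spanner's x, so it goes on the hexagon when the spanner's x axis is at a multiple of 60 degrees to the x axis of nut_seat (about 8 degrees of play either way). The other ring is too small for the hexagon
- nut_seat (a point): on the vertical axis of the clamp's steel hexagon, at the collar on which the ring's underside rests when seated. The hexagon is 36 mm across flats and stands 18 mm above this point, its top 4 mm tapered; its axes turn with it: x points square to a flat, z up
- clamp_nut (a joint): angle of the hexagon in rad: 0 clamped, growing anticlockwise from above, to its stop at 4.5. It turns stiffly (0.5 N m) and stays where it is left
- clamp_jaw (a joint): how far the jaw has drawn back from the flanges, in m: 0 clamped. A spiral cam under the hexagon moves it 2.4 mm per rad. Its lip overhangs the flanges' ends by 7.5 mm; fully back is about 10 mm, at least 9.5 mm
- swing_mid (a point): fixed point of the fixture, 75 mm from the hexagon's axis in the middle of the free swing and at the height of the seated spanner's shank (31 mm above nut_seat). The shank can swing 40 degrees either way of the direction from nut_seat to this point before it meets one of the two aluminium blocks, which stand 34 mm either side of the hexagon and 40 mm above nut_seat
- flange_fixture: grey steel fixture, fixed, base 210 x 224 x 14 mm. Origin on the worktop under the middle of the closed jaw's face; x points from the jaw over the flanges (centres at x = 42 mm, y = -64, 0, 64 mm, standing 20 mm above the worktop), the hexagon is at x = -62 mm. Jaw lip and far stop are 36 mm high, the jaw's middle part 60 mm
- flange_1_mid (a point): aluminium gland flange: oval plate 84 x 48 x 10 mm (long along x), round hub 36 mm across standing 26 mm above the plate's middle; 0.2 kg. The point is on the hub's axis, half-way up (18 mm above the underside); z up. Take it by the hub, fingertips 8 mm or more above the plate to clear the jaw's lip and the far stop. None if absent or held
- flange_2_mid (a point): aluminium gland flange: oval plate 84 x 48 x 10 mm (long along x), round hub 36 mm across standing 26 mm above the plate's middle; 0.2 kg. The point is on the hub's axis, half-way up (18 mm above the underside); z up. Take it by the hub, fingertips 8 mm or more above the plate to clear the jaw's lip and the far stop. None if absent or held
- flange_3_mid (a point): aluminium gland flange: oval plate 84 x 48 x 10 mm (long along x), round hub 36 mm across standing 26 mm above the plate's middle; 0.2 kg. The point is on the hub's axis, half-way up (18 mm above the underside); z up. Take it by the hub, fingertips 8 mm or more above the plate to clear the jaw's lip and the far stop. None if absent or held
- drawer_unit_drawer_3 (a joint): how far the top drawer of the grey drawer cabinet is pulled out, in m: 0 shut; it starts about 0.1 out
- drawer_floor (a point): middle of the top drawer's inner floor, 100 mm above the worktop; it moves with the drawer. x points into the cabinet, y along the front, z up. The drawer is 154 mm deep inside (x from -76 to 77 mm) and 190 mm wide, front wall 42 mm high, other walls 35 mm; with the drawer out by d mm only x from -76 to d - 80 mm is uncovered, and parts over 42 mm high would foul the cabinet. The few small washers seen on its floor are flat and do not matter
- drawer_front (a point): middle of the top edge of the top drawer's front, outer face, 142 mm above the worktop; same axes. A pull lip sticks out 13 mm below it, between 9 and 18 mm down, 70 mm wide. Push it towards +x to shut; the cabinet's top is 145 mm high
- grease_tub: white tub with blue lid, 68 mm across, 52 mm high; leave it where it is
- caliper: digital caliper, 241 x 78 x 16 mm, lying flat; leave it where it is
- marker_black: marker pen, 120 mm; leave it where it is
- screwdriver_2: yellow-handled screwdriver, 159 mm; leave it where it is
- tape_roll: yellow tape roll, 98 mm across, 19 mm high; leave it where it is
There are look-alikes about, which are no part of the job. What is shaped like the part that bears flange_1_mid but red is not meant.

How it is judged:
On the way:
1. the clamp is undone: the jaw is fully back (value of joint clamp_jaw above 0.0095 m), for 0.2 s.
At the end, for the whole second after the job is handed in: every flange rests inside the top drawer, the drawer is shut to within 6 mm, the jaw is still back by at least 9.5 mm and the spanner lies flat on the worktop, all at rest (x of flange_1_mid in the frame of drawer_floor between -0.075 and 0.075 m and y of flange_1_mid in the frame of drawer_floor between -0.095 and 0.095 m and z of flange_1_mid in the frame of drawer_floor between 0 and 0.04 m and linear speed of each of flange_1, flange_2, flange_3, ring_spanner below 0.03 m/s and x of flange_2_mid in the frame of drawer_floor between -0.075 and 0.075 m and y of flange_2_mid in the frame of drawer_floor between -0.095 and 0.095 m and z of flange_2_mid in the frame of drawer_floor between 0 and 0.04 m and x of flange_3_mid in the frame of drawer_floor between -0.075 and 0.075 m and y of flange_3_mid in the frame of drawer_floor between -0.095 and 0.095 m and z of flange_3_mid in the frame of drawer_floor between 0 and 0.04 m and value of joint drawer_unit_drawer_3 below 0.006 m and value of joint clamp_jaw above 0.0095 m and height (world z) of spanner_grip between 0.024 and 0.038 m and angle between spanner_grip's own z axis and vertical below 0.12 rad); the robot touches nothing.
It fails at once if a flange is dragged up out of the clamp before the jaw has drawn back 6 mm (value of joint clamp_jaw below 0.006 m and z of any of flange_1_mid, flange_2_mid, flange_3_mid in the frame of flange_fixture above 0.06 m).
It fails at once if the hexagon is turned with the fingers (contact force between the fingers and clamp_nut_c1 above 2 N).
It fails at once if another thing on the bench is moved by more than 3 cm (distance of any of grease_tub, caliper, marker_black, screwdriver_2, tape_roll from where it was at the start of the episode above 0.03 m).
Of flange_1, flange_2, flange_3 only 2 to 3 are there at a start; the rules pass over those that are not, and their reading is None.
At some moment in a run one of ring_spanner may be knocked a few centimetres aside while the robot is not near it.
Once in a run the grip may slacken for a moment while it holds something.
It also fails if it takes over 192 s, if anything falls off the work surface, if the arm or the gripper's body presses on something with over 40 N, if the wrist force passes 120 N, or if a joint passes its speed limit or range.

ROBOT

A 6-joint arm with a two-finger parallel gripper is mounted at the origin on a cart in front of the work surface, level with it; the furniture and walls round the work are solid. World frame = base frame: x ahead of the robot, y to its left, z up, the work surface at z = 0. Lengths are in m, angles in rad, forces in N, time in s.
With the tool pointing down it reaches from about 0.25 to 0.725 m from the base axis. Payload 4 kg.
Tool frame: the origin (TCP) lies midway between the tips of the shut fingers; the grasp point (between the pads) lies 19 mm behind it; y points along the fingers, x is the direction in which the jaws open and shut, and the axes are right-handed (so a half turn about y gives the same grasp; the last joint's range is limited). The gripper opens to 85 mm and grips with 20 to 120 N. Pads are 22 mm wide; open, the fingers measure 114 mm over their backs; the gripper's body (76 mm by 85 mm) begins 54 mm behind the grasp point. The pads swing forward as they close: fully open they stand 13 mm farther back than shut.
Start: joints at [-1.18, 0.241, 0.005, 1.335, 0, 1.571], TCP at [0.19, -0.462, 0.231] pointing down, gripper open.
Joint ranges: [-2.72, 2.72], [-1.05, 1.87], [-1.09, 1.28], [-1.99, 2.15], [-1.42, 1.44], [-3.14, 3.14]. Speed limits (rad/s): [2.79, 2.79, 3.14, 3.14, 3.14, 3.14].

INTERFACE

Orientations are given as a unit quaternion [x, y, z, w].
In Python, from workcell import bot gives the robot as it stands. The module is installed in compiled form; this text tells all that it offers.
- The arm moves only by the shell command python3 -m inch 'ROWS'. ROWS is text: rows parted by semicolons, each of 7 numbers parted by spaces: the turn, a rotation vector about the tool's x, y, z in degrees, then the shift along the tool's x, y, z in mm, then the closure, from 0 (fully open) to 1 (shut). In form: ax ay az dx dy dz fingers; .... A call has 1 to 12 rows; each row shifts and turns the commanded pose from where the row before left it, along the tool's axes as they then stand; what a row does not reach is not made up. A row lasts 1/8 s, in which the tool goes at most 62.5 mm and 10.7 degrees, less where a joint would pass 70% of its speed; a pose out of reach is approached as far as the arm can. A call with a gripper value outside its range is refused whole. The fingers move at their own pace and stop on an object; the grip force is fixed at half the most. Time passes only in rows, so rows that do not move let the fingers close. It gives the time, the measured TCP pose, the force and the opening at its end, in the units of the state.
- bot.get_obs(): the state, without advancing time (a new reading comes with each control period).
- bot.camera(name): name is "side" or "top"; returns a dict with "color" (384x512x3 uint8, blue, green, red), "fx", "fy", "cx", "cy" (pixels), "k1" (the pictures are not rectified: a ray, as slopes to the right and down, at radius r is drawn at 1 + k1 r^2 times it, then the intrinsics apply), "extrinsics" (4x4, takes a point from world to camera coordinates). Camera axes: x right, y up, looking along -z (the intrinsics and any distortion apply to the point x, -y, -z); pixel columns grow to the right and rows downward; lengths in m; the calibration is good to about 2 mm. A picture is of the moment at which its call begins. There is no depth.
- bot.job_done(): hands the job in, once; it reports no verdict.
Trained networks look in the newest picture that a camera, given by its name, has taken for a name from the list of things; names that differ only in an ending like _2 or _b are one class to them, and where a whole thing is asked for, a point or a joint stands for the part that bears it (a point fixed in the world has none). Each returns a list of dicts, best first, with "conf" (0 to 1); they miss things now and then, are a little off and sometimes report something else, mostly with a low value. They report only what shows in the picture. A call takes as long as a camera call. They do not tell look-alikes from the thing itself.
- bot.look_for(name, camera): "extent" ([left, top, right, bottom] in pixels, round what is visible of it).
- bot.cut_out(name, camera): "region" (384x512 bool, what is visible of it) and "extent" ([left, top, right, bottom] in pixels, round what is visible of it).
- bot.spot_point(name, camera): "point" ([column, row] in pixels: a listed point, or the origin of a listed thing).
The state is a dict: "clock": time; "joint_pos": joint angles; "joint_vel": joint speeds; "tau": joint torques, N m; "eef_pos": TCP position; "tool_rot": TCP orientation; "ft_force": force on the tool from outside, world axes, zero at the start; "ft_torque": the same for the moment, N m; "grip_width": finger opening in m.
Only numpy, scipy, OpenCV 4.12 (cv2) and the standard library are available. Lean on these libraries where they do the work, as an engineer would, in place of code of your own. Each camera call takes 0.05 s, during which the arm holds its last target.

## Working session

There is one attempt and no reset: what is moved stays moved. The work goes in short steps, Python scripts to look and compute and a shell command to move; the robot and the scene stay as the last step left them, time stands still between calls to the robot, and variables do not carry over. Pictures are saved under pics/ and viewed, and the job is handed in when it is done.

```bash
mkdir -p pics; ls; python3 - <<'E'
from workcell import bot
import cv2
o=bot.get_obs()
for k,v in o.items(): print(k,v)
for c in ("side","top"):
    r=bot.camera(c); cv2.imwrite(f"pics/{c}0.png",r["color"]); print(c,r["fx"],r["fy"],r["cx"],r["cy"],r["k1"]); print(r["extrinsics"])
E
```

```text
pics
clock 0.0
joint_pos [-1.17999720e+00  2.41388730e-01  3.73265194e-03  1.33520645e+00
 -2.73269383e-05  1.57079621e+00]
joint_vel [ 0.00107791 -0.00043514 -0.00090072  0.00194877 -0.00047869 -0.00094476]
tau [-8.48337222e-04 -3.72320294e+01  2.52407026e+01  1.71666738e-02
 -1.63079435e-04  7.45698223e-07]
eef_pos [ 0.19021579 -0.4617225   0.23042829]
tool_rot [-0.58716565  0.39401797 -0.39279319  0.58796245]
ft_force [0.6606544  0.12181289 0.13639825]
ft_torque [-0.00705095  0.00825854 -0.01151658]
grip_width 0.0853659062477549
side 448.8591659869564 448.8591659869564 259.8916932324599 193.15903762188097 -0.07178009279333526
[[ 0.87046106 -0.49218253 -0.0073419  -0.60416873]
 [ 0.31404843  0.54380887  0.77823229 -0.13225001]
 [-0.37903974 -0.67972661  0.6279336  -1.14485366]
 [ 0.          0.          0.          1.        ]]
top 472.8318951793056 472.8318951793056 247.12802209900502 186.3282071973519 -0.20109131611533626
[[ 0.04533225 -0.99896115 -0.00464893 -0.27433635]
 [ 0.9788625   0.04349017  0.19984199 -0.57740312]
 [-0.1994322  -0.01360995  0.97981711 -1.47973518]
 [ 0.          0.          0.          1.        ]]
```

View pics/side0.png

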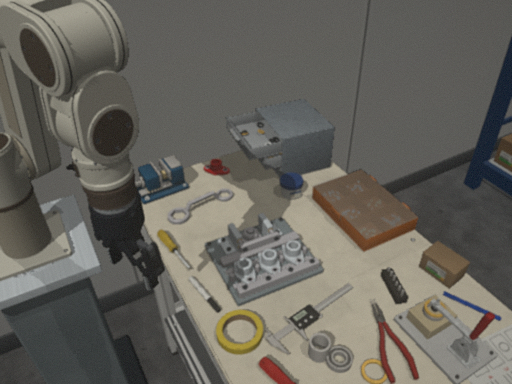

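View pics/top0.png

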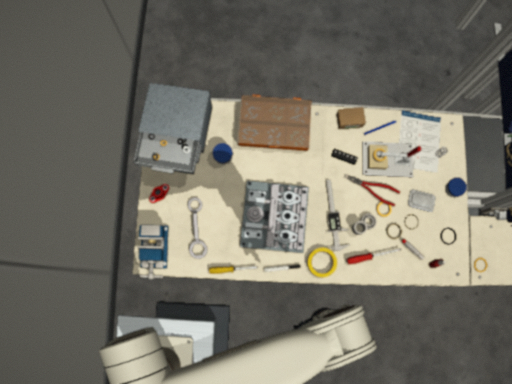

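```bash
cat > h.py <<'E'
from workcell import bot
import numpy as np, cv2
from scipy.spatial.transform import Rotation as R
from scipy.optimize import least_squares
def cam(n,save=None):
    r=bot.camera(n)
    if save: cv2.imwrite("pics/"+save,r["color"])
    return r
def proj(c,P):
    P=np.atleast_2d(P); E=c["extrinsics"]
    q=P@E[:3,:3].T+E[:3,3]
    u=q[:,0]/-q[:,2]; v=-q[:,1]/-q[:,2]
    s=1+c["k1"]*(u*u+v*v)
    return np.c_[c["fx"]*u*s+c["cx"],c["fy"]*v*s+c["cy"]]
def ray(c,p):
    x=(p[0]-c["cx"])/c["fx"]; y=(p[1]-c["cy"])/c["fy"]
    u,v=x,y
    for _ in range(30):
        s=1+c["k1"]*(u*u+v*v); u,v=x/s,y/s
    E=c["extrinsics"]; d=E[:3,:3].T@np.array([u,-v,-1.]); o=-E[:3,:3].T@E[:3,3]
    return o,d/np.linalg.norm(d)
def at_z(c,p,z):
    o,d=ray(c,p); return o+d*(z-o[2])/d[2]
def tri(c1,p1,c2,p2):
    o1,d1=ray(c1,p1);o2,d2=ray(c2,p2)
    A=np.c_[d1,-d2]; t=np.linalg.lstsq(A,o2-o1,rcond=None)[0]
    a=o1+t[0]*d1;b=o2+t[1]*d2
    return (a+b)/2,np.linalg.norm(a-b)
def crop(c,box,k,name):
    x0,y0,x1,y1=box
    cv2.imwrite("pics/"+name,cv2.resize(c["color"][y0:y1,x0:x1],None,fx=k,fy=k,interpolation=cv2.INTER_CUBIC))
E
python3 - <<'E'
from h import *
np.set_printoptions(precision=4,suppress=True)
cs=cam("side");ct=cam("top")
crop(cs,(150,90,350,290),4,"s1.png") if 0 else None
crop(cs,(190,200,340,310),5,"s1.png"); crop(ct,(130,80,330,280),3,"t1.png")
Z=dict(spanner_grip=.031,spanner_big_ring=0,nut_seat=None,swing_mid=None,flange_fixture=0,flange_1_mid=.038,drawer_floor=.1,drawer_front=.142,grease_tub=None,caliper=None,marker_black=None,screwdriver_2=None,tape_roll=None)
for n,z in Z.items():
  for c,cn in((cs,"side"),(ct,"top")):
    for r in bot.spot_point(n,cn)[:5]:
        print(n,cn,round(r["conf"],2),np.round(r["point"],1), at_z(c,r["point"],0 if z is None else z))
E
```

```text
spanner_grip side 0.7 [202.  200.5] [ 0.4549 -0.1009  0.031 ]
spanner_big_ring side 0.95 [180.1 215.6] [ 0.3891 -0.0947  0.    ]
spanner_big_ring side 0.29 [312.8 314. ] [ 0.5202 -0.5422  0.    ]
spanner_big_ring top 0.79 [201.6 249. ] [ 0.3829 -0.1066  0.    ]
nut_seat side 0.51 [249.9 237.2] [ 0.5152 -0.2639  0.    ]
nut_seat top 0.78 [255.6 211.9] [ 0.515  -0.2796  0.    ]
swing_mid side 0.64 [244.9 267.4] [ 0.4552 -0.3489  0.    ]
swing_mid side 0.32 [258.3 135.1] [0.7795 0.1623 0.    ]
swing_mid top 0.96 [235.7 211.8] [ 0.5124 -0.2131  0.    ]
flange_fixture side 0.59 [259.4 256.6] [ 0.503  -0.3355  0.    ]
flange_fixture top 0.93 [274.4 216. ] [ 0.5039 -0.3429  0.    ]
flange_1_mid side 0.56 [243.5 267.6] [ 0.4372 -0.3783  0.038 ]
flange_1_mid side 0.5 [215.3 165.9] [0.5522 0.0201 0.038 ]
flange_1_mid top 0.78 [285.9 235.8] [ 0.4355 -0.3806  0.038 ]
flange_1_mid top 0.66 [160.9 193.2] [0.5573 0.0362 0.038 ]
drawer_floor side 0.97 [261.1 139.4] [ 0.6957 -0.0059  0.1   ]
drawer_floor side 0.43 [201.7 296.9] [ 0.3046 -0.4552  0.1   ]
drawer_floor top 0.57 [171.4 144.3] [0.7086 0.0
[... 280 characters left out ...]
 153.4] [ 0.7124 -0.1612  0.    ]
caliper side 0.73 [313.5 316.6] [ 0.5176 -0.5486  0.    ]
caliper top 0.66 [287.5 216.7] [ 0.5035 -0.3867  0.    ]
caliper top 0.62 [335.3 213.9] [ 0.5196 -0.5475  0.    ]
marker_black side 0.8 [204.1 295.1] [ 0.3353 -0.3768  0.    ]
marker_black top 0.52 [282.4 268.7] [ 0.3304 -0.3755  0.    ]
screwdriver_2 side 0.51 [177.6 247.8] [ 0.338  -0.2064  0.    ]
screwdriver_2 top 0.64 [253.5 210.5] [ 0.5194 -0.2724  0.    ]
screwdriver_2 top 0.59 [231.7 271.5] [ 0.3139 -0.2097  0.    ]
screwdriver_2 top 0.39 [225.7 155.1] [ 0.7067 -0.169   0.    ]
tape_roll side 0.65 [240.1 336.4] [ 0.3564 -0.5132  0.    ]
tape_roll top 0.7 [321.1 265.8] [ 0.3446 -0.5031  0.    ]
```

```bash
python3 -c "
import os;os.path.exists('pics/s1.png')"
```

```text
(no output)
```

View pics/s1.png

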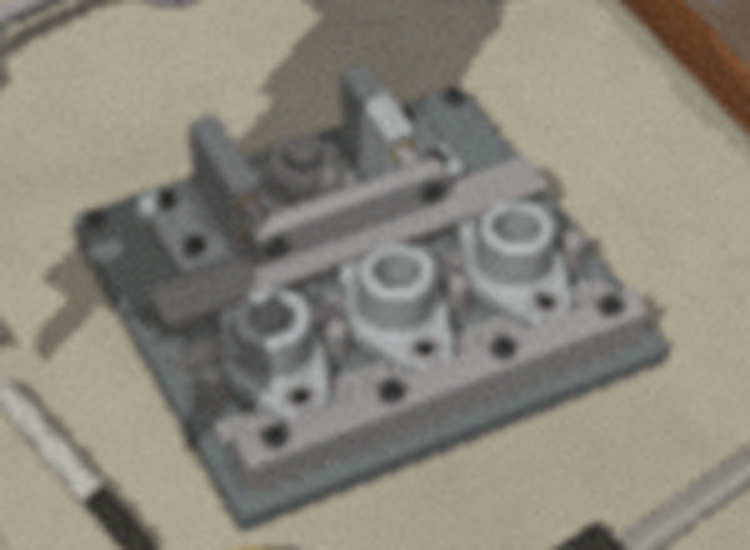

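View pics/t1.png

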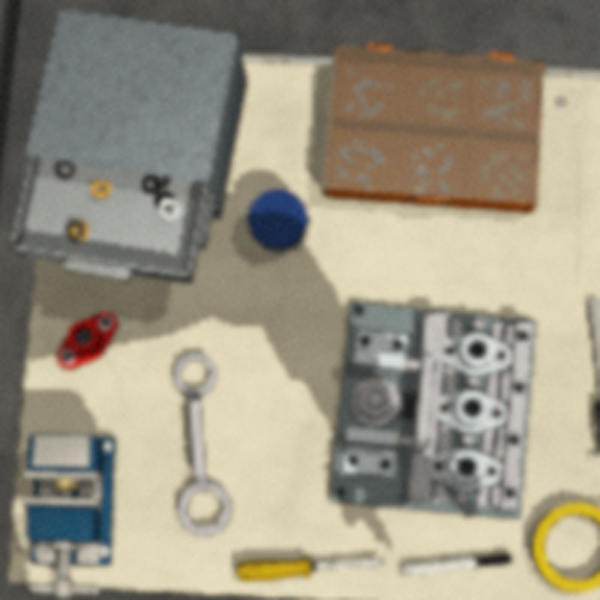

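```bash
python3 - <<'E'
from h import *
np.set_printoptions(precision=4,suppress=True)
cs=cam("side");ct=cam("top")
crop(cs,(195,205,335,305),6,"s2.png"); crop(ct,(235,170,315,260),7,"t2.png")
hs=[(245,263),(269.6,253.6),(293.8,245.4)]; ht=[(285.7,235.7),(287.7,216),(290,196.3)]
for a,b in zip(hs,ht):print(tri(cs,a,ct,b), at_z(cs,a,.056),at_z(ct,b,.056))
for n in("nut_seat","swing_mid"):
    a=bot.spot_point(n,"side")[0]["point"];b=bot.spot_point(n,"top")[0]["point"];print(n,a,b,tri(cs,a,ct,b))
E
```

```text
(array([ 0.4373, -0.3798,  0.054 ]), np.float64(0.006421015345912392)) [ 0.4396 -0.3822  0.056 ] [ 0.434  -0.3786  0.056 ]
(array([ 0.5003, -0.384 ,  0.0557]), np.float64(0.005180644129956064)) [ 0.5028 -0.3848  0.056 ] [ 0.4979 -0.3831  0.056 ]
(array([ 0.5645, -0.3894,  0.0551]), np.float64(0.003522037203623277)) [ 0.5657 -0.3905  0.056 ] [ 0.5626 -0.3886  0.056 ]
nut_seat [250.4, 237.4] [254.1, 214.1] (array([ 0.5079, -0.2756,  0.0121]), np.float64(0.004743297695298434))Traceback (most recent call last):
  File "<stdin>", line 8, in <module>
IndexError: list index out of range
```

View pics/s2.png

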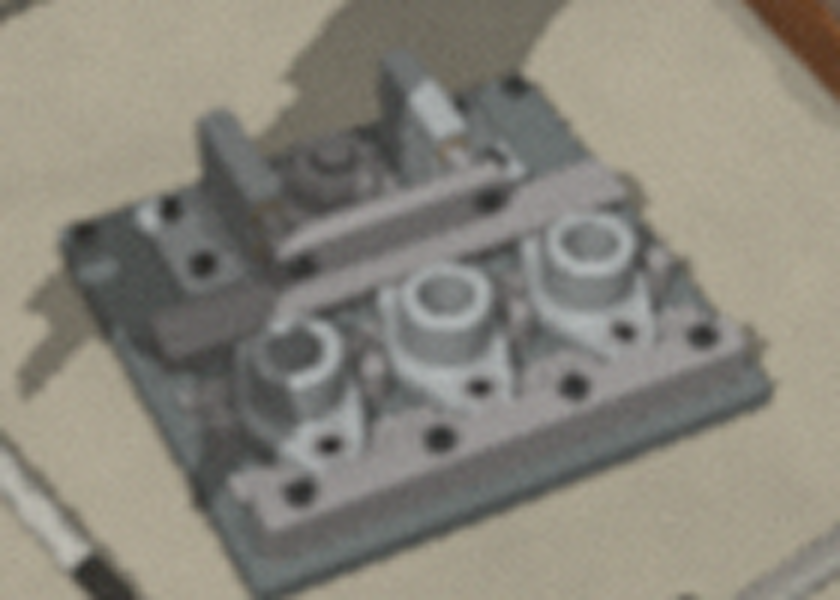

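View pics/t2.png

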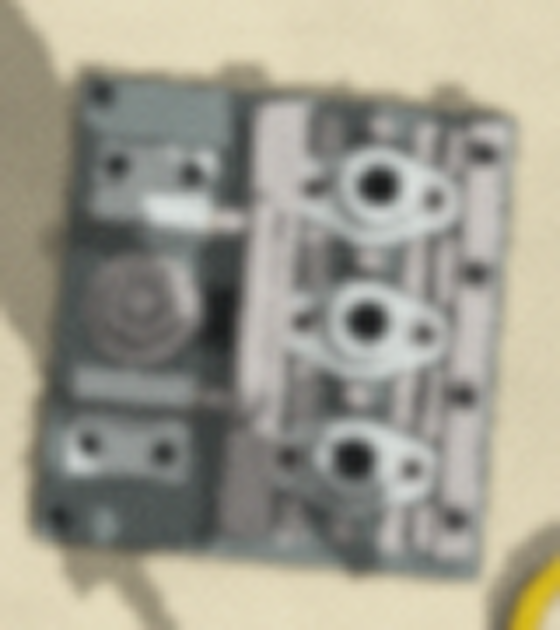

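```bash
cat > fit.py <<'E'
from h import *
np.set_printoptions(precision=4,suppress=True)
cs=cam("side");ct=cam("top")
S=lambda x,y:(x/6+195,y/6+205); T=lambda x,y:(x/7+235,y/7+170)
hub=[(.042,.064,.056),(.042,0,.056),(.042,-.064,.056)]
obs=[]
for p,t,s in zip(hub,[(380,185),(368,321),(355,459)],[(592,243),(442,296),(293,352)]):
    obs+=[("h",p,ct,T(*t),0),("h",p,cs,S(*s),1)]
c=[(0,.112),(1,.112),(1,-.112),(0,-.112)]
for (k,y),t in zip(c,[(85,75),(517,113),(477,577),(33,540)]): obs.append(("c",(k,y,.014),ct,T(*t),0))
for (k,y),s in zip(c,[(525,80),(770,375),(262,585),(65,232)]): obs.append(("c",(k,y,.014),cs,S(*s),1))
def W(v,p):
    a=v[2];return np.array([v[0]+np.cos(a)*p[0]-np.sin(a)*p[1],v[1]+np.sin(a)*p[0]+np.cos(a)*p[1],p[2]])
def res(v,full=False):
    o=[]
    for k,p,cc,px,b in obs:
        q=p if k=="h" else (v[7]+p[0]*.21,p[1],p[2])
        o.append(proj(cc,W(v,q))[0]+v[3+2*b:5+2*b]-px)
    o=np.array(o)
    return o if full else np.r_[o.ravel(),np.array(v[3:7])/1.5]
r=least_squares(res,[.5,-.34,-1.64,0,0,0,0,-.1],loss="soft_l1",x_scale=[.01,.01,.02,1,1,1,1,.01])
v=r.x
if __name__=="__main__":
    print(v,np.degrees(v[2]),r.cost);print(res(v,True))
    for n,p in dict(nut=(-.062,0,.0),swing=(-.137,0,0),f1=(.042,-.064,.038),f2=(.042,0,.038),f3=(.042,.064,.038)).items(): print(n,W(v,p))
    np.save("fix.npy",v)
    nz=[]
    for z in(.014,.02,.026,.034,.04): print(z,proj(ct,W(v,(-.062,0,z)))+v[3:5],proj(cs,W(v,(-.062,0,z)))+v[5:7])
E
python3 fit.py
```

```text
[ 0.5043 -0.3403 -1.6258  0.0356  0.9502  0.7629  1.1685 -0.1019] -93.15376458980535 6.6718518761658885
[[-0.0971 -0.1979]
 [-0.1394 -0.2055]
 [-0.0456 -0.1856]
 [ 0.8307 -0.145 ]
 [ 0.0952 -0.1869]
 [ 0.6117 -0.2377]
 [-0.5093 -0.3925]
 [ 0.0284  0.2664]
 [ 0.4515  0.6805]
 [ 0.0455 -0.2594]
 [-0.4943 -1.9813]
 [ 0.9219  1.5504]
 [-0.8759  1.1893]
 [-2.0747 -0.653 ]]
nut [ 0.5077 -0.2784  0.    ]
swing [ 0.5118 -0.2035  0.    ]
f1 [ 0.4381 -0.3787  0.038 ]
f2 [ 0.502  -0.3823  0.038 ]
f3 [ 0.5659 -0.3858  0.038 ]
0.014 [[255.244  214.3979]] [[250.693  238.9392]]
0.02 [[255.2662 214.1368]] [[250.642  237.2451]]
0.026 [[255.2885 213.8738]] [[250.5907 235.5394]]
0.034 [[255.3185 213.52  ]] [[250.5218 233.247 ]]
0.04 [[255.3412 213.2522]] [[250.4697 231.5139]]
```

```bash
python3 - <<'E'
from h import *
for n,b,k in(("top",(235,195,280,232),14),("side",(225,215,280,250),12)):
    a=np.mean([cam(n)["color"].astype(float) for _ in range(6)],0)
    x0,y0,x1,y1=b
    im=cv2.resize(a[y0:y1,x0:x1],None,fx=k,fy=k,interpolation=cv2.INTER_LANCZOS4)
    im=im+2*(im-cv2.GaussianBlur(im,(0,0),k*1.5)); lo,hi=np.percentile(im,1),np.percentile(im,90)
    cv2.imwrite(f"pics/nut_{n}.png",np.clip((im-lo)/(hi-lo)*255,0,255))
E
```

```text
[ WARN:0@9.276] global loadsave.cpp:1063 imwrite_ Unsupported depth image for selected encoder is fallbacked to CV_8U.
```

View pics/nut_top.png

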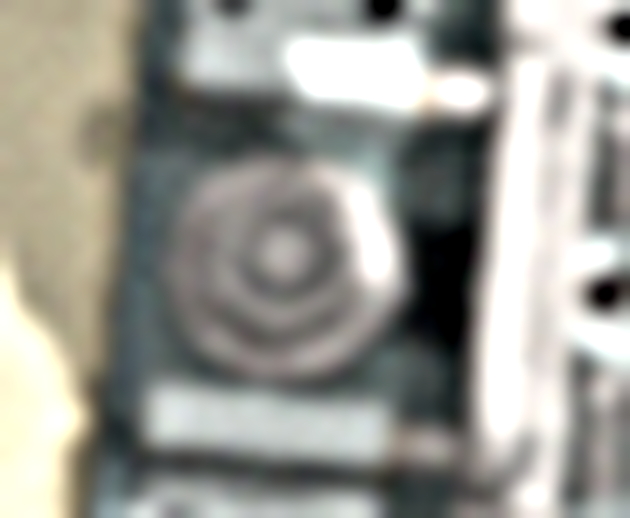

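View pics/nut_side.png

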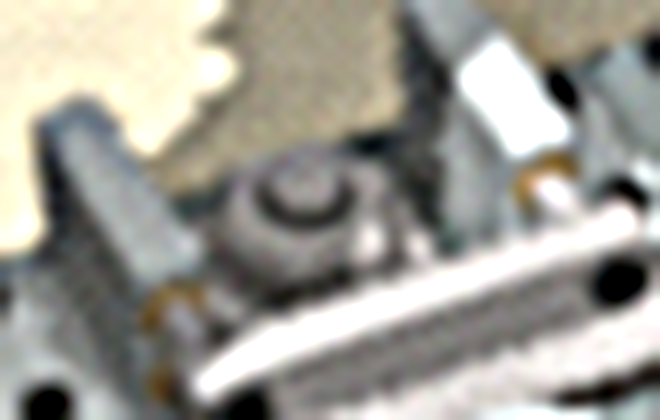

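```bash
python3 - <<'E'
from h import *
from fit import v,W
np.set_printoptions(precision=3,suppress=True)
for n,b in(("top",v[3:5]),("side",v[5:7])):
    cc=None;a=[]
    for _ in range(10):
        cc=cam(n);a.append(cc["color"].astype(np.float32))
    a=np.mean(a,0).mean(2)
    nut=W(v,(-.062,0,.036)); g=np.arange(-.035,.035,.0002)
    X,Y=np.meshgrid(g,g[::-1])
    P=np.c_[nut[0]+X.ravel(),nut[1]+Y.ravel(),np.full(X.size,.036)]
    m=(proj(cc,P)+b).astype(np.float32).reshape(X.shape+(2,))
    im=cv2.remap(a.astype(np.float32),m,None,cv2.INTER_CUBIC)
    gx=cv2.Sobel(im,-1,1,0);gy=-cv2.Sobel(im,-1,0,1)
    th=np.arctan2(gy,gx);mag=np.hypot(gx,gy);r=np.hypot(X,Y)
    for r0,r1 in((.01,.02),(.012,.022),(.014,.024),(.01,.024)):
        k=(r>r0)&(r<r1); h=(mag[k]*np.exp(6j*th[k])).sum()/mag[k].sum(); print(n,r0,r1,abs(h),np.degrees(np.angle(h))/6)
    o=im+1.5*(im-cv2.GaussianBlur(im,(0,0),25)); o=np.clip((o-o.min())/(np.percentile(o,97)-o.min())*255,0,255).astype(np.uint8)
    o=cv2.resize(o,None,fx=1.6,fy=1.6)
    cv2.imwrite(f"pics/rect_{n}.png",o)
E
```

```text
top 0.01 0.02 0.23518616 -15.957196
top 0.012 0.022 0.1758982 -17.179718
top 0.014 0.024 0.17040804 -17.35302
top 0.01 0.024 0.18820095 -15.689587
side 0.01 0.02 0.104248345 27.250795
side 0.012 0.022 0.10565873 29.168222
side 0.014 0.024 0.12680814 27.554823
side 0.01 0.024 0.12365865 27.489151
```

View pics/rect_top.png

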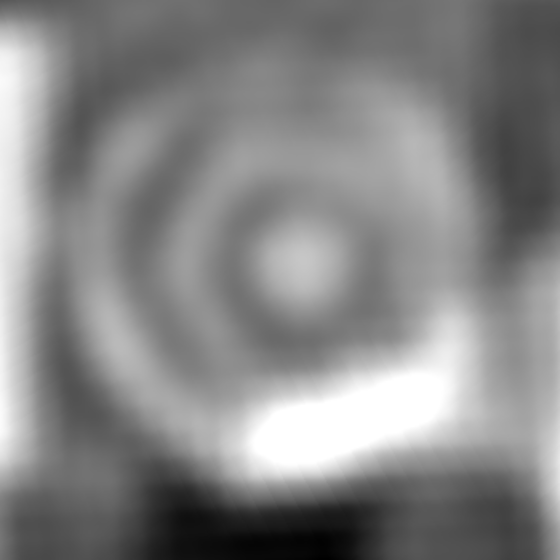

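View pics/rect_side.png

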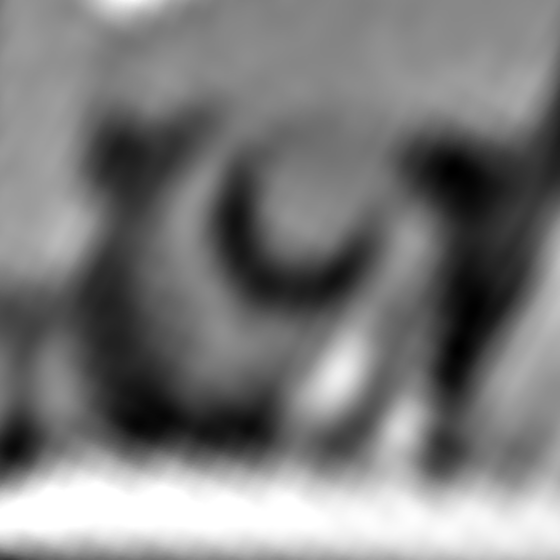

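```bash
python3 - <<'E'
from h import *
np.set_printoptions(precision=4,suppress=True)
for n,b in(("top",(180,185,220,270)),("side",(155,180,250,230))):
    cc=cam(n); crop(cc,b,9 if n=="top" else 8,f"sp_{n}.png")
    for r in bot.cut_out("spanner_grip",n)[:3]:
        m=r["region"]; print(n,r["conf"],r["extent"],m.sum())
    for q in("spanner_grip","spanner_big_ring"):
        for r in bot.spot_point(q,n)[:2]: print(n,q,r)
E
```

```text
top 0.59 [187.0, 198.7, 207.6, 256.4] 459
top spanner_grip {'point': [192.8, 227.0], 'conf': 0.69}
top spanner_big_ring {'point': [198.3, 249.7], 'conf': 0.63}
side 0.75 [169.4, 192.1, 231.9, 225.9] 574
side spanner_grip {'point': [205.3, 201.1], 'conf': 0.74}
side spanner_big_ring {'point': [178.7, 220.7], 'conf': 0.67}
```

View pics/sp_top.png

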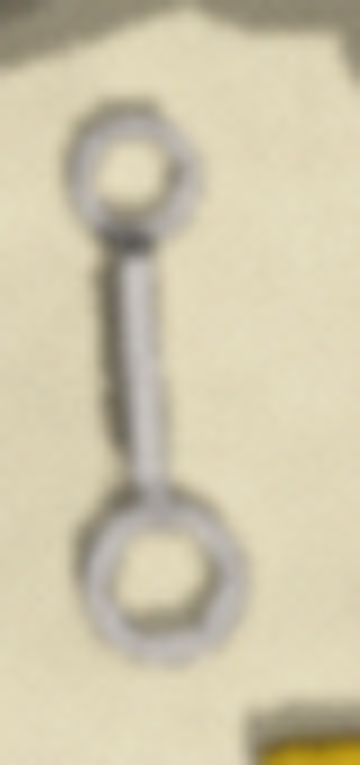

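View pics/sp_side.png

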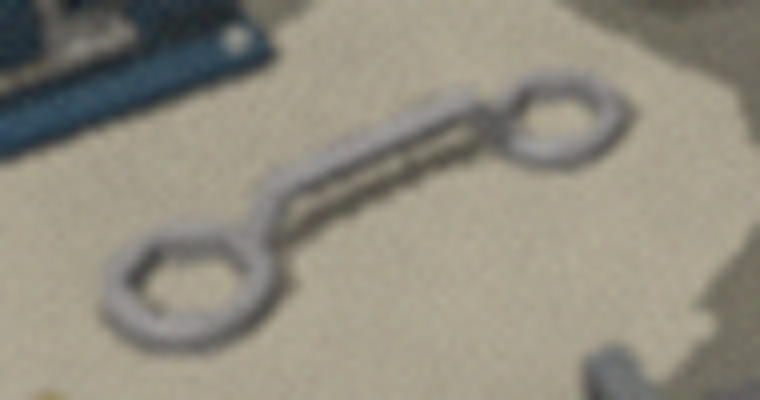

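```bash
python3 - <<'E'
from h import *
np.set_printoptions(precision=4,suppress=True)
v=np.load("fix.npy");cs=cam("side");ct=cam("top");bt,bs=v[3:5],v[5:7]
for n,t,s,z in(("big",(198.3,249.0),(178.8,215.4),.014),("small",(194.8,204.2),(225.4,194.75),.014),("mid",(195.7,226.1),(200.6,198.5),.036)):
    print(n,at_z(ct,t,z),at_z(cs,s,z),"corr",at_z(ct,t-bt,z),at_z(cs,s-bs,z))
print(bot.get_obs()["clock"])
E
```

```text
big [ 0.3815 -0.0972  0.014 ] [ 0.382  -0.1078  0.014 ] corr [ 0.3846 -0.0969  0.014 ] [ 0.382  -0.1023  0.014 ]
small [ 0.5296 -0.0762  0.014 ] [ 0.53   -0.0912  0.014 ] corr [ 0.5328 -0.0758  0.014 ] [ 0.5305 -0.0854  0.014 ]
mid [ 0.4541 -0.0865  0.036 ] [ 0.453  -0.0968  0.036 ] corr [ 0.4572 -0.0862  0.036 ] [ 0.4532 -0.0911  0.036 ]
4.05
```

```bash
cat >> h.py <<'E'
def pose():
    o=bot.get_obs(); return np.array(o["eef_pos"]),R.from_quat(o["tool_rot"]),o
def plan(target,xdir,tilt=None):
    """remaining world move -> tool axes (current) and yaw. xdir: world angle deg of tool x, mod 180, tool y down"""
    p,r,o=pose(); M=r.as_matrix()
    best=None
    for a in(xdir,xdir+180):
        x=np.array([np.cos(np.radians(a)),np.sin(np.radians(a)),0]);y=np.array([0,0,-1.]);z=np.cross(x,y)
        d=(r.inv()*R.from_matrix(np.c_[x,y,z])).as_rotvec(degrees=True)
        if best is None or np.linalg.norm(d)<np.linalg.norm(best[0]): best=(d,np.c_[x,y,z])
    print("tcp",np.round(p,4),"x-axis ang",round(np.degrees(np.arctan2(M[1,0],M[0,0])),2),"ydown",np.round(M[:,1],3),"w",round(o["grip_width"],4),"F",np.round(o["ft_force"],1),"t",o["clock"],"j",np.round(o["joint_pos"],2))
    dw=np.array(target)-p
    print("rotvec tool deg",np.round(best[0],2),"shift if in current tool axes mm",np.round(M.T@dw*1e3,1),"in final axes",np.round(best[1].T@dw*1e3,1))
E
python3 - <<'E'
from h import *
plan((.455,-.088,.15),97.5)
E
```

```text
tcp [ 0.1904 -0.4623  0.2313] x-axis ang -67.61 ydown [-0.  0. -1.] w 0.0855 F [-0.5  0.6 -0.2] t 4.05 j [-1.18  0.24  0.    1.34  0.    1.57]
rotvec tool deg [ 0.000e+00  1.489e+01 -1.000e-02] shift if in current tool axes mm [-245.3   81.3  387.2] in final axes [-336.5   81.3  311.2]
```

```bash
python3 -m inch '0 10 0 0 0 40 0' && python3 - <<'E'
from h import *
plan((.455,-.088,.15),97.5)
E
```

```text
clock: 4.18
eef_pos: [0.2264, -0.4478, 0.2313]
tool_rot: [0.549, -0.446, 0.446, -0.549]
ft_force: [1.7, -0.7, -0.5]
grip_width: 0.0853
tcp [ 0.2264 -0.4478  0.2313] x-axis ang -78.13 ydown [-0.    -0.001 -1.   ] w 0.0853 F [ 1.7 -0.7 -0.5] t 4.175 j [-1.1   0.24  0.01  1.34 -0.    1.83]
rotvec tool deg [0.03 4.37 0.03] shift if in current tool axes mm [-305.1   81.1  297.8] in final axes [-326.9   81.3  273.7]
```

```bash
python3 -m inch '0 4.4 0 0 0 0 0; 0 0 0 -40 10 34 0; 0 0 0 -40 10 34 0; 0 0 0 -40 10 34 0; 0 0 0 -40 10 34 0; 0 0 0 -40 10 34 0; 0 0 0 -40 10 34 0; 0 0 0 -40 10 34 0; 0 0 0 -40 10 34 0; 0 0 0 0 0 0 0;0 0 0 0 0 0 0' && python3 - <<'E'
from h import *
plan((.455,-.088,.15),97.5)
for n in("side","top"):
    c=cam(n); crop(c,(150,130,290,235) if n=="side" else (160,180,260,280),5,f"ov_{n}.png")
E
```

```text
clock: 5.55
eef_pos: [0.4521, -0.0923, 0.1513]
tool_rot: [0.534, -0.464, 0.464, -0.534]
ft_force: [-0.5, -0.9, 0.7]
grip_width: 0.0852
tcp [ 0.4521 -0.0923  0.1513] x-axis ang -81.97 ydown [-0.001 -0.    -1.   ] w 0.0852 F [-0.5 -0.9  0.7] t 5.55 j [-0.2   0.22 -0.24  1.11 -0.    2.8 ]
rotvec tool deg [0.04 0.53 0.01] shift if in current tool axes mm [-3.9  1.3  3.5] in final axes [-3.9  1.3  3.5]
```

View pics/ov_side.png

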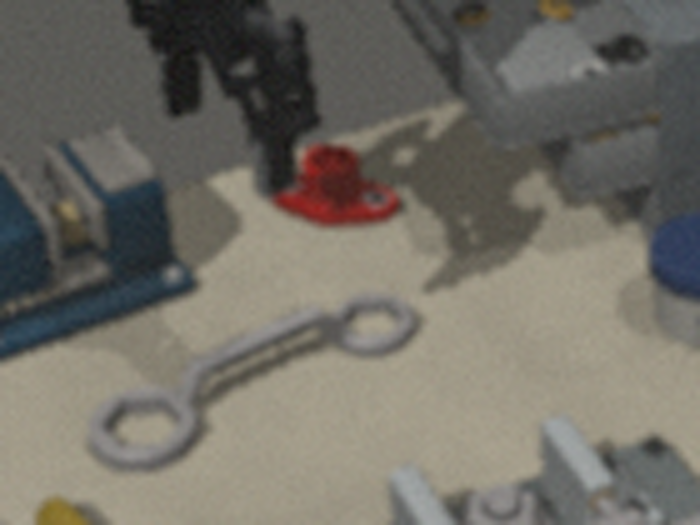

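View pics/ov_top.png

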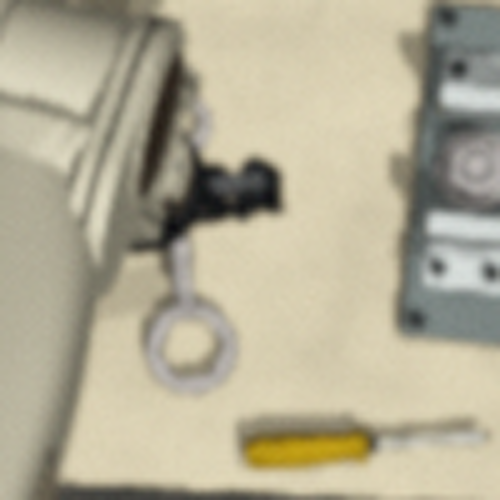

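```bash
python3 - <<'E'
from h import *
np.set_printoptions(precision=1,suppress=True)
v=np.load("fix.npy")
p,r,o=pose();M=r.as_matrix()
cs=cam("side");ct=cam("top")
for s in(43,57,-43,-57):
  for w in (-11,11):
    q=p+M@np.array([s,-13,w])*1e-3; print(s,w,"side",proj(cs,q)[0],"top",proj(ct,q)[0])
crop(cs,(170,120,240,180),11,"tips.png")
E
```

```text
43 -11 side [200.2 168.5] top [207.7 224.2]
43 11 side [207.7 165.4] top [207.1 217. ]
57 -11 side [203.2 171.1] top [212.3 223.8]
57 11 side [210.7 167.9] top [211.8 216.5]
-43 -11 side [183.1 153.4] top [179.1 226.8]
-43 11 side [190.3 150.5] top [178.6 219.5]
-57 -11 side [180.4 151.1] top [174.5 227.2]
-57 11 side [187.7 148.2] top [174.  219.9]
```

View pics/tips.png

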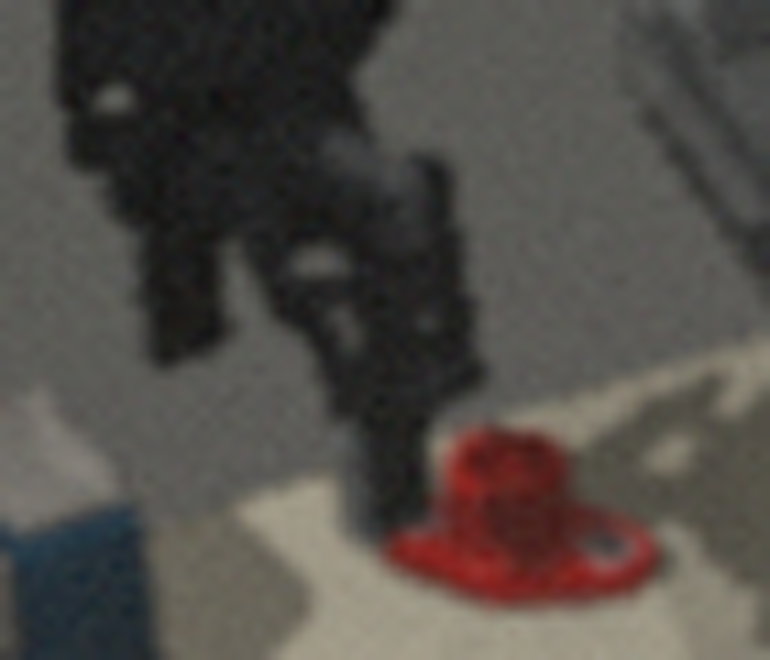

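```bash
python3 -m inch '0 0.5 0 0 46 1 0; 0 0 0 0 46 0 0; 0 0 0 0 46 0 0; 0 0 0 0 0 0 0;0 0 0 0 0 0 0' && python3 - <<'E'
from h import *
plan((.453,-.094,.012),97.5)
for n in("side","top"):
    c=cam(n); crop(c,(150,150,270,240) if n=="side" else (160,180,260,280),6,f"ov2_{n}.png")
E
```

```text
clock: 6.38
eef_pos: [0.4542, -0.093, 0.0147]
tool_rot: [-0.531, 0.466, -0.467, 0.532]
ft_force: [0.4, -0.2, -0.2]
grip_width: 0.0856
tcp [ 0.4542 -0.093   0.0147] x-axis ang -82.58 ydown [ 0.002 -0.    -1.   ] w 0.0856 F [ 0.4 -0.2 -0.2] t 6.375 j [-0.2   0.39 -0.42  0.76 -0.    2.81]
rotvec tool deg [-0.1  -0.08  0.03] shift if in current tool axes mm [ 0.8  2.7 -1.4] in final axes [ 0.8  2.7 -1.4]
```

View pics/ov2_side.png

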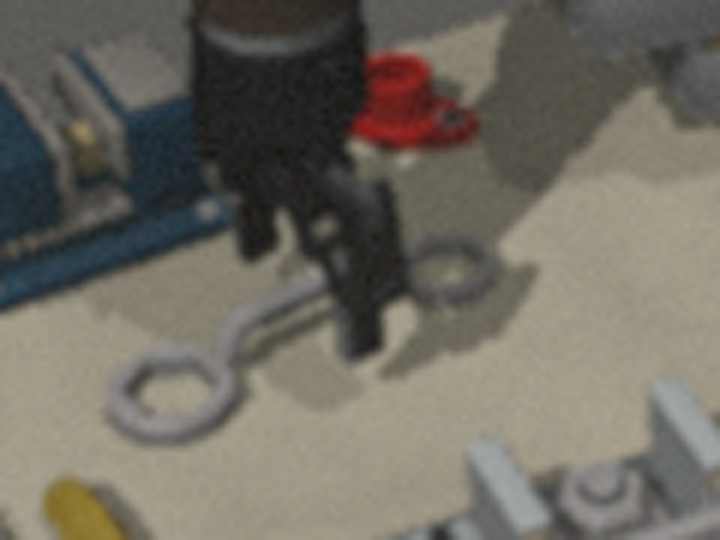

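```bash
python3 -m inch '0 0 0 0 2.5 0 0.5; 0 0 0 0 0 0 1; 0 0 0 0 0 0 1; 0 0 0 0 0 0 1;0 0 0 0 0 0 1;0 0 0 0 0 0 1;0 0 0 0 0 0 1' && python3 - <<'E'
from h import *
plan((.453,-.094,.012),97.5)
for n in("side","top"):
    c=cam(n); crop(c,(150,150,270,240) if n=="side" else (160,180,260,280),6,f"ov3_{n}.png")
E
```

```text
clock: 7.35
eef_pos: [0.4534, -0.0917, 0.0111]
tool_rot: [-0.531, 0.466, -0.466, 0.532]
ft_force: [-1.4, 2.9, 5.4]
grip_width: 0.0108
tcp [ 0.4534 -0.0917  0.0111] x-axis ang -82.48 ydown [ 0.     0.001 -1.   ] w 0.0108 F [-1.4  2.9  5.4] t 7.35 j [-0.2   0.39 -0.42  0.75  0.    2.81]
rotvec tool deg [-0.03  0.02 -0.06] shift if in current tool axes mm [ 2.2 -0.9 -0.7] in final axes [ 2.2 -0.9 -0.7]
```

View pics/ov3_side.png

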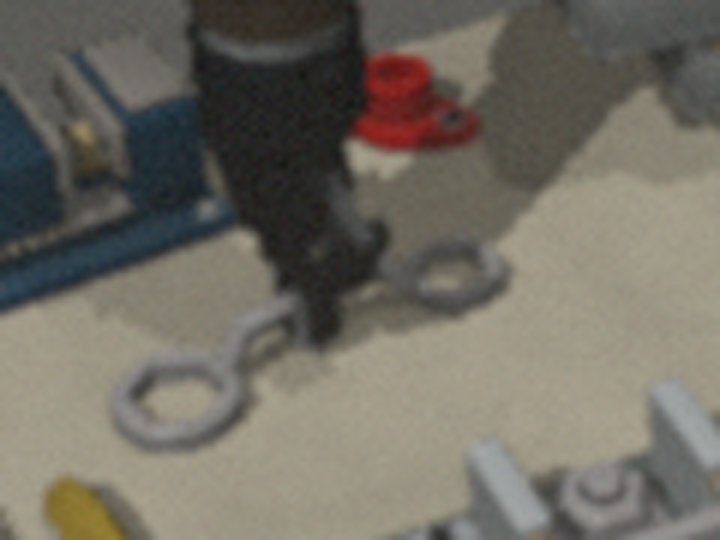

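View pics/ov3_top.png

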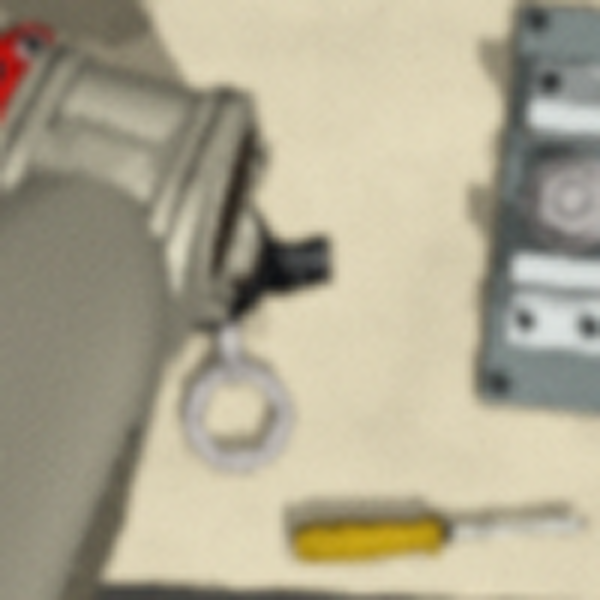

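```bash
python3 - <<'E'
from h import *
np.set_printoptions(precision=4,suppress=True)
cs=cam("side");ct=cam("top")
for dz in (0.014,):print(at_z(cs,(180.3,216.6),dz),at_z(ct,(199.5,249),dz))
# small ring side crop (452,272)
print(at_z(cs,(452/6+150,272/6+150),.014))
print(proj(ct,(.379,-.1015,.014)),proj(cs,(.379,-.1015,.014)))
E
```

```text
[ 0.3837 -0.1143  0.014 ] [ 0.3817 -0.1011  0.014 ]
[ 0.5287 -0.0935  0.014 ]
[[199.565  249.8257]] [[176.9135 214.4303]]
```

```bash
python3 -m inch '0 0 0 0 -20 0 1; 0 0 0 0 -30 0 1; 0 0 0 0 -30 0 1; 0 -9.1 0 0 0 0 1; 0 -9.1 0 0 0 0 1;0 -9.1 0 0 0 0 1;0 -9.1 0 0 0 0 1;0 -9.1 0 0 0 0 1; 0 0 0 0 0 0 1' && python3 - <<'E'
from h import *
plan((.5515,-.2193,.09),-37)
E
```

```text
clock: 8.68
eef_pos: [0.4526, -0.0925, 0.09]
tool_rot: [0.671, -0.226, 0.225, -0.67]
ft_force: [-0.0, 0.5, -2.9]
grip_width: 0.0107
tcp [ 0.4526 -0.0925  0.09  ] x-axis ang -37.13 ydown [-0.002 -0.    -1.   ] w 0.0107 F [-0.   0.5 -2.9] t 8.675 j [-0.2   0.28 -0.33  0.96 -0.    2.02]
rotvec tool deg [ 0.09 -0.13 -0.07] shift if in current tool axes mm [155.4  -0.2 -41.4] in final axes [155.3  -0.  -41.8]
```

```bash
python3 -m inch '0 0 0 39 0 -10 1; 0 0 0 39 0 -10 1;0 0 0 39 0 -10 1;0 0 0 38 0 -11 1; 0 0 0 0 0 0 1; 0 0 0 0 0 0 1' && python3 - <<'E'
from h import *
plan((.5515,-.2193,.09),-37)
for n in("side","top"):
    c=cam(n,f"ov4_{n}f.png"); crop(c,(190,170,330,270) if n=="side" else (205,160,285,240),6 if n=="side" else 8,f"ov4_{n}.png")
E
```

```text
clock: 9.43
eef_pos: [0.5513, -0.218, 0.0897]
tool_rot: [-0.67, 0.226, -0.224, 0.67]
ft_force: [-1.6, 0.8, -3.0]
grip_width: 0.0105
tcp [ 0.5513 -0.218   0.0897] x-axis ang -37.12 ydown [-0.003  0.001 -1.   ] w 0.0105 F [-1.6  0.8 -3. ] t 9.425 j [-0.38  0.52  0.03  1.09 -0.    1.84]
rotvec tool deg [ 0.05 -0.12 -0.15] shift if in current tool axes mm [ 1.  -0.3 -0.9] in final axes [ 1.  -0.3 -0.9]
```

View pics/ov4_side.png

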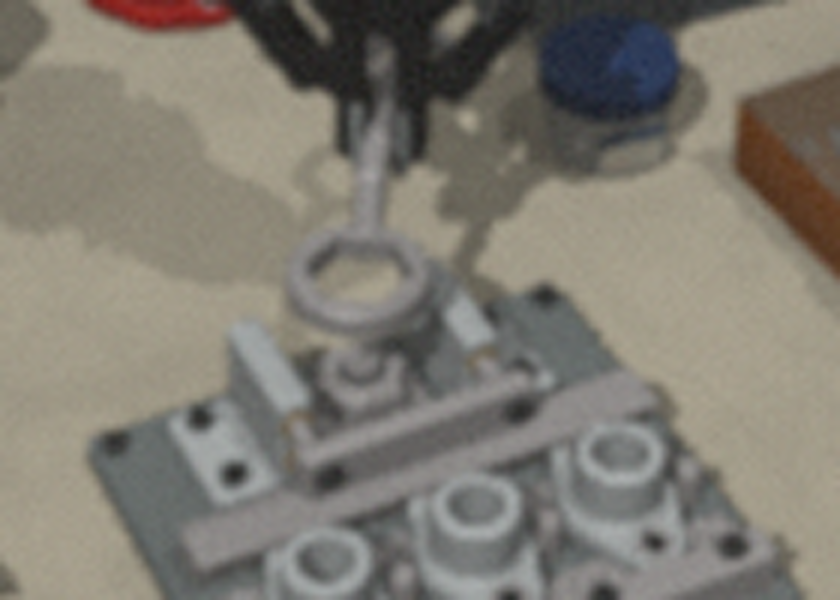

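View pics/ov4_top.png

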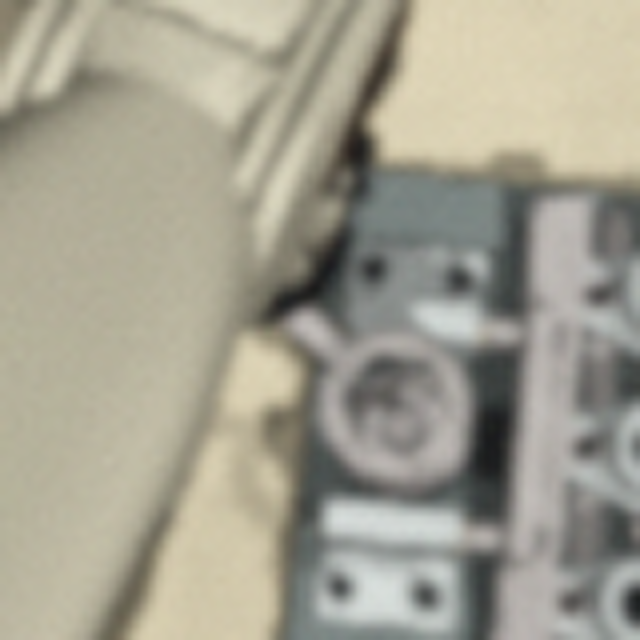

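```bash
python3 - <<'E'
from h import *
np.set_printoptions(precision=4,suppress=True)
ct=cam("top");cs=cam("side")
r=np.array((397,410))/8+(205,160); a=at_z(ct,r,.092); print("ring",r,a, "expect from tcp", [.5513-.0744*np.cos(np.radians(52.9)),-.218-.0744*np.sin(np.radians(52.9))])
for z in(.02,.04): q=proj(ct,(a[0],a[1],z))[0]; print(z,q,(q-(205,160))*8)
rs=np.array((362,280))/6+(190,170); a=at_z(cs,rs,.092); print(a)
for z in(.02,.04,.044): q=proj(cs,(a[0],a[1],z))[0]; print(z,q,(q-(190,170))*6)
for n in("top","side"):
    im=np.mean([cam(n)["color"].astype(float) for _ in range(6)],0)
    x0,y0,x1,y1=(240,195,270,228) if n=="top" else (232,205,272,245); k=18 if n=="top" else 15
    o=cv2.resize(im[y0:y1,x0:x1],None,fx=k,fy=k,interpolation=cv2.INTER_CUBIC); o=o+1.5*(o-cv2.GaussianBlur(o,(0,0),30)); cv2.imwrite(f"pics/nz_{n}.png",np.clip(o*1.3,0,255).astype(np.uint8))
E
```

```text
ring [254.625 211.25 ] [ 0.5033 -0.2758  0.092 ] expect from tcp [np.float64(0.506421325711751), np.float64(-0.277340244304597)]
0.02 [254.3858 214.4839] [395.0861 435.8715]
0.04 [254.45   213.6155] [395.6002 428.9244]
[ 0.5068 -0.2857  0.092 ]
0.02 [250.9302 237.9511] [365.5812 407.7066]
0.04 [250.769  232.2149] [364.6141 373.2894]
0.044 [250.7364 231.0518] [364.4182 366.3108]
```

View pics/nz_top.png

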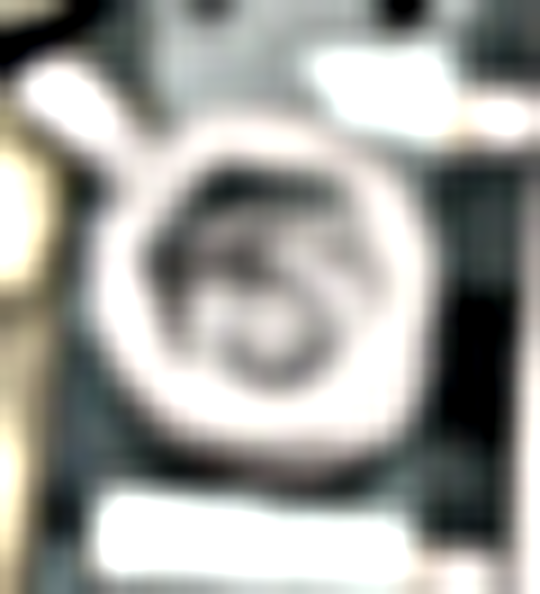

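View pics/nz_side.png

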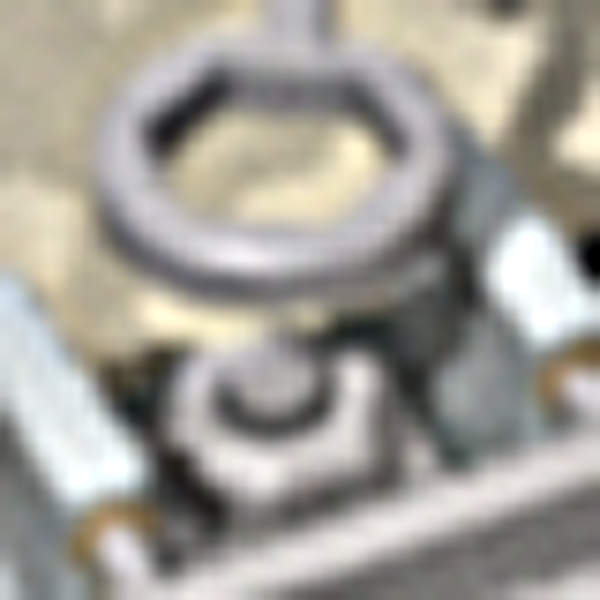

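```bash
python3 -m inch '0 0 0 -1.1 12 -3 1; 0 0 0 0 12 0 1;0 0 0 0 11 0 1;0 0 0 0 0 0 1' && python3 - <<'E'
from h import *
plan((.5486,-.2197,.033),-37)
E
```

```text
clock: 10.72
eef_pos: [0.5484, -0.2195, 0.0539]
tool_rot: [-0.67, 0.226, -0.223, 0.671]
ft_force: [0.7, 0.6, -3.2]
grip_width: 0.0105
tcp [ 0.5484 -0.2195  0.0539] x-axis ang -37.01 ydown [-0.003  0.001 -1.   ] w 0.0105 F [ 0.7  0.6 -3.2] t 10.725 j [-0.38  0.55 -0.02  1.01  0.    1.84]
rotvec tool deg [ 0.05 -0.01 -0.2 ] shift if in current tool axes mm [ 0.3 20.9 -0.1] in final axes [ 0.3 20.9 -0.1]
```

```bash
python3 -m inch '0 0 0 0 5 0 1; 0 0 0 0 0 0 1'; python3 -m inch '0 0 0 0 4 0 1; 0 0 0 0 0 0 1';python3 - <<'E'
from h import *
plan((.5486,-.2197,.033),-37)
cs=cam("side");crop(cs,(210,190,290,250),9,"se1.png")
E
```

```text
clock: 10.98
eef_pos: [0.5497, -0.2199, 0.0506]
tool_rot: [-0.671, 0.224, -0.224, 0.671]
ft_force: [-0.2, 0.2, -2.6]
grip_width: 0.0108
clock: 11.22
eef_pos: [0.5501, -0.2203, 0.0471]
tool_rot: [0.671, -0.224, 0.225, -0.67]
ft_force: [0.1, -0.6, -2.1]
grip_width: 0.011
tcp [ 0.5501 -0.2203  0.0471] x-axis ang -37.0 ydown [ 0.001 -0.001 -1.   ] w 0.011 F [ 0.1 -0.6 -2.1] t 11.225 j [-0.38  0.56 -0.02  0.99 -0.    1.84]
rotvec tool deg [ 0.02 -0.    0.07] shift if in current tool axes mm [-1.6 14.1 -0.4] in final axes [-1.5 14.1 -0.4]
```

View pics/se1.png

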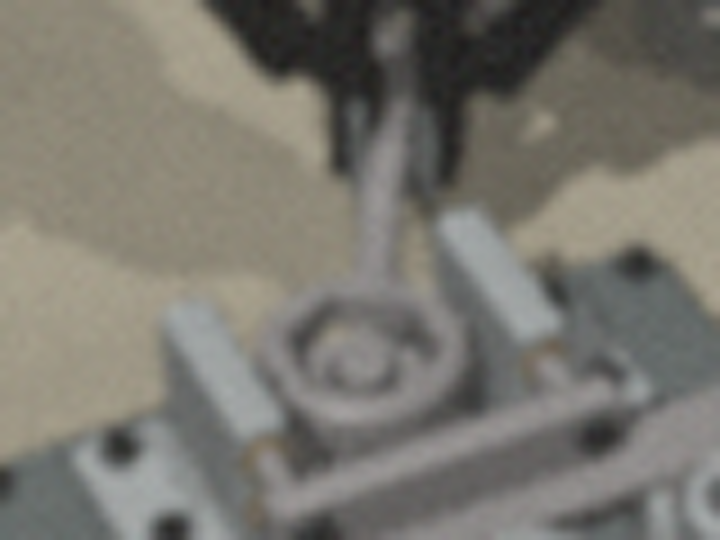

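```bash
python3 -m inch '0 0 0 0 4 0 1; 0 0 0 0 0 0 1'; python3 -m inch '0 0 0 0 4 0 1; 0 0 0 0 0 0 1';
```

```text
clock: 11.52
eef_pos: [0.5512, -0.2201, 0.0442]
tool_rot: [-0.67, 0.223, -0.225, 0.671]
ft_force: [1.1, 0.7, 4.6]
grip_width: 0.0109
clock: 11.78
eef_pos: [0.552, -0.2192, 0.0402]
tool_rot: [-0.67, 0.223, -0.226, 0.672]
ft_force: [3.5, 4.6, 3.7]
grip_width: 0.0111
```

```bash
python3 -m inch '0 0 0 0 0 0 1; 0 0 0 0 0 0 1'; python3 - <<'E'
from h import *
plan((.5486,-.2197,.033),-37)
cs=cam("side");crop(cs,(210,190,290,250),9,"se2.png")
cs=cam("top");crop(cs,(225,185,285,240),10,"se2t.png")
E
```

```text
clock: 12.02
eef_pos: [0.552, -0.2192, 0.0401]
tool_rot: [-0.67, 0.223, -0.226, 0.672]
ft_force: [4.2, 4.6, 2.9]
grip_width: 0.0109
tcp [ 0.552  -0.2192  0.0401] x-axis ang -36.94 ydown [ 0.005  0.001 -1.   ] w 0.0109 F [4.2 4.6 2.9] t 12.025 j [-0.38  0.56 -0.03  0.97  0.    1.84]
rotvec tool deg [-0.21  0.06  0.19] shift if in current tool axes mm [-2.4  7.1 -2.5] in final axes [-2.4  7.1 -2.5]
```

View pics/se2.png

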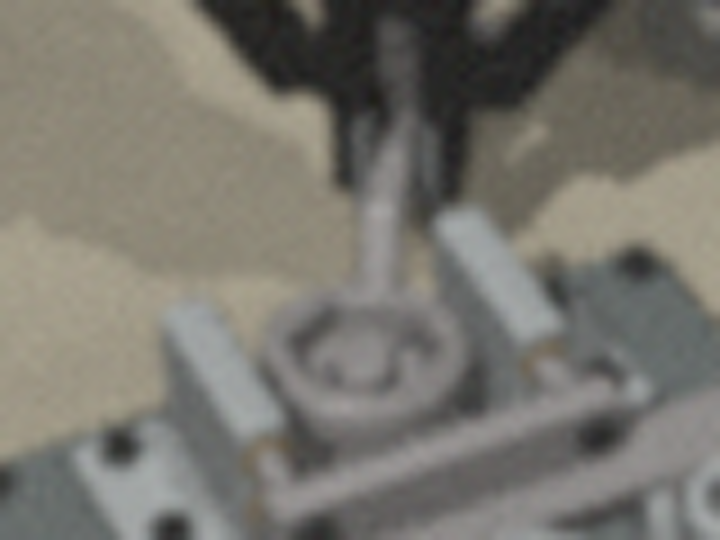

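View pics/se2t.png

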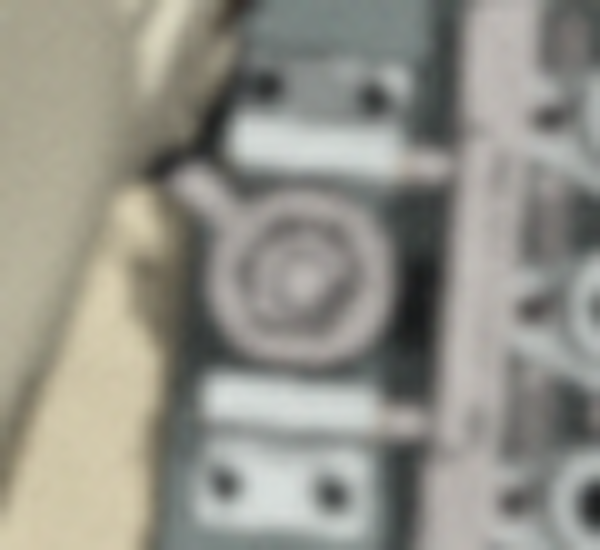

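```bash
python3 -m inch '0 0 0 -0.5 4 -1.5 1; 0 0 0 0 0 0 1'; python3 -m inch '0 0 0 -0.5 3 -1 1; 0 0 0 0 0 0 1'
```

```text
clock: 12.38
eef_pos: [0.5526, -0.2189, 0.0374]
tool_rot: [-0.669, 0.221, -0.226, 0.673]
ft_force: [5.7, 8.0, 8.8]
grip_width: 0.0107
clock: 12.62
eef_pos: [0.5528, -0.2186, 0.0349]
tool_rot: [-0.668, 0.22, -0.227, 0.674]
ft_force: [7.5, 10.2, 9.3]
grip_width: 0.0112
```

```bash
python3 -m inch '0 0 0 0.5 0 3 1; 0 0 0 0 0 0 1';python3 -m inch '0 0 0 0 2 1 1; 0 0 0 0 0 0 1'
```

```text
clock: 12.88
eef_pos: [0.5529, -0.2182, 0.0341]
tool_rot: [-0.67, 0.222, -0.226, 0.672]
ft_force: [4.5, 6.3, 7.1]
grip_width: 0.0108
clock: 13.12
eef_pos: [0.5533, -0.2179, 0.032]
tool_rot: [-0.67, 0.222, -0.226, 0.671]
ft_force: [3.7, 5.7, 7.4]
grip_width: 0.0111
```

```bash
python3 -m inch '0 0 0 0 2 2 1; 0 0 0 0 0 0 1';python3 -m inch '0 0 0 0 2 1 1; 0 0 0 0 0 0 1'; python3 - <<'E'
from h import *
plan((.5486,-.2197,.033),-37)
cs=cam("side");crop(cs,(210,190,290,250),9,"se3.png")
E
```

```text
clock: 13.38
eef_pos: [0.5535, -0.2176, 0.0305]
tool_rot: [0.671, -0.222, 0.226, -0.67]
ft_force: [-0.5, 1.9, 11.2]
grip_width: 0.011
clock: 13.62
eef_pos: [0.5537, -0.2177, 0.0302]
tool_rot: [0.671, -0.222, 0.227, -0.67]
ft_force: [-4.3, 0.4, 20.2]
grip_width: 0.0108
tcp [ 0.5537 -0.2177  0.0302] x-axis ang -37.03 ydown [ 0.005 -0.004 -1.   ] w 0.0108 F [-4.3  0.4 20.2] t 13.625 j [-0.37  0.58 -0.04  0.95 -0.    1.84]
rotvec tool deg [ 0.03 -0.03  0.36] shift if in current tool axes mm [-2.9 -2.8 -4.7] in final axes [-2.9 -2.8 -4.7]
```

View pics/se3.png

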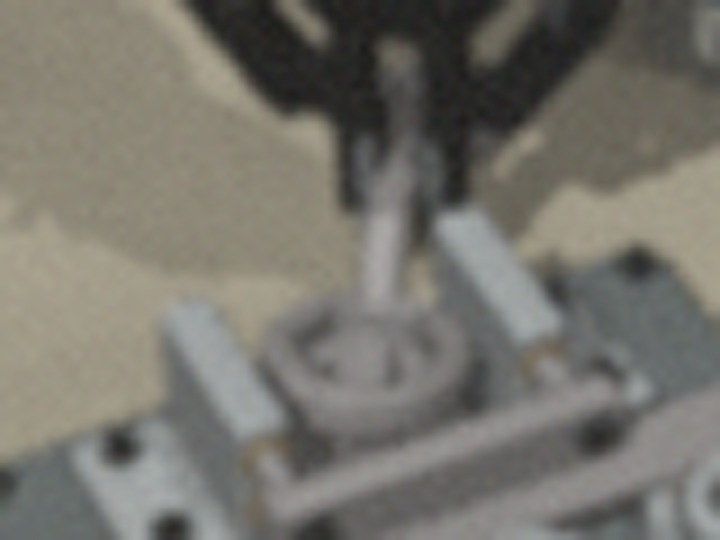

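```bash
python3 -m inch '0 0 0 0 -1 -1 1; 0 -8 0 -10.4 0 -0.73 1; 0 -8 0 -10.4 0 -0.73 1; 0 -8 0 -10.4 0 -0.73 1;0 0 0 0 0 0 1'; python3 - <<'E'
from h import *
def nutc():
    p,r,o=pose();z=r.as_matrix()[:,2]; print("nut if r=75",np.round(p-.075*z,4),"spanner ang",np.degrees(np.arctan2(z[1],z[0])),o["ft_torque"])
nutc()
E
```

```text
clock: 14.3
eef_pos: [0.5235, -0.2053, 0.0282]
tool_rot: [0.704, -0.08, 0.081, -0.701]
ft_force: [-1.4, -4.4, 7.7]
grip_width: 0.0109
nut if r=75 [ 0.5065 -0.2783  0.0284] spanner ang 76.90820655452572 [-0.85280476  0.59683829  0.48713678]
```

```bash
python3 -m inch '0 -8 0 -10.4 0 -0.73 1; 0 -8 0 -10.4 0 -0.73 1; 0 -8 0 -10.4 0 -0.73 1;0 0 0 0 0 0 1'; cat >> h.py <<'E'
def nutc():
    p,r,o=pose();z=r.as_matrix()[:,2]; print("nut if r=75",np.round(p-.075*z,4),"spanner ang",round(np.degrees(np.arctan2(z[1],z[0])),1),o["ft_torque"],o["clock"])
E
python3 -c "
from h import *
nutc()"
```

```text
clock: 14.8
eef_pos: [0.4938, -0.2054, 0.0274]
tool_rot: [0.705, 0.068, -0.065, -0.703]
ft_force: [2.0, -5.5, -1.0]
grip_width: 0.0106
nut if r=75 [ 0.5078 -0.279   0.0276] spanner ang 100.8 [-0.96320829 -0.37051865  0.06243045] 14.8
```

```bash
python3 - <<'E'
from h import *
cs=cam("side");crop(cs,(190,180,300,260),7,"se4.png")
cs=cam("top");crop(cs,(225,185,285,240),10,"se4t.png")
E
```

```text
(no output)
```

View pics/se4.png

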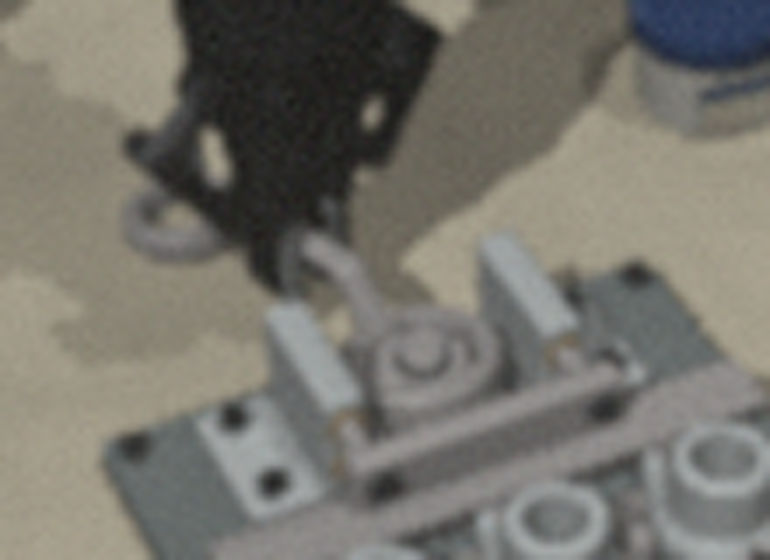

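View pics/se4t.png

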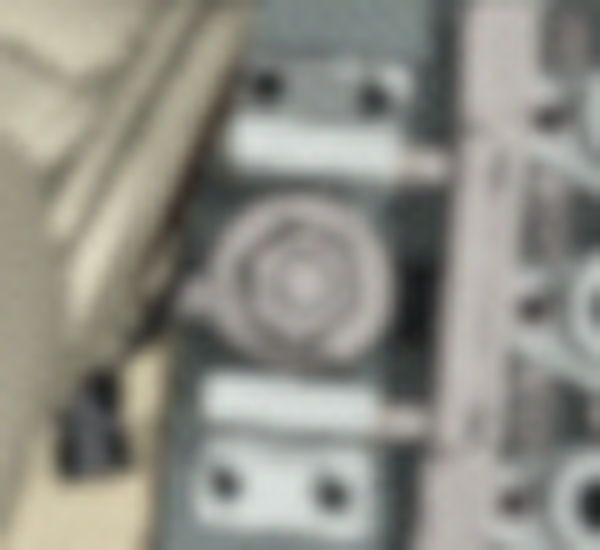

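```bash
python3 -m inch '0 -7.4 0 -9.7 0 -1.1 1; 0 -7.4 0 -9.7 0 -1 1; 0 -6.5 0 -8.5 0 -0.5 1;0 0 0 0 0 0 1'; 
python3 -c "
from h import *
nutc()"
```

```text
clock: 15.4
eef_pos: [0.4686, -0.2153, 0.0273]
tool_rot: [0.68, 0.197, -0.194, -0.679]
ft_force: [3.9, -2.8, 0.8]
grip_width: 0.0106
nut if r=75 [ 0.5084 -0.2789  0.0276] spanner ang 122.1 [-0.39763129 -0.8517124  -0.00750532] 15.4
```

```bash
python3 -m inch '0 -0 0 0 -10 0 1; 0 0 0 0 -12 0 1; 0 0 0 0 -8 0 1;0 0 0 0 0 0 1'; 
python3 - <<'E'
from h import *
nutc()
c=cam("side");crop(c,(190,180,300,260),7,"se5.png")
for n in("top",):
    im=np.mean([cam(n)["color"].astype(float) for _ in range(4)],0)
    x0,y0,x1,y1=(240,195,270,228);k=18
    o=cv2.resize(im[y0:y1,x0:x1],None,fx=k,fy=k,interpolation=cv2.INTER_CUBIC); o=o+1.5*(o-cv2.GaussianBlur(o,(0,0),30)); cv2.imwrite(f"pics/nz2_{n}.png",np.clip(o*1.2,0,255).astype(np.uint8))
E
```

```text
clock: 15.9
eef_pos: [0.4655, -0.2135, 0.0561]
tool_rot: [-0.679, -0.195, 0.197, 0.68]
ft_force: [-0.2, 1.0, -3.0]
grip_width: 0.0101
nut if r=75 [ 0.5054 -0.2769  0.0559] spanner ang 122.2 [ 0.02233779 -0.01920181  0.00724157] 15.9
```

View pics/se5.png

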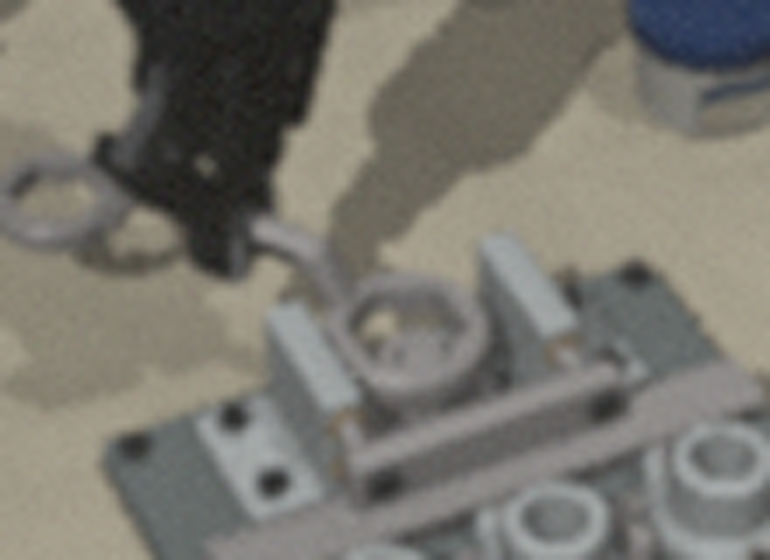

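View pics/nz2_top.png

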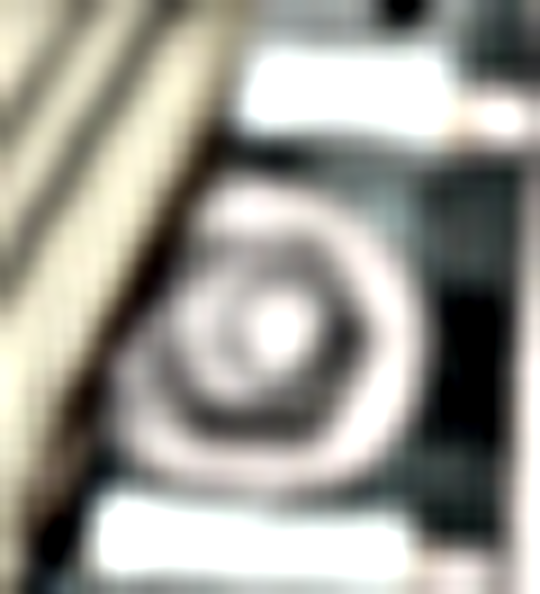

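```bash
python3 -m inch '0 8.5 0 11.1 0 -0.8 1; 0 8.5 0 11.1 0 -0.8 1;0 8.5 0 11.1 0 -0.8 1;0 8.5 0 11.1 0 -0.8 1;0 8.5 0 11.1 0 -0.8 1;0 8.5 0 11.1 0 -0.8 1;0 8.5 0 11.1 0 -0.8 1;0 8.5 0 11.1 0 -0.8 1;0 0 0 0 0 0 1;0 0 0 0 0 0 1'; 
python3 - <<'E'
from h import *
nutc();plan((.5521,-.2178,.030),-36)
E
```

```text
clock: 17.4
eef_pos: [0.5496, -0.2162, 0.0563]
tool_rot: [-0.673, 0.217, -0.216, 0.673]
ft_force: [0.5, 0.1, -2.8]
grip_width: 0.0105
nut if r=75 [ 0.506  -0.2772  0.0563] spanner ang 54.4 [-1.92011313e-05 -5.23628740e-02  3.94551082e-02] 17.4
tcp [ 0.5496 -0.2162  0.0563] x-axis ang -35.6 ydown [-0.002  0.001 -1.   ] w 0.0105 F [ 0.5  0.1 -2.8] t 17.4 j [-0.37  0.54 -0.02  1.01  0.    1.82]
rotvec tool deg [ 0.02  0.4  -0.1 ] shift if in current tool axes mm [ 3.  26.3  0.1] in final axes [ 2.9 26.3  0.2]
```

```bash
python3 -m inch '0 0 0 3 6 0 1; 0 0 0 0 5 0 1; 0 0 0 0 0 0 1'; python3 -m inch '0 0 0 0 5 0 1; 0 0 0 0 0 0 1';python3 -m inch '0 0 0 0 4 0 1; 0 0 0 0 0 0 1'; python3 -c "
from h import *
nutc()"
```

```text
clock: 17.77
eef_pos: [0.5514, -0.219, 0.045]
tool_rot: [0.674, -0.218, 0.216, -0.672]
ft_force: [-3.3, -3.1, -2.2]
grip_width: 0.0107
clock: 18.02
eef_pos: [0.5517, -0.2189, 0.0401]
tool_rot: [0.674, -0.218, 0.216, -0.672]
ft_force: [-4.8, -4.3, -0.0]
grip_width: 0.0111
clock: 18.27
eef_pos: [0.5517, -0.2189, 0.0363]
tool_rot: [0.674, -0.218, 0.216, -0.672]
ft_force: [-5.2, -2.7, -0.6]
grip_width: 0.0111
nut if r=75 [ 0.5079 -0.2798  0.0365] spanner ang 54.2 [-0.9301377   1.31682306 -0.24922214] 18.275
```

Slipping on nicely; ease inward and seat it.

```bash
python3 -m inch '0 0 0 0 4 -1.5 1; 0 0 0 0 0 0 1'; python3 -m inch '0 0 0 0 3 -0.5 1; 0 0 0 0 0 0 1'; python3 -c "
from h import *
nutc()"
```

```text
clock: 18.52
eef_pos: [0.5519, -0.219, 0.0332]
tool_rot: [-0.673, 0.217, -0.217, 0.674]
ft_force: [-4.4, 0.2, 3.7]
grip_width: 0.011
clock: 18.77
eef_pos: [0.5528, -0.2188, 0.0319]
tool_rot: [-0.672, 0.216, -0.217, 0.674]
ft_force: [-5.1, 3.3, 11.6]
grip_width: 0.0106
nut if r=75 [ 0.509  -0.2797  0.0316] spanner ang 54.3 [ 0.38791834  1.44845858 -0.41262191] 18.775
```

```bash
python3 -m inch '0 0 0 0 2 0 1; 0 -8.5 0 -11.1 0 -0.8 1; 0 -8.5 0 -11.1 0 -0.8 1; 0 -8.5 0 -11.1 0 -0.8 1;0 -8.5 0 -11.1 0 -0.8 1; 0 0 0 0 0 0 1'; python3 -c "
from h import *
nutc()"
```

```text
clock: 19.52
eef_pos: [0.5116, -0.2039, 0.0299]
tool_rot: [-0.706, 0.008, -0.011, 0.708]
ft_force: [-4.9, 6.1, 10.8]
grip_width: 0.0106
nut if r=75 [ 0.5095 -0.2789  0.0296] spanner ang 88.4 [ 0.74446024  0.94506682 -0.29739418] 19.525
```

```bash
python3 -m inch '0 -8.5 0 -12.5 0 0 1; 0 -8.5 0 -12 0 -0.5 1; 0 -8.5 0 -11.1 0 -0.8 1;0 -8.5 0 -11.1 0 -0.8 1; 0 0 0 0 0 0 1'; python3 - <<'E'
from h import *
nutc()
c=cam("side");crop(c,(190,180,300,260),7,"se6.png")
for n in("top",):
    im=np.mean([cam(n)["color"].astype(float) for _ in range(4)],0)
    x0,y0,x1,y1=(240,195,280,228);k=16
    o=cv2.resize(im[y0:y1,x0:x1],None,fx=k,fy=k,interpolation=cv2.INTER_CUBIC); o=o+1.5*(o-cv2.GaussianBlur(o,(0,0),30)); cv2.imwrite(f"pics/nz3_{n}.png",np.clip(o*1.2,0,255).astype(np.uint8))
E
```

```text
clock: 20.15
eef_pos: [0.4683, -0.2152, 0.0299]
tool_rot: [-0.679, -0.2, 0.195, 0.679]
ft_force: [-1.5, 5.2, 9.1]
grip_width: 0.0104
nut if r=75 [ 0.5086 -0.2785  0.03  ] spanner ang 122.5 [0.64837648 0.14717848 0.10380588] 20.15
```

View pics/se6.png

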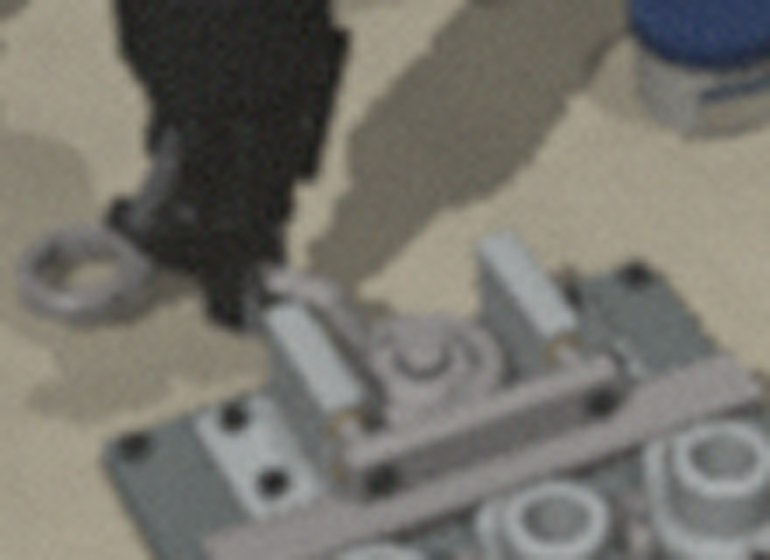

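View pics/nz3_top.png

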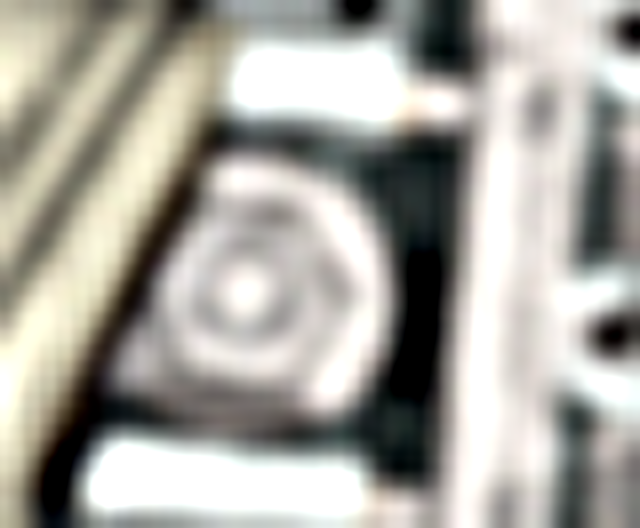

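```bash
python3 -m inch '0 0 0 0 -10 0 1; 0 0 0 0 -10 0 1; 0 0 0 0 -8 0 1;0 8.5 0 11.1 0 -0.8 1; 0 8.5 0 11.1 0 -0.8 1;0 8.5 0 11.1 0 -0.8 1;0 8.5 0 11.1 0 -0.8 1;0 8.5 0 11.1 0 -0.8 1;0 8.5 0 11.1 0 -0.8 1;0 8.5 0 11.1 0 -0.8 1;0 8.5 0 11.1 0 -0.8 1;0 0 0 0 0 0 1'; 
python3 - <<'E'
from h import *
nutc();plan((.5525,-.2182,.030),-36)
E
```

```text
clock: 21.9
eef_pos: [0.55, -0.2184, 0.0555]
tool_rot: [-0.673, 0.216, -0.216, 0.674]
ft_force: [-0.9, -0.4, -2.4]
grip_width: 0.0108
nut if r=75 [ 0.5063 -0.2794  0.0554] spanner ang 54.4 [0.06230403 0.00140267 0.02860065] 21.9
tcp [ 0.55   -0.2184  0.0555] x-axis ang -35.6 ydown [ 0.     0.001 -1.   ] w 0.0108 F [-0.9 -0.4 -2.4] t 21.9 j [-0.38  0.55 -0.02  1.01  0.    1.81]
rotvec tool deg [-0.05  0.4  -0.01] shift if in current tool axes mm [ 1.9 25.5  1.6] in final axes [ 1.9 25.5  1.6]
```

```bash
python3 -m inch '0 0 0 1.9 6 1.6 1; 0 0 0 0 6 0 1; 0 0 0 0 0 0 1'; python3 -m inch '0 0 0 0 4 0 1; 0 0 0 0 4 0 1; 0 0 0 0 0 0 1';python3 -m inch '0 0 0 0 4 0 1; 0 0 0 0 0 0 1'; python3 -c "
from h import *
nutc()"
```

```text
clock: 22.28
eef_pos: [0.5507, -0.2184, 0.0428]
tool_rot: [0.673, -0.218, 0.216, -0.673]
ft_force: [-1.8, -2.2, -3.7]
grip_width: 0.0109
clock: 22.65
eef_pos: [0.5513, -0.2185, 0.0354]
tool_rot: [0.673, -0.217, 0.216, -0.673]
ft_force: [-2.9, -2.4, -2.3]
grip_width: 0.0105
clock: 22.9
eef_pos: [0.5525, -0.2183, 0.0331]
tool_rot: [-0.673, 0.216, -0.217, 0.673]
ft_force: [-2.7, 0.0, 5.3]
grip_width: 0.0111
nut if r=75 [ 0.5087 -0.2792  0.0331] spanner ang 54.3 [-0.22723707  1.07811271 -0.23149631] 22.9
```

```bash
python3 -m inch '0 0 0 0 3 0 1; 0 0 0 0 1 0 1; 0 -8.5 0 -11.1 0 -0.8 1; 0 -8.5 0 -11.1 0 -0.8 1; 0 -8.5 0 -11.1 0 -0.8 1;0 -8.5 0 -11.1 0 -0.8 1; 0 0 0 0 0 0 1'; python3 -c "
from h import *
nutc()"
```

```text
clock: 23.78
eef_pos: [0.5117, -0.2033, 0.0302]
tool_rot: [-0.707, 0.009, -0.012, 0.708]
ft_force: [-4.0, 4.9, 9.9]
grip_width: 0.0108
nut if r=75 [ 0.5095 -0.2782  0.0301] spanner ang 88.4 [ 0.39787122  0.93179537 -0.32579194] 23.775
```

```bash
python3 -m inch '0 -8.5 0 -12 0 0 1; 0 -8.5 0 -12 0 -0.5 1; 0 -8.5 0 -11.1 0 -0.8 1;0 -8.5 0 -11.1 0 -0.8 1; 0 0 0 0 0 0 1'; python3 - <<'E'
from h import *
nutc()
c=cam("side");crop(c,(190,180,300,260),7,"se7.png")
E
python3 -m inch '0 0 0 0 -10 0 1; 0 0 0 0 -10 0 1; 0 0 0 0 -8 0 1;0 8.5 0 11.1 0 -0.8 1; 0 8.5 0 11.1 0 -0.8 1;0 8.5 0 11.1 0 -0.8 1;0 8.5 0 11.1 0 -0.8 1;0 8.5 0 11.1 0 -0.8 1;0 8.5 0 11.1 0 -0.8 1;0 8.5 0 11.1 0 -0.8 1;0 8.5 0 11.1 0 -0.8 1;0 0 0 0 0 0 1'; 
python3 - <<'E'
from h import *
nutc();plan((.5525,-.2182,.030),-36)
E
```

```text
clock: 24.4
eef_pos: [0.4684, -0.2144, 0.0302]
tool_rot: [0.679, 0.199, -0.195, -0.679]
ft_force: [-2.6, 3.5, 9.6]
grip_width: 0.0106
nut if r=75 [ 0.5085 -0.2777  0.0304] spanner ang 122.4 [0.36185312 0.35065681 0.03391673] 24.4
clock: 25.95
eef_pos: [0.5509, -0.2167, 0.0557]
tool_rot: [-0.673, 0.216, -0.216, 0.674]
ft_force: [0.4, 0.1, -2.7]
grip_width: 0.0108
nut if r=75 [ 0.5072 -0.2777  0.0556] spanner ang 54.4 [-0.03218468  0.03898451 -0.02914677] 25.95
tcp [ 0.5509 -0.2167  0.0557] x-axis ang -35.58 ydown [ 0.001  0.001 -1.   ] w 0.0108 F [ 0.4  0.1 -2.7] t 25.95 j [-0.38  0.55 -0.02  1.01  0.    1.82]
rotvec tool deg [-0.06  0.42  0.  ] shift if in current tool axes mm [ 2.2 25.7 -0.3] in final axes [ 2.2 25.7 -0.2]
```

View pics/se7.png

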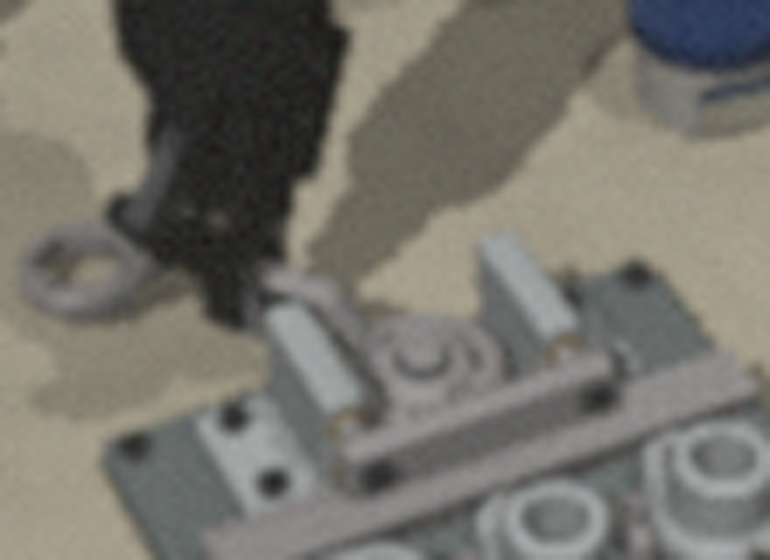

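```bash
python3 -m inch '0 0 0 2 6 0 1; 0 0 0 0 6 0 1; 0 0 0 0 4 0 1; 0 0 0 0 0 0 1'; python3 -m inch '0 0 0 0 4 0 1; 0 0 0 0 4 0 1; 0 0 0 0 0 0 1'; python3 -c "
from h import *
nutc()"
```

```text
clock: 26.45
eef_pos: [0.5509, -0.2182, 0.0391]
tool_rot: [0.673, -0.217, 0.216, -0.673]
ft_force: [-2.7, -2.9, -3.3]
grip_width: 0.0104
clock: 26.82
eef_pos: [0.5528, -0.2176, 0.0333]
tool_rot: [-0.673, 0.216, -0.217, 0.674]
ft_force: [-2.4, 2.0, 5.2]
grip_width: 0.0106
nut if r=75 [ 0.509  -0.2785  0.0332] spanner ang 54.3 [ 0.13202342  0.59061224 -0.20567827] 26.825
```

```bash
python3 -m inch '0 0 0 0 3 0 1; 0 0 0 0 1 0 1; 0 -8.5 0 -11.1 0 -0.8 1; 0 -8.5 0 -11.1 0 -0.8 1; 0 -8.5 0 -11.1 0 -0.8 1;0 -8.5 0 -11.1 0 -0.8 1; 0 0 0 0 0 0 1'; python3 -c "
from h import *
nutc()"; python3 -m inch '0 -8.5 0 -12 0 0 1; 0 -8.5 0 -12 0 -0.5 1; 0 -8.5 0 -11.1 0 -0.8 1;0 -8.5 0 -11.1 0 -0.8 1; 0 0 0 0 0 0 1'; python3 - <<'E'
from h import *
nutc()
c=cam("side");crop(c,(190,180,300,260),7,"se8.png")
c=cam("top");crop(c,(225,165,315,255),8,"se8t.png")
E
```

```text
clock: 27.7
eef_pos: [0.5113, -0.2027, 0.0303]
tool_rot: [-0.706, 0.009, -0.011, 0.708]
ft_force: [-4.5, 6.2, 11.6]
grip_width: 0.0105
nut if r=75 [ 0.5091 -0.2776  0.0302] spanner ang 88.4 [ 0.6663889   0.72950134 -0.28645443] 27.7
clock: 28.32
eef_pos: [0.4677, -0.2141, 0.0302]
tool_rot: [0.679, 0.199, -0.195, -0.679]
ft_force: [-3.0, 3.1, 10.4]
grip_width: 0.011
nut if r=75 [ 0.5079 -0.2774  0.0304] spanner ang 122.4 [0.47669998 0.35057772 0.04559652] 28.325
```

View pics/se8.png

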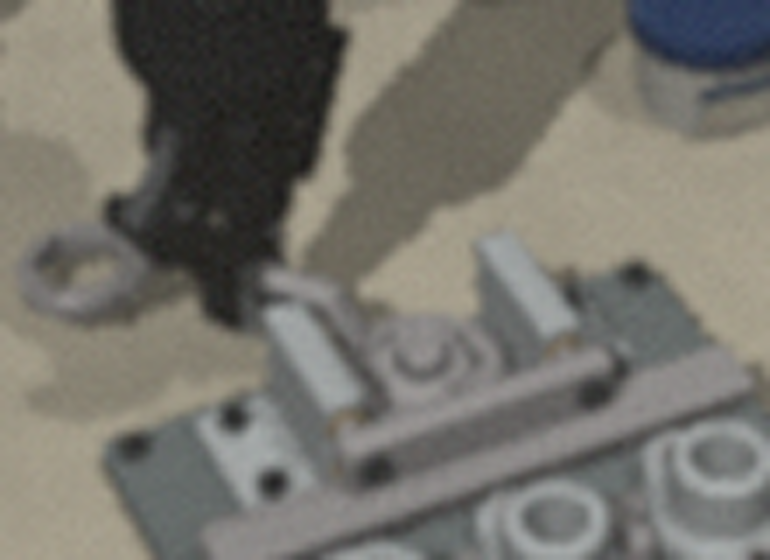

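View pics/se8t.png

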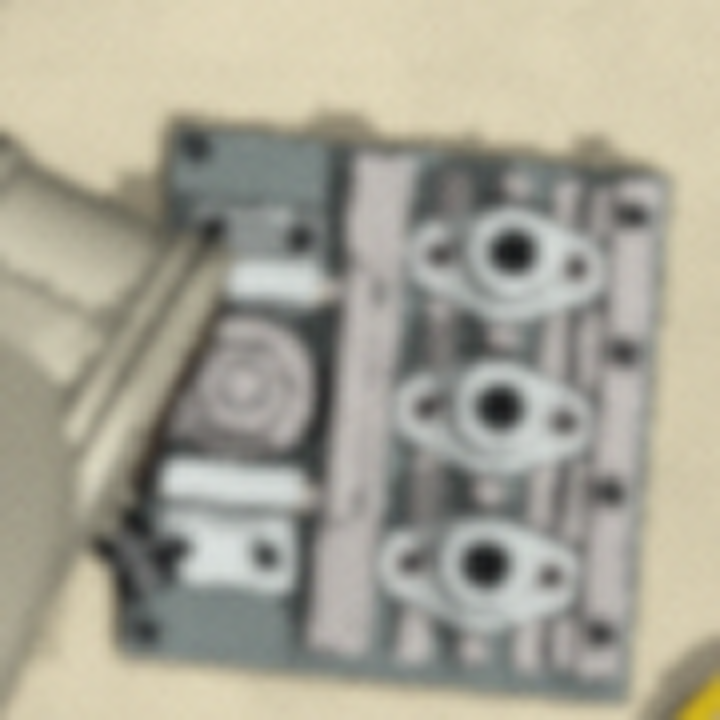

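```bash
python3 -m inch '0 0 0 0 -10 0 1; 0 0 0 0 -10 0 1; 0 0 0 0 -8 0 1;0 8.5 0 11.1 0 -0.8 1; 0 8.5 0 11.1 0 -0.8 1;0 8.5 0 11.1 0 -0.8 1;0 8.5 0 11.1 0 -0.8 1;0 8.5 0 11.1 0 -0.8 1;0 8.5 0 11.1 0 -0.8 1;0 8.5 0 11.1 0 -0.8 1;0 8.5 0 11.1 0 -0.8 1;0 0 0 0 0 0 1'; 
python3 - <<'E'
from h import *
nutc();plan((.5525,-.2182,.030),-36)
E
```

```text
clock: 29.92
eef_pos: [0.5503, -0.2166, 0.0555]
tool_rot: [-0.673, 0.216, -0.216, 0.674]
ft_force: [-0.1, 0.2, -2.6]
grip_width: 0.0107
nut if r=75 [ 0.5066 -0.2775  0.0555] spanner ang 54.4 [ 0.01267791  0.06229226 -0.03065914] 29.925
tcp [ 0.5503 -0.2166  0.0555] x-axis ang -35.6 ydown [-0.     0.001 -1.   ] w 0.0107 F [-0.1  0.2 -2.6] t 29.925 j [-0.38  0.55 -0.02  1.01  0.    1.82]
rotvec tool deg [-0.03  0.4  -0.03] shift if in current tool axes mm [ 2.8 25.5 -0. ] in final axes [ 2.8 25.5 -0. ]
```

```bash
python3 -m inch '0 0 0 2.5 6 0 1; 0 0 0 0 6 0 1; 0 0 0 0 4 0 1; 0 0 0 0 0 0 1'; python3 -m inch '0 0 0 0 4 0 1; 0 0 0 0 4 0 1; 0 0 0 0 0 0 1'; python3 -m inch '0 0 0 0 3 0 1; 0 0 0 0 1 0 1; 0 -8.5 0 -11.1 0 -0.8 1; 0 0 0 0 0 0 1'; python3 -c "
from h import *
nutc()"; python3 -m inch '0 -6 0 -7.8 0 -0.4 1; 0 0 0 0 0 0 1';python3 -c "
from h import *
nutc()"
```

```text
clock: 30.42
eef_pos: [0.5514, -0.218, 0.0392]
tool_rot: [-0.673, 0.217, -0.216, 0.673]
ft_force: [0.1, -0.4, -3.0]
grip_width: 0.0106
clock: 30.8
eef_pos: [0.5531, -0.2177, 0.0333]
tool_rot: [-0.673, 0.216, -0.217, 0.674]
ft_force: [-1.2, 4.1, 4.8]
grip_width: 0.0107
clock: 31.3
eef_pos: [0.5437, -0.2112, 0.0303]
tool_rot: [-0.687, 0.165, -0.167, 0.688]
ft_force: [-0.8, 5.8, 8.9]
grip_width: 0.0109
nut if r=75 [ 0.5095 -0.278   0.0301] spanner ang 62.9 [ 0.83689687  0.60313118 -0.25017595] 31.3
clock: 31.55
eef_pos: [0.537, -0.208, 0.0303]
tool_rot: [-0.694, 0.128, -0.131, 0.696]
ft_force: [-0.9, 6.6, 9.3]
grip_width: 0.0107
nut if r=75 [ 0.5099 -0.2779  0.03  ] spanner ang 68.8 [ 0.84050488  0.49131598 -0.48108142] 31.55
```

```bash
for i in 1; do python3 -m inch '0 -5 0 -6.5 0 -0.3 1; 0 0 0 0 0 0 1'; python3 -c "
from h import *
nutc()"; python3 -m inch '0 -5 0 -6.5 0 -0.3 1; 0 0 0 0 0 0 1';python3 -c "
from h import *
nutc()"; done
```

```text
clock: 31.8
eef_pos: [0.5308, -0.2057, 0.0302]
tool_rot: [-0.699, 0.098, -0.101, 0.701]
ft_force: [-1.2, 6.6, 8.8]
grip_width: 0.0107
nut if r=75 [ 0.51   -0.2777  0.03  ] spanner ang 73.8 [ 1.02038142  0.43131801 -0.45407618] 31.8
clock: 32.05
eef_pos: [0.5244, -0.204, 0.0302]
tool_rot: [-0.703, 0.067, -0.07, 0.705]
ft_force: [-1.8, 7.6, 9.9]
grip_width: 0.0108
nut if r=75 [ 0.5099 -0.2776  0.03  ] spanner ang 78.9 [ 1.16394228  0.48139318 -0.37288543] 32.05
```

```bash
python3 -m inch '0 -6 0 -7.9 0 -0.4 1; 0 0 0 0 0 0 1'; python3 -c "
from h import *
nutc()"; python3 -m inch '0 -6 0 -7.9 0 -0.4 1; 0 0 0 0 0 0 1';python3 - <<'E'
from h import *
nutc()
c=cam("side");crop(c,(190,180,300,260),7,"se9.png")
E
```

```text
clock: 32.3
eef_pos: [0.5164, -0.2026, 0.0302]
tool_rot: [-0.705, 0.03, -0.033, 0.708]
ft_force: [-2.6, 9.8, 11.3]
grip_width: 0.0105
nut if r=75 [ 0.5097 -0.2773  0.03  ] spanner ang 84.9 [ 1.27771238  0.48371036 -0.34395029] 32.3
clock: 32.55
eef_pos: [0.5083, -0.2021, 0.0302]
tool_rot: [-0.706, -0.007, 0.004, 0.708]
ft_force: [-3.2, 10.3, 11.6]
grip_width: 0.0106
nut if r=75 [ 0.5095 -0.2771  0.03  ] spanner ang 90.9 [ 1.35702888  0.59258028 -0.26176053] 32.55
```

View pics/se9.png

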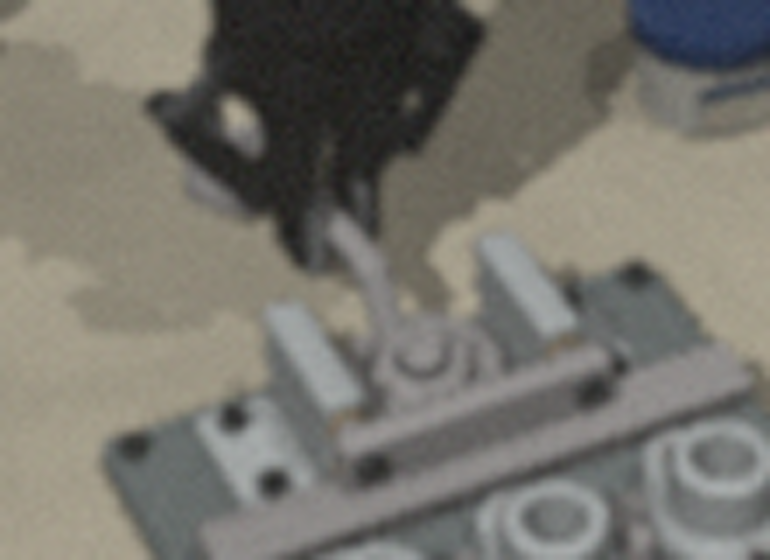

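```bash
python3 -m inch '0 -6 0 -7.9 0 1 1; 0 0 0 0 0 0 1'; python3 -c "
from h import *
nutc()"; python3 -m inch '0 -6 0 -7.9 0 0.6 1; 0 0 0 0 0 0 1';python3 - <<'E'
from h import *
nutc()
E
```

```text
clock: 32.85
eef_pos: [0.5004, -0.2024, 0.0302]
tool_rot: [-0.706, -0.044, 0.041, 0.706]
ft_force: [-3.0, 5.6, 10.3]
grip_width: 0.0108
nut if r=75 [ 0.5093 -0.2769  0.0301] spanner ang 96.8 [ 0.69913315  0.57090086 -0.29907174] 32.85
clock: 33.1
eef_pos: [0.4925, -0.2036, 0.0301]
tool_rot: [0.703, 0.08, -0.078, -0.702]
ft_force: [-3.0, 4.1, 9.8]
grip_width: 0.011
nut if r=75 [ 0.5092 -0.2767  0.0302] spanner ang 102.8 [ 0.32247556  0.48586783 -0.29525718] 33.1
```

```bash
cat > jaw.py <<'E'
from h import *
a=cv2.imread("pics/top0.png").astype(np.float32).mean(2)
b=np.mean([cam("top")["color"].astype(np.float32) for _ in range(4)],0).mean(2)
for (x0,y0,x1,y1) in((258,188,292,204),(258,232,288,246)):
    best=[]
    # profile of right edge of jaw: track template
    pa=a[y0:y1,x0:x1]; 
    for nm,im in(("0",a),("now",b)):
        p=im[y0:y1,x0:x1].mean(0); print(nm,np.round(p).astype(int))
E
python3 jaw.py
```

```text
0 [161 162 159 149 147 155 157 144 124 109  98  89 104 145 178 187 183 182
 185 179 162 146 138 138 137 139 146 150 142 132 131 134 140 154]
now [155 157 153 143 136 136 132 112  93 105 144 173 178 174 175 176 164 141
 131 132 134 135 133 133 132 134 141 145 138 127 126 129 135 149]
0 [ 91  96 103  99  85  73  66  68  82 102 115 120 120 121 121 116 107 104
 106 110 110 108 117 121 115 103  94  90  93 105]
now [137 141 137 115  96 116 152 172 179 181 181 178 164 142 135 141 146 153
 155 153 144 134 138 149 151 141 128 121 121 135]
```

```bash
python3 -m inch '0 -6 0 -7.9 0 0 1; 0 0 0 0 0 0 1'; python3 -c "
from h import *
nutc()"; python3 -m inch '0 -6 0 -7.9 0 -0.2 1; 0 0 0 0 0 0 1';python3 - <<'E'
from h import *
nutc()
E
python3 -m inch '0 -6 0 -7.9 0 -0.2 1; 0 0 0 0 0 0 1';python3 - <<'E'
from h import *
nutc()
E
python3 jaw.py
```

```text
clock: 33.55
eef_pos: [0.4848, -0.2056, 0.0301]
tool_rot: [0.698, 0.117, -0.114, -0.697]
ft_force: [-2.7, 4.0, 10.9]
grip_width: 0.0107
nut if r=75 [ 0.509  -0.2766  0.0303] spanner ang 108.8 [ 0.25370833  0.51391899 -0.23106178] 33.55
clock: 33.8
eef_pos: [0.4773, -0.2084, 0.0301]
tool_rot: [0.691, 0.153, -0.151, -0.69]
ft_force: [-3.4, 3.6, 10.7]
grip_width: 0.0108
nut if r=75 [ 0.5088 -0.2765  0.0303] spanner ang 114.8 [ 0.23369653  0.50895323 -0.25911601] 33.8
clock: 34.05
eef_pos: [0.4721, -0.2109, 0.0301]
tool_rot: [0.682, 0.19, -0.185, -0.682]
ft_force: [2.0, 5.8, 6.8]
grip_width: 0.0108
nut if r=75 [ 0.5104 -0.2754  0.0303] spanner ang 120.7 [ 1.09290586 -0.43447399 -0.91239322] 34.05
0 [161 162 159 149 147 155 157 144 124 109  98  89 104 145 178 187 183 182
 185 179 162 146 138 138 137 139 146 150 142 132 131 134 140 154]
now [155 156 153 143 136 137 132 111  93 110 150 175 177 171 174 176 161 138
 130 133 134 135 133 133 133 134 141 145 138 127 126 129 135 149]
0 [ 91  96 103  99  85  73  66  68  82 102 115 120 120 121 121 116 107 104
 106 110 110 108 117 121 115 103  94  90  93 105]
now [136 140 136 115  99 122 157 175 180 182 182 178 161 137 133 141 146 153
 155 153 144 134 138 149 151 141 128 121 122 136]
```

```bash
python3 -m inch '0 5 0 6.5 0 -0.2 1; 0 0 0 0 -10 0 1; 0 0 0 0 -10 0 1; 0 0 0 0 -20 0 1; 0 0 0 0 -20 0 1;0 10 0 0 0 0 1;0 10 0 0 0 0 1;0 10 0 0 0 0 1;0 0 0 0 0 0 1'; 
python3 - <<'E'
from h import *
nutc();plan((.4534,-.0917,.09),-82.5)
E
```

```text
clock: 35.38
eef_pos: [0.4767, -0.2096, 0.0895]
tool_rot: [0.708, -0.023, 0.026, -0.706]
ft_force: [1.4, -0.7, 3.4]
grip_width: 0.0109
nut if r=75 [ 0.4715 -0.2844  0.0897] spanner ang 86.0 [-0.80451554 -0.44270342  0.20349766] 35.375
tcp [ 0.4767 -0.2096  0.0895] x-axis ang -4.02 ydown [ 0.004 -0.003 -1.   ] w 0.0109 F [ 1.4 -0.7  3.4] t 35.375 j [-0.41  0.38 -0.18  1.   -0.    1.23]
rotvec tool deg [-6.000e-02  7.848e+01  3.200e-01] shift if in current tool axes mm [-31.5  -0.9 115.9] in final axes [-119.9   -0.5   -7.7]
```

```bash
python3 - <<'E'
from h import *
c=cam("side");crop(c,(170,150,310,260),6,"l1.png")
c=cam("top");crop(c,(190,160,310,260),6,"l1t.png")
E
```

```text
(no output)
```

View pics/l1.png

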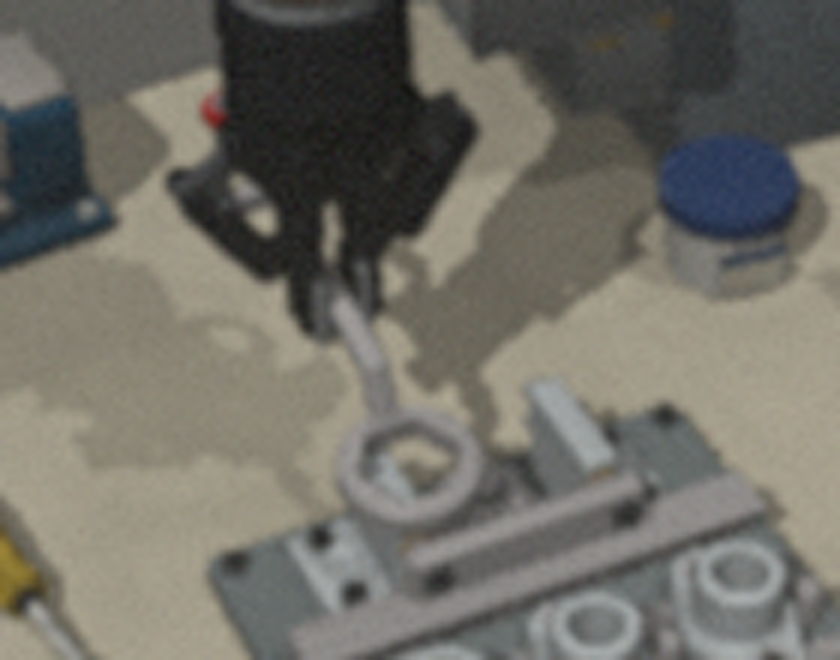

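```bash
python3 -m inch '0 0 0 0 -25 0 1; 0 0 0 0 -15 0 1;0 0 0 0 0 0 1';python3 - <<'E'
from h import *
nutc()
c=cam("side");crop(c,(170,130,310,240),6,"l2.png")
E
```

```text
clock: 35.85
eef_pos: [0.4751, -0.2084, 0.1283]
tool_rot: [-0.707, 0.025, -0.026, 0.707]
ft_force: [-0.5, -1.0, -3.8]
grip_width: 0.0105
nut if r=75 [ 0.4696 -0.2832  0.1283] spanner ang 85.8 [-0.01146467 -0.0274583  -0.03295804] 35.85
```

View pics/l2.png

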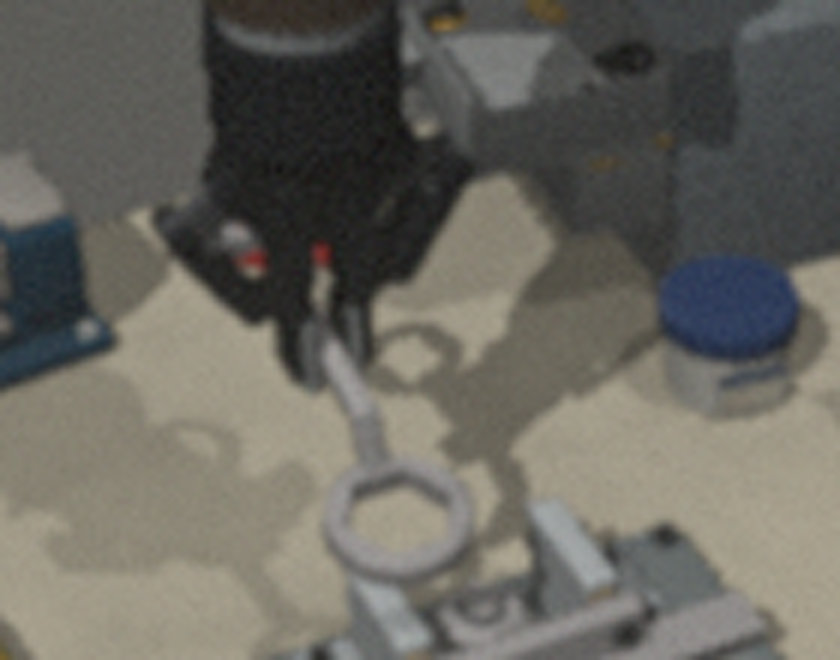

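```bash
python3 -m inch '0 0 0 -10 0 39 1; 0 0 0 -10 0 39 1; 0 0 0 -10 0 38 1; 0 9.8 0 0 0 0 1;0 9.8 0 0 0 0 1;0 9.8 0 0 0 0 1;0 9.8 0 0 0 0 1;0 9.8 0 0 0 0 1;0 9.8 0 0 0 0 1;0 9.8 0 0 0 0 1;0 9.8 0 0 0 0 1;0 0 0 0 0 0 1';python3 - <<'E'
from h import *
plan((.4534,-.0917,.0115),-82.5)
c=cam("side");crop(c,(150,110,290,220),6,"l3.png")
E
```

```text
clock: 37.4
eef_pos: [0.4524, -0.0903, 0.1267]
tool_rot: [0.532, -0.467, 0.465, -0.531]
ft_force: [0.2, -0.3, -3.8]
grip_width: 0.0107
tcp [ 0.4524 -0.0903  0.1267] x-axis ang -82.47 ydown [-0.002  0.001 -1.   ] w 0.0107 F [ 0.2 -0.3 -3.8] t 37.4 j [-0.2   0.24 -0.28  1.05  0.    2.81]
rotvec tool deg [ 0.14  0.03 -0.05] shift if in current tool axes mm [  1.6 115.2   1. ] in final axes [  1.5 115.2   0.8]
```

View pics/l3.png

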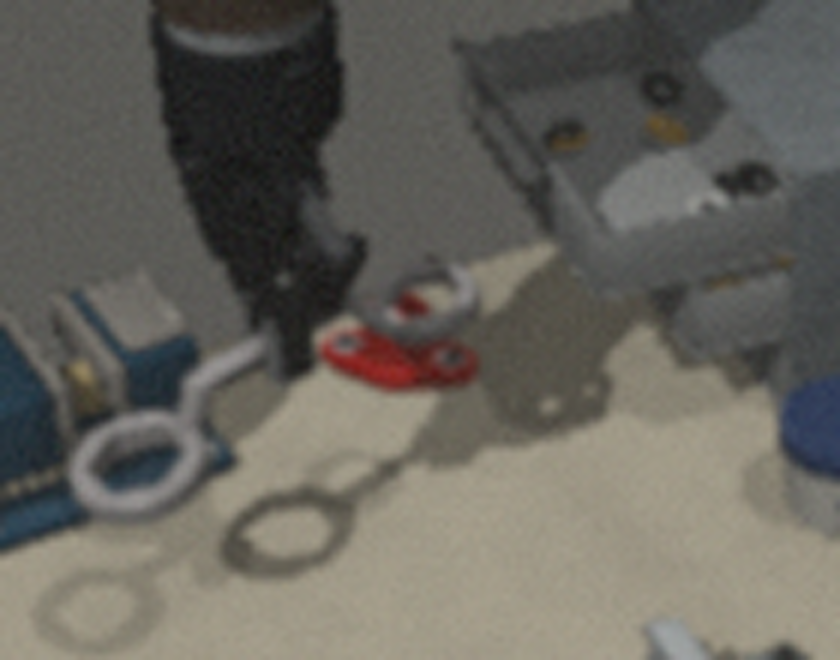

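```bash
python3 -m inch '0 0 0 0 40 0 1; 0 0 0 0 35 0 1; 0 0 0 0 15 0 1;0 0 0 0 0 0 1'; python3 -m inch '0 0 0 0 8 0 1;0 0 0 0 5 0 1;0 0 0 0 0 0 1'; python3 -m inch '0 0 0 0 5 0 1;0 0 0 0 4 0 1;0 0 0 0 0 0 1'
```

```text
clock: 37.95
eef_pos: [0.4517, -0.0902, 0.0363]
tool_rot: [0.532, -0.467, 0.465, -0.531]
ft_force: [0.4, -0.1, -3.1]
grip_width: 0.0105
clock: 38.33
eef_pos: [0.4561, -0.0909, 0.0262]
tool_rot: [-0.53, 0.465, -0.468, 0.532]
ft_force: [3.9, 0.6, 3.6]
grip_width: 0.0106
clock: 38.7
eef_pos: [0.4537, -0.0907, 0.0159]
tool_rot: [-0.531, 0.466, -0.467, 0.531]
ft_force: [3.6, -0.6, 3.1]
grip_width: 0.0106
```

```bash
python3 -m inch '0 0 0 0 3 0 1;0 0 0 0 1.5 0 1;0 0 0 0 0 0 1'; python3 - <<'E'
from h import *
plan((.4534,-.0917,.0115),-82.5)
c=cam("side");crop(c,(150,140,260,230),7,"l4.png")
E
```

```text
clock: 39.08
eef_pos: [0.454, -0.0907, 0.0137]
tool_rot: [-0.531, 0.466, -0.467, 0.532]
ft_force: [-0.8, 1.8, 24.8]
grip_width: 0.0107
tcp [ 0.454  -0.0907  0.0137] x-axis ang -82.61 ydown [ 0.002 -0.    -1.   ] w 0.0107 F [-0.8  1.8 24.8] t 39.075 j [-0.2   0.39 -0.42  0.76  0.    2.82]
rotvec tool deg [-0.12 -0.11  0.04] shift if in current tool axes mm [ 0.9  2.2 -0.8] in final axes [ 0.9  2.2 -0.8]
```

View pics/l4.png

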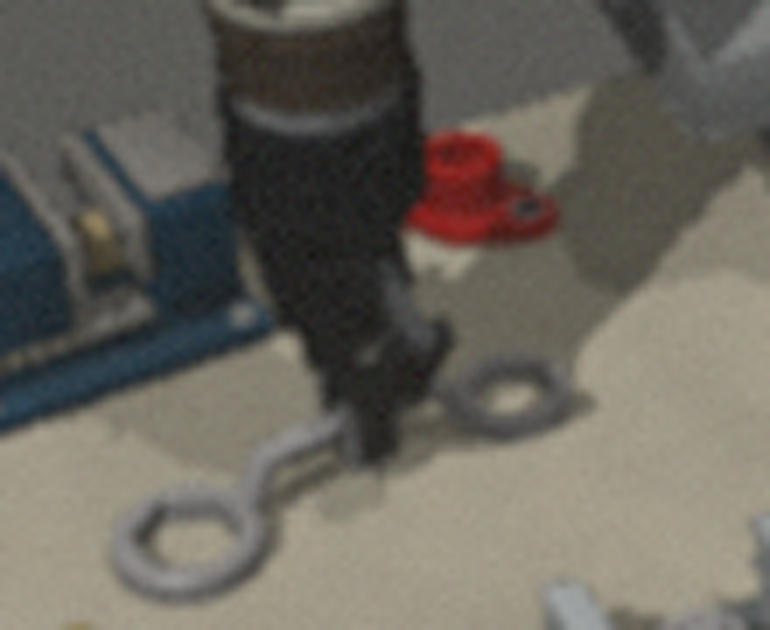

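```bash
python3 -m inch '0 0 0 0 -1.5 0 0.6;0 0 0 0 0 0 0.5;0 0 0 0 0 0 0.5;0 0 0 0 0 0 0.4;0 0 0 0 -15 0 0.4;0 0 0 0 -40 0 0.4;0 0 0 0 -50 0 0.4;0 0 0 0 0 0 0.4'; python3 - <<'E'
from h import *
plan((.502,-.3823,.12),-3.15)
c=cam("side");crop(c,(150,140,260,230),7,"l5.png")
E
```

```text
clock: 40.12
eef_pos: [0.4565, -0.0912, 0.1214]
tool_rot: [-0.53, 0.464, -0.469, 0.533]
ft_force: [-0.2, 1.1, 0.2]
grip_width: 0.051
tcp [ 0.4565 -0.0912  0.1214] x-axis ang -82.61 ydown [ 0.008 -0.002 -1.   ] w 0.051 F [-0.2  1.1  0.2] t 40.125 j [-0.2   0.25 -0.29  1.03 -0.    2.82]
rotvec tool deg [ -0.26 -79.46   0.43] shift if in current tool axes mm [294.6   2.3   7.6] in final axes [  61.4    1.4 -288.2]
```

View pics/l5.png

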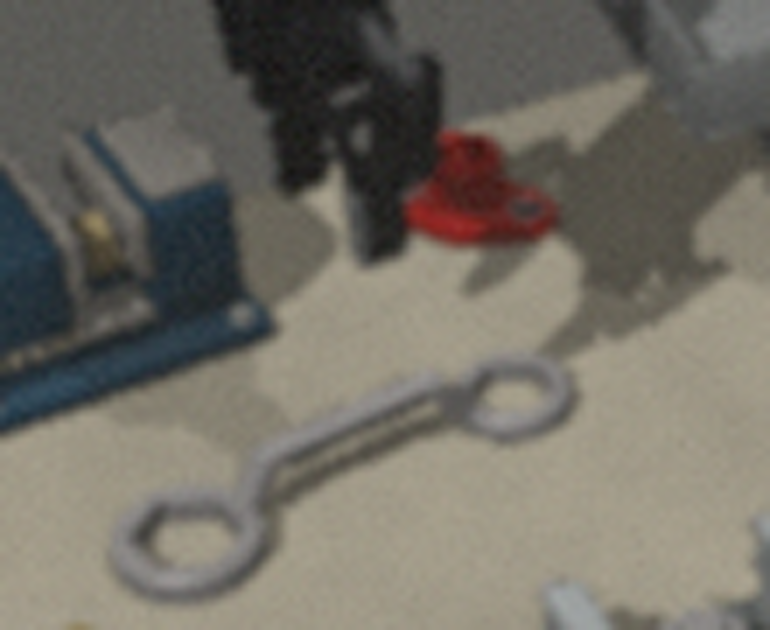

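```bash
python3 -m inch '0 0 0 49 0 1 0.4;0 0 0 49 0 1 0.4;0 0 0 49 0 1 0.4;0 0 0 49 0 1 0.4;0 0 0 49 0 1 0.4;0 0 0 49 0 1 0.4;0 0 0 0 0 0 0.4'; python3 -m inch '0 -9.9 0 0 0 0 0.4;0 -9.9 0 0 0 0 0.4;0 -9.9 0 0 0 0 0.4;0 -9.9 0 0 0 0 0.4;0 -9.9 0 0 0 0 0.4;0 -9.9 0 0 0 0 0.4;0 -9.9 0 0 0 0 0.4;0 -9.9 0 0 0 0 0.4;0 0 0 0 0 0 0.4;0 0 0 0 0 0 0.4'; python3 - <<'E'
from h import *
plan((.502,-.3823,.08),-3.15)
c=cam("side");crop(c,(190,170,330,290),6,"f1.png")
c=cam("top");crop(c,(240,165,320,255),7,"f1t.png")
E
```

```text
clock: 41.05
eef_pos: [0.496, -0.384, 0.1146]
tool_rot: [0.53, -0.469, 0.467, -0.53]
ft_force: [-0.4, 0.4, -0.4]
grip_width: 0.0511
clock: 42.3
eef_pos: [0.4968, -0.3804, 0.1169]
tool_rot: [-0.706, 0.022, -0.021, 0.707]
ft_force: [1.0, -0.4, -0.4]
grip_width: 0.0514
tcp [ 0.4968 -0.3804  0.1169] x-axis ang -3.51 ydown [-0.001  0.001 -1.   ] w 0.0514 F [ 1.  -0.4 -0.4] t 42.3 j [-0.65  0.56  0.17  1.19  0.    0.98]
rotvec tool deg [-0.07 -0.36 -0.09] shift if in current tool axes mm [ 5.4 36.9 -1.7] in final axes [ 5.3 36.9 -1.6]
```

View pics/f1.png

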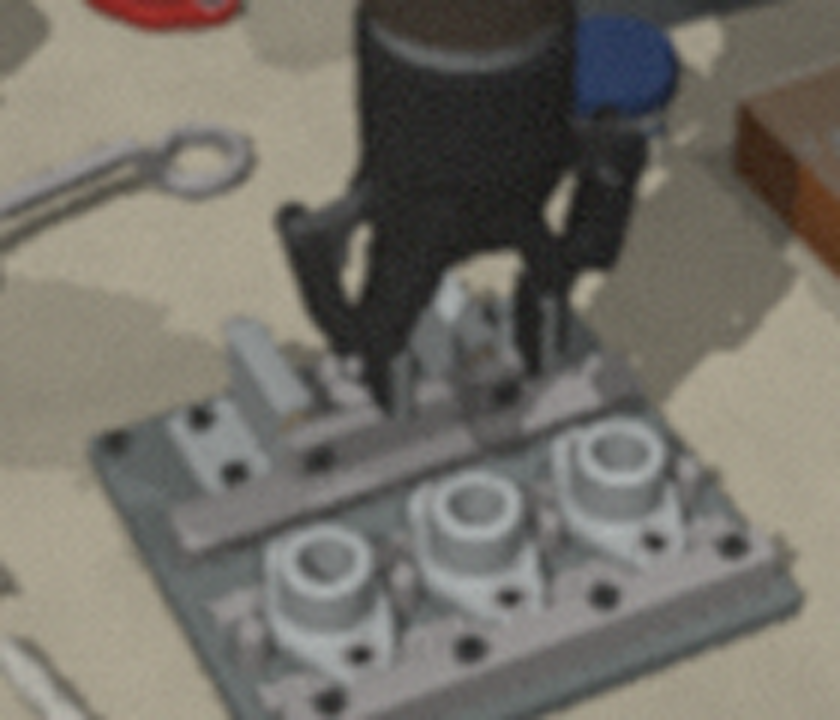

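View pics/f1t.png

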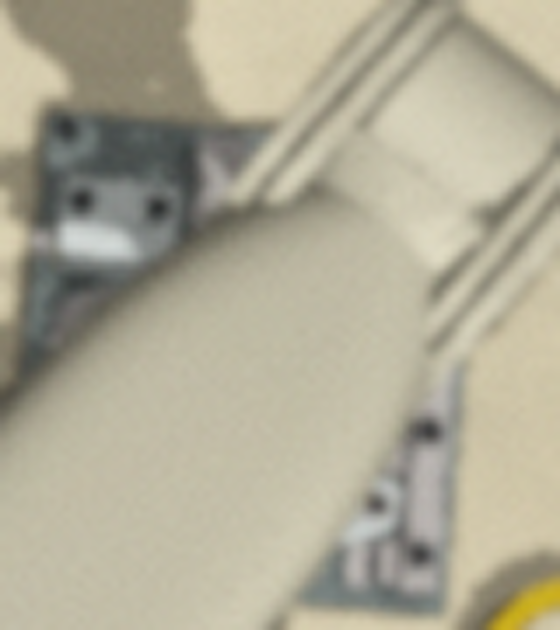

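```bash
python3 -m inch '0 0 0 4 20 -1 0.4;0 0 0 0 20 0 0.4;0 0 0 0 0 0 0.4;0 0 0 0 0 0 0.4'; python3 - <<'E'
from h import *
plan((.502,-.3823,.036),-3.15)
c=cam("side");crop(c,(210,200,310,280),8,"f2.png")
E
```

```text
clock: 42.9
eef_pos: [0.5014, -0.3827, 0.0784]
tool_rot: [0.707, -0.021, 0.021, -0.707]
ft_force: [0.0, 0.5, 0.9]
grip_width: 0.0512
tcp [ 0.5014 -0.3827  0.0784] x-axis ang -3.43 ydown [ 0.001 -0.    -1.   ] w 0.0512 F [0.  0.5 0.9] t 42.9 j [-0.65  0.59  0.14  1.11 -0.    0.98]
rotvec tool deg [ 0.02 -0.28  0.03] shift if in current tool axes mm [ 0.5 42.4  0.5] in final axes [ 0.6 42.4  0.5]
```

View pics/f2.png

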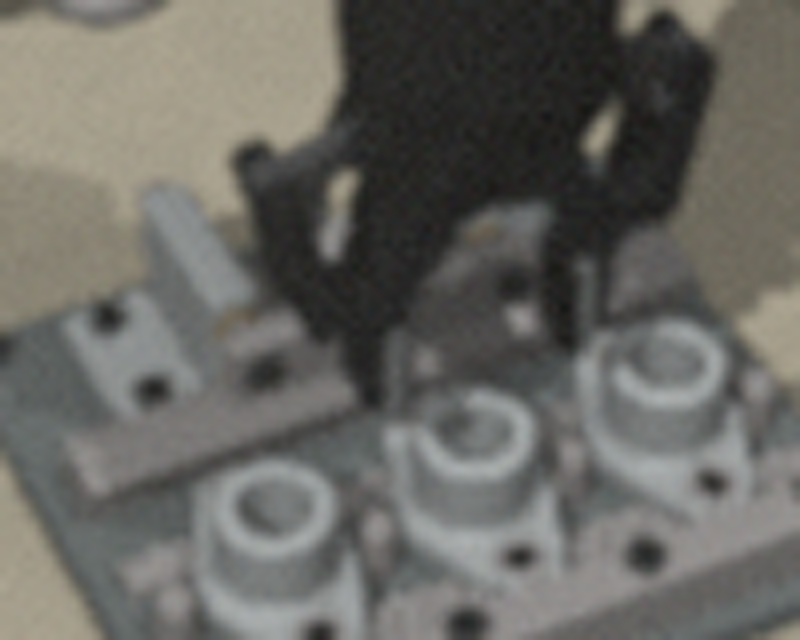

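```bash
python3 -m inch '0 0 0 1 20 1 0.4;0 0 0 0 14 0 0.4;0 0 0 0 0 0 0.4'; python3 -m inch '0 0 0 0 7 0 0.4;0 0 0 0 0 0 0.4'; python3 - <<'E'
from h import *
plan((.502,-.3823,.036),-3.15)
c=cam("side");crop(c,(210,200,310,280),8,"f3.png")
E
```

```text
clock: 43.32
eef_pos: [0.5014, -0.3811, 0.0428]
tool_rot: [-0.706, 0.022, -0.02, 0.707]
ft_force: [0.5, 0.1, -0.2]
grip_width: 0.051
clock: 43.58
eef_pos: [0.5021, -0.3816, 0.0366]
tool_rot: [-0.707, 0.021, -0.021, 0.707]
ft_force: [0.3, -0.2, 0.2]
grip_width: 0.0512
tcp [ 0.5021 -0.3816  0.0366] x-axis ang -3.41 ydown [-0.  0. -1.] w 0.0512 F [ 0.3 -0.2  0.2] t 43.575 j [-0.65  0.63  0.09  1.02 -0.    0.98]
rotvec tool deg [-0.01 -0.26 -0.02] shift if in current tool axes mm [-0.   0.6 -0.7] in final axes [-0.   0.6 -0.7]
```

View pics/f3.png

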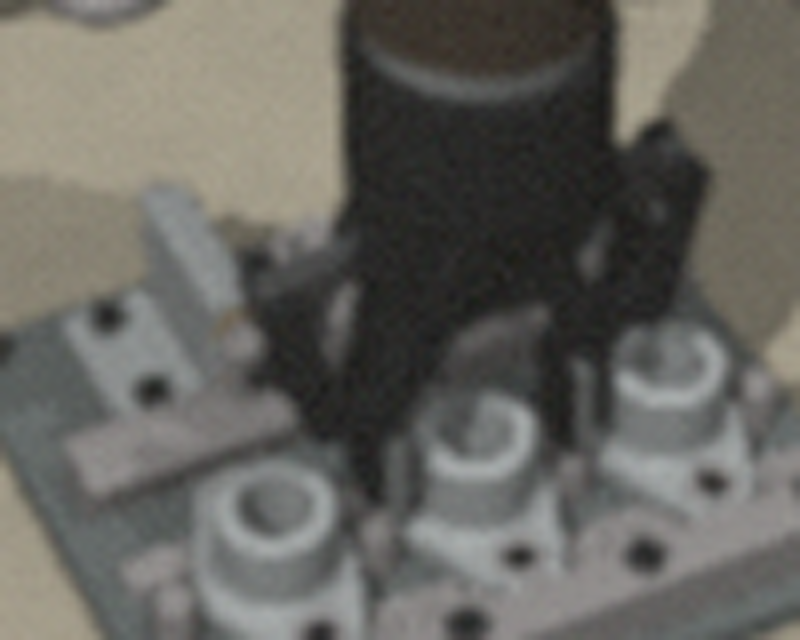

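```bash
python3 -m inch '0 0 0 0 0 -2 0.5;0 0 0 0 0 0 1;0 0 0 0 0 0 1;0 0 0 0 0 0 1;0 0 0 0 0 0 1'; python3 - <<'E'
from h import *
plan((.502,-.3823,.036),-3.15)
E
python3 -m inch '0 0 0 0 -6 0 1;0 0 0 0 -10 0 1;0 0 0 0 -15 0 1; 0 0 0 0 0 0 1'; python3 - <<'E'
from h import *
c=cam("side");crop(c,(210,180,310,260),8,"f4.png")
E
```

```text
clock: 44.25
eef_pos: [0.5024, -0.3841, 0.0376]
tool_rot: [0.707, -0.021, 0.021, -0.706]
ft_force: [-1.6, -0.3, 6.4]
grip_width: 0.0339
tcp [ 0.5024 -0.3841  0.0376] x-axis ang -3.42 ydown [ 0.001 -0.001 -1.   ] w 0.0339 F [-1.6 -0.3  6.4] t 44.25 j [-0.65  0.63  0.09  1.03 -0.    0.98]
rotvec tool deg [ 0.06 -0.27  0.06] shift if in current tool axes mm [-0.5  1.6  1.8] in final axes [-0.5  1.6  1.8]
clock: 44.75
eef_pos: [0.5034, -0.3845, 0.0699]
tool_rot: [0.708, -0.02, 0.022, -0.706]
ft_force: [1.0, -0.5, -1.1]
grip_width: 0.0338
```

View pics/f4.png

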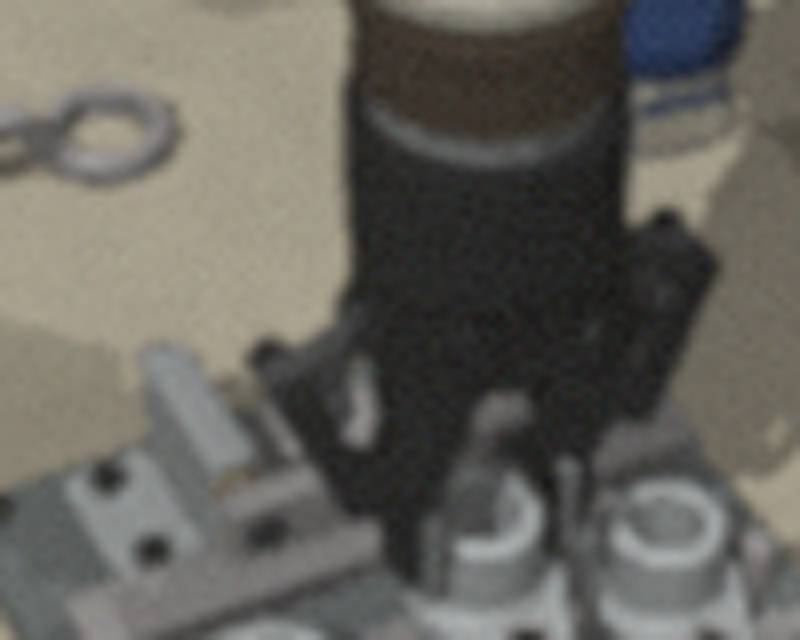

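```bash
python3 -m inch '0 0 0 0 -40 0 1;0 0 0 0 -40 0 1;0 0 0 0 -40 0 1; 0 0 0 0 0 0 1'; python3 - <<'E'
from h import *
a=cv2.imread("pics/side0.png");b=cv2.imread("pics/top0.png")
crop({"color":a},(215,95,345,185),6,"d_s.png");crop({"color":b},(130,80,230,190),6,"d_t.png")
plan((.67,0,.19),80)
E
```

```text
clock: 45.3
eef_pos: [0.504, -0.385, 0.1919]
tool_rot: [0.708, -0.019, 0.023, -0.705]
ft_force: [0.2, -0.6, -2.4]
grip_width: 0.0339
tcp [ 0.504  -0.385   0.1919] x-axis ang -3.41 ydown [ 0.007 -0.005 -1.   ] w 0.0339 F [ 0.2 -0.6 -2.4] t 45.3 j [-0.65  0.52  0.32  1.36  0.    0.98]
rotvec tool deg [  0.49 -83.41   0.13] shift if in current tool axes mm [142.8   1.1 394.2] in final axes [408.    1.9 -96.6]
```

View pics/d_s.png

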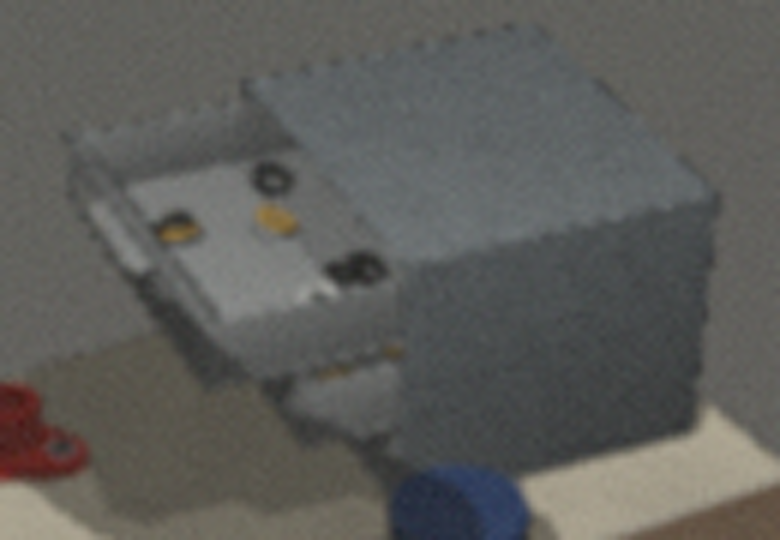

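View pics/d_t.png

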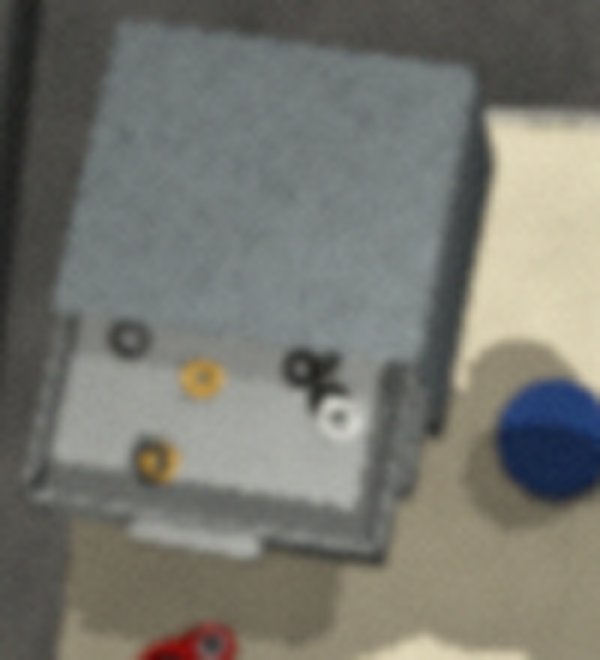

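```bash
python3 - <<'E'
from h import *
np.set_printoptions(precision=4,suppress=True)
ct=cam("top");cs=cam("side")
L=at_z(ct,(135,163.3),.142);Rr=at_z(ct,(193.7,173),.142);print(L,Rr,np.linalg.norm(L-Rr),(L+Rr)/2,np.degrees(np.arctan2(*(L-Rr)[1::-1]))-90)
L=at_z(ct,(139.2,131.7),.145);Rr=at_z(ct,(198.3,140.8),.145);print("cab front",L,Rr,np.linalg.norm(L-Rr),np.degrees(np.arctan2(*(L-Rr)[1::-1]))-90)
L2=at_z(ct,(149.5,84.2),.145);R2=at_z(ct,(209.2,91.3),.145);print("cab back",L2,R2,np.linalg.norm(L2-R2), np.degrees(np.arctan2(*(L2-L)[1::-1])),np.degrees(np.arctan2(*(R2-Rr)[1::-1])))
print("side L front",at_z(cs,(225.8,117.5),.142), "cabL",at_z(cs,(215+245/6,95+85/6),.145),"cabR",at_z(cs,(215+400/6,95+265/6),.145))
E
```

```text
[0.6301 0.106  0.142 ] [ 0.6067 -0.0821  0.142 ] 0.1895299737541336 [0.6184 0.0119 0.142 ] -7.088463099624207
cab front [0.7335 0.102  0.145 ] [ 0.7102 -0.0896  0.145 ] 0.19308119686791272 -6.904963758414098
cab back [0.8978 0.0851 0.145 ] [ 0.8786 -0.1129  0.145 ] 0.19895009826451454 -5.871724739949001 -7.860065291748057
side L front [0.6318 0.0984 0.142 ] cabL [0.7336 0.0934 0.145 ] cabR [ 0.711  -0.0964  0.145 ]
```

```bash
python3 -m inch '0 -9.6 0 0 0 0 1;0 -9.6 0 0 0 0 1;0 -9.6 0 0 0 0 1;0 -9.6 0 0 0 0 1;0 -9.6 0 0 0 0 1;0 -9.6 0 0 0 0 1;0 -9.6 0 0 0 0 1;0 -9.6 0 0 0 0 1;0 -9.6 0 0 0 0 1;0 0 0 0 0 0 1'; python3 - <<'E'
from h import *
plan((.672,.0025,.19),83)
E
```

```text
clock: 46.65
eef_pos: [0.501, -0.3828, 0.1851]
tool_rot: [-0.528, -0.468, 0.468, 0.532]
ft_force: [-0.2, 0.3, -2.3]
grip_width: 0.034
tcp [ 0.501  -0.3828  0.1851] x-axis ang 82.88 ydown [-0.004  0.003 -1.   ] w 0.034 F [-0.2  0.3 -2.3] t 46.65 j [-0.65  0.53  0.31  1.36 -0.   -0.53]
rotvec tool deg [-0.23 -0.12  0.14] shift if in current tool axes mm [ 403.5   -4.4 -121.9] in final axes [ 403.3   -4.9 -122.8]
```

```bash
python3 -m inch '0 0 0 40 -2 -12 1;0 0 0 46 -2 -14 1;0 0 0 46 -1 -14 1;0 0 0 46 0 -14 1;0 0 0 46 0 -14 1;0 0 0 46 0 -14 1;0 0 0 46 0 -14 1;0 0 0 46 0 -14 1;0 0 0 41 0 -12 1;0 0 0 0 0 0 1;0 0 0 0 0 0 1'; python3 - <<'E'
from h import *
plan((.672,.0025,.118),83)
c=cam("side");crop(c,(210,70,330,160),7,"p1.png")
c=cam("top");crop(c,(120,80,230,200),6,"p1t.png")
E
```

```text
clock: 48.02
eef_pos: [0.6716, 0.0014, 0.1914]
tool_rot: [-0.529, -0.467, 0.469, 0.53]
ft_force: [-0.1, -0.8, -2.1]
grip_width: 0.0338
tcp [0.6716 0.0014 0.1914] x-axis ang 82.92 ydown [-0.003 -0.001 -1.   ] w 0.0338 F [-0.1 -0.8 -2.1] t 48.025 j [ 0.    0.61  0.47  1.43 -0.    0.13]
rotvec tool deg [-0.15 -0.08 -0.05] shift if in current tool axes mm [ 1.2 73.4 -0.5] in final axes [ 1.2 73.4 -0.3]
```

View pics/p1.png

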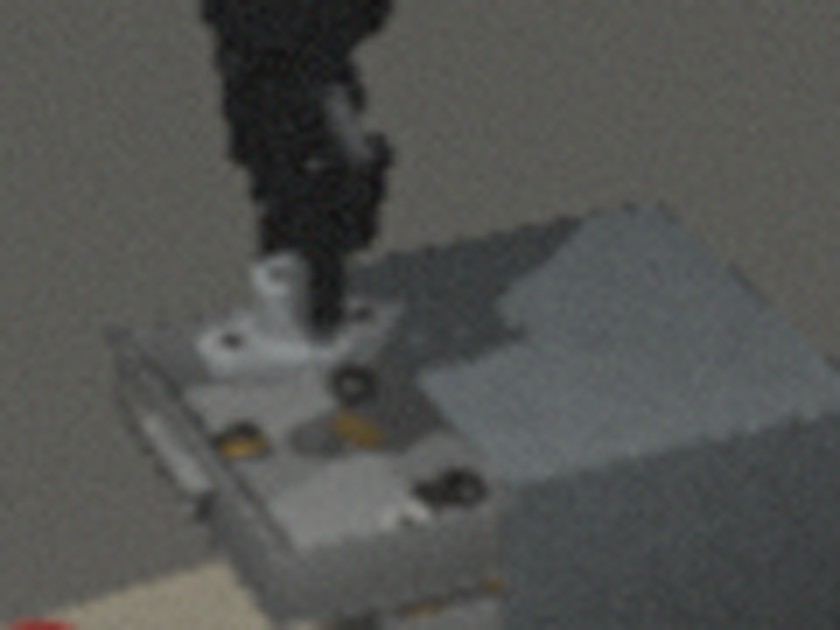

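View pics/p1t.png

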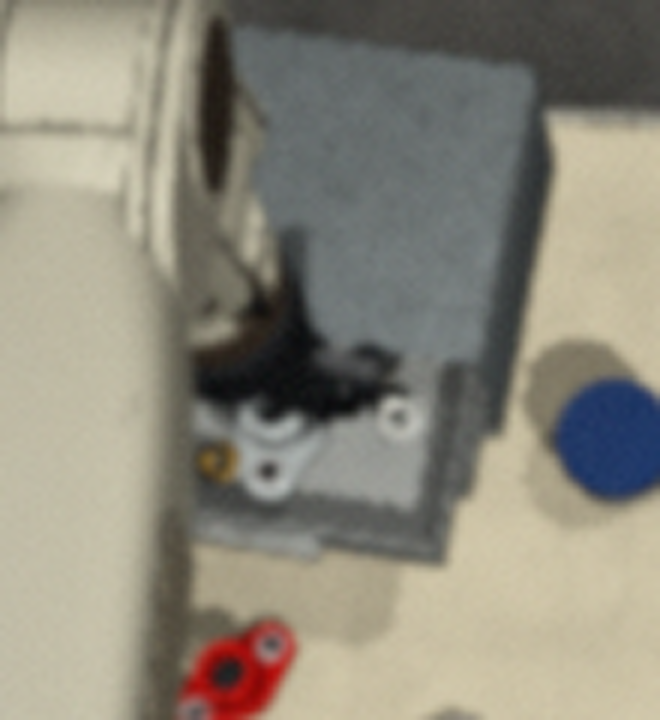

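```bash
python3 - <<'E'
from h import *
ct=cam("top")
print(at_z(ct,(164.7,163),.184), at_z(ct,(164.7,158),.184),"outer front edge",at_z(ct,(120+330/6,80+548/6),.142),"inner",at_z(ct,(120+330/6,80+495/6),.142),at_z(ct,(120+330/6,80+495/6),.1))
E
```

```text
[0.6244294  0.00303751 0.184     ] [0.64007239 0.00435892 0.184     ] outer front edge [ 0.60951084 -0.0232893   0.142     ] inner [ 0.63776693 -0.02106636  0.142     ] [ 0.64825935 -0.01374101  0.1       ]
```

```bash
python3 -m inch '0 0 0 1 20 -1.5 1;0 0 0 0 15 0 1;0 0 0 0 0 0 1;0 0 0 0 0 0 1'; python3 - <<'E'
from h import *
plan((.672,.0025,.118),83)
c=cam("side");crop(c,(210,70,330,160),7,"p2.png")
c=cam("top");crop(c,(120,80,230,200),6,"p2t.png")
E
```

```text
clock: 48.68
eef_pos: [0.6741, 0.0019, 0.1583]
tool_rot: [0.53, 0.468, -0.468, -0.53]
ft_force: [0.7, 0.9, -2.6]
grip_width: 0.0339
tcp [0.6741 0.0019 0.1583] x-axis ang 82.95 ydown [ 0. -0. -1.] w 0.0339 F [ 0.7  0.9 -2.6] t 48.675 j [ 0.    0.63  0.41  1.35 -0.    0.13]
rotvec tool deg [ 0.03 -0.05  0.  ] shift if in current tool axes mm [ 0.4 40.3  2.2] in final axes [ 0.4 40.3  2.1]
```

View pics/p2.png

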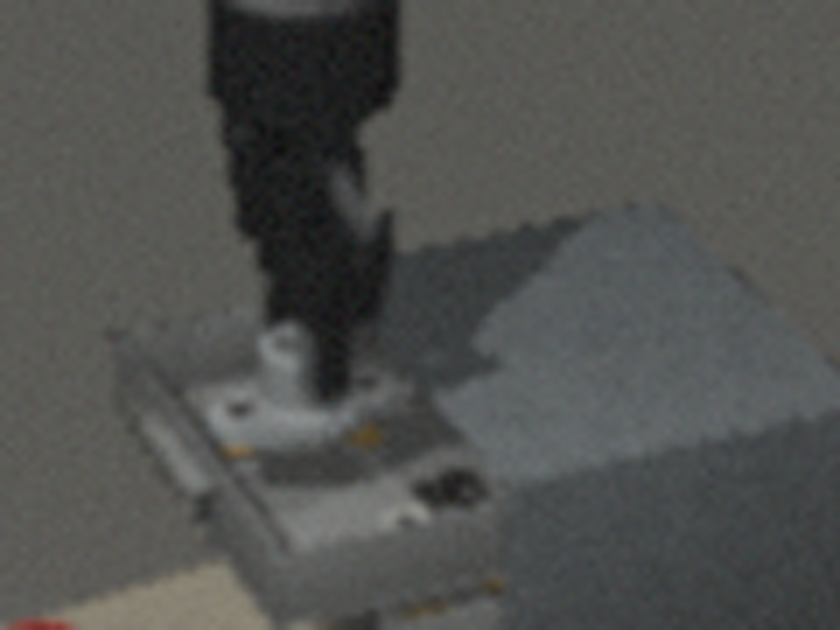

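View pics/p2t.png

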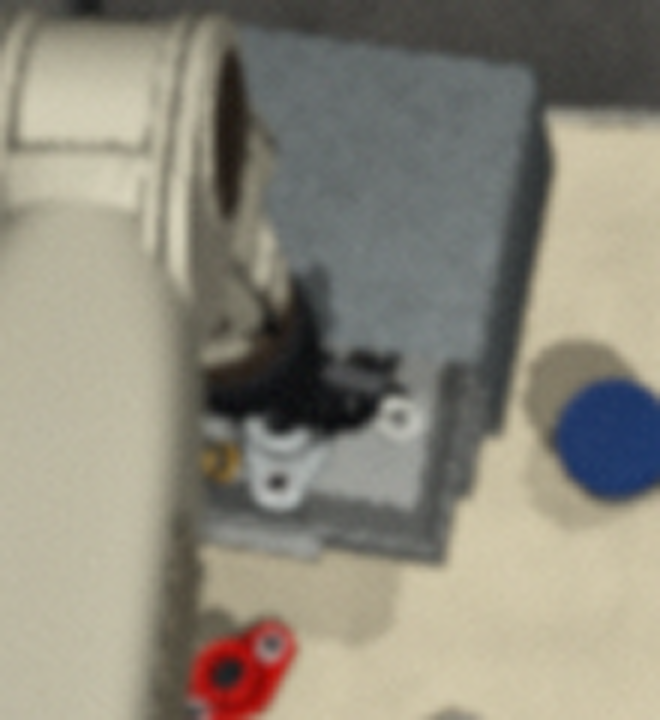

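```bash
python3 -m inch '0 0 0 0 8 0 1;0 0 0 0 6 0 1;0 0 0 0 0 0 1'; python3 -m inch '0 0 0 0 8 0 1;0 0 0 0 6 0 1;0 0 0 0 0 0 1';python3 -m inch '0 0 0 0 6 0 1;0 0 0 0 4 0 1;0 0 0 0 0 0 1'
```

```text
clock: 49.15
eef_pos: [0.6733, 0.0024, 0.1426]
tool_rot: [-0.529, -0.468, 0.469, 0.53]
ft_force: [-0.4, 0.0, -2.0]
grip_width: 0.0339
clock: 49.52
eef_pos: [0.6733, 0.0023, 0.1287]
tool_rot: [-0.529, -0.468, 0.469, 0.53]
ft_force: [0.3, -0.0, -1.3]
grip_width: 0.0343
clock: 49.9
eef_pos: [0.6736, 0.0023, 0.1192]
tool_rot: [-0.529, -0.468, 0.469, 0.53]
ft_force: [0.2, -0.6, -2.8]
grip_width: 0.034
```

```bash
python3 -m inch '0 0 0 0 2 0 1;0 0 0 0 0 0 1'; python3 -m inch '0 0 0 0 1 0 1;0 0 0 0 0 0 1'
```

```text
clock: 50.15
eef_pos: [0.6742, 0.0023, 0.1181]
tool_rot: [0.53, 0.469, -0.468, -0.529]
ft_force: [-0.3, 0.5, -0.5]
grip_width: 0.0342
clock: 50.4
eef_pos: [0.6747, 0.0022, 0.1181]
tool_rot: [0.53, 0.469, -0.468, -0.529]
ft_force: [-0.6, -0.4, 4.0]
grip_width: 0.0338
```

Touching the floor at 0.118 as expected; release and rise.

```bash
python3 -m inch '0 0 0 0 0 0 0.45;0 0 0 0 0 0 0.4;0 0 0 0 0 0 0.4;0 0 0 0 -10 0 0.4;0 0 0 0 -30 0 0.4;0 0 0 0 -40 0 0.4;0 0 0 0 0 0 0.4'; python3 - <<'E'
from h import *
plan((.4385,-.3787,.19),-93.15)
c=cam("side");crop(c,(210,70,330,160),7,"p3.png")
E
```

```text
clock: 51.28
eef_pos: [0.6765, 0.0023, 0.2023]
tool_rot: [0.532, 0.471, -0.466, -0.527]
ft_force: [0.7, -0.6, 0.0]
grip_width: 0.0511
tcp [0.6765 0.0023 0.2023] x-axis ang 82.99 ydown [ 0.01  0.   -1.  ] w 0.0511 F [ 0.7 -0.6  0. ] t 51.275 j [0.   0.61 0.49 1.44 0.   0.13]
rotvec tool deg [ 0.54 -3.86  0.05] shift if in current tool axes mm [-407.2   10.1  189.9] in final axes [-393.5   12.3  216.7]
```

View pics/p3.png

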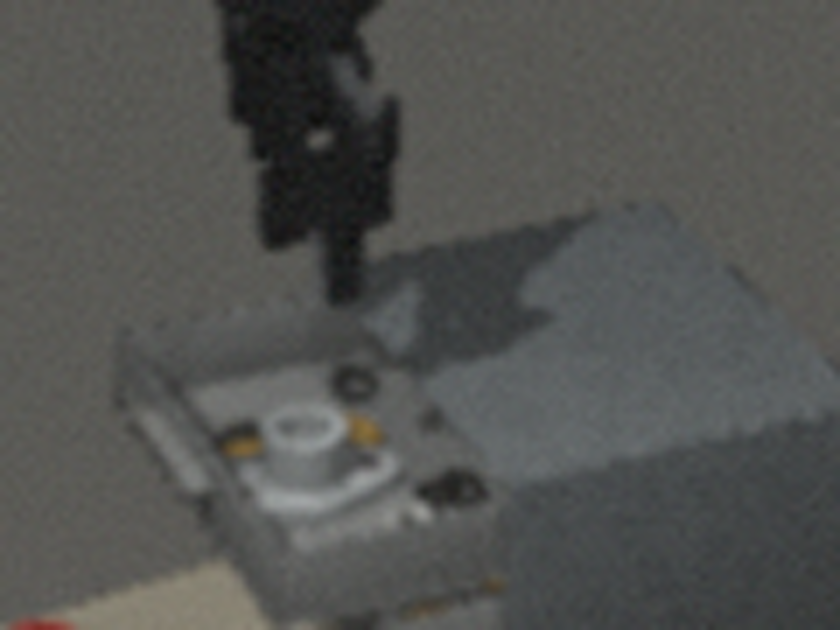

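```bash
python3 - <<'E'
from h import *
np.set_printoptions(precision=4,suppress=True)
cs=cam("side")
f=lambda x,y,z: at_z(cs,(x/7+210,y/7+70),z)
print("hub",f(303,428,.136),"plate front tip?",f(262,500,.11), "far",f(397,463,.11))
print("floorFR",f(290,548,.1),"FL",f(190,388,.1))
print("wall right top front", f(265,560,.135), "right wall top back(cab)",f(497,512,.135), "left wall top",f(120,330,.142),f(365,300,.135))
E
```

```text
hub [ 0.6701 -0.0052  0.136 ] plate front tip? [ 0.6477 -0.0093  0.11  ] far [ 0.7114 -0.0124  0.11  ]
floorFR [ 0.6475 -0.0339  0.1   ] FL [0.6714 0.1035 0.1   ]
wall right top front [ 0.6098 -0.0838  0.135 ] right wall top back(cab) [ 0.707  -0.0998  0.135 ] left wall top [0.6363 0.0983 0.142 ] [0.7478 0.0788 0.135 ]
```

```bash
python3 -m inch '0 -3.9 0 0 0 0 0.4;0 0 0 -44 1 24 0.4;0 0 0 -44 1 24 0.4;0 0 0 -44 1 24 0.4;0 0 0 -44 1 24 0.4;0 0 0 -44 1 24 0.4;0 0 0 -44 1 24 0.4;0 0 0 -44 1 24 0.4;0 0 0 -44 1 24 0.4;0 0 0 -41 1 24 0.4;0 0 0 0 0 0 0.4;0 0 0 0 0 0 0.4'; python3 - <<'E'
from h import *
plan((.4383,-.3790,.09),86.85)
E
```

```text
clock: 52.88
eef_pos: [0.4364, -0.3779, 0.1867]
tool_rot: [-0.513, -0.486, 0.486, 0.514]
ft_force: [-0.3, 0.5, 0.2]
grip_width: 0.0512
tcp [ 0.4364 -0.3779  0.1867] x-axis ang 86.86 ydown [-0.001  0.002 -1.   ] w 0.0512 F [-0.3  0.5  0.2] t 52.875 j [-0.71  0.42  0.14  1.29  0.   -0.66]
rotvec tool deg [-0.09  0.01  0.11] shift if in current tool axes mm [-1.2 96.7 -2.1] in final axes [-1.  96.7 -2. ]
```

```bash
python3 -m inch '0 0 0 -1 50 -2 0.4;0 0 0 0 45 0 0.4;0 0 0 0 15 0 0.4;0 0 0 0 0 0 0.4;0 0 0 0 0 0 0.4'; python3 - <<'E'
from h import *
plan((.4383,-.3790,.036),86.85)
c=cam("side");crop(c,(195,205,295,285),8,"g1.png")
E
```

```text
clock: 53.5
eef_pos: [0.4404, -0.3802, 0.0798]
tool_rot: [0.514, 0.487, -0.486, -0.512]
ft_force: [0.1, 0.5, 0.2]
grip_width: 0.0512
tcp [ 0.4404 -0.3802  0.0798] x-axis ang 86.93 ydown [ 0.003 -0.002 -1.   ] w 0.0512 F [0.1 0.5 0.2] t 53.5 j [-0.71  0.5  -0.02  1.04  0.   -0.66]
rotvec tool deg [ 0.16  0.09 -0.12] shift if in current tool axes mm [ 1.2 43.8  2.3] in final axes [ 1.1 43.8  2.2]
```

View pics/g1.png

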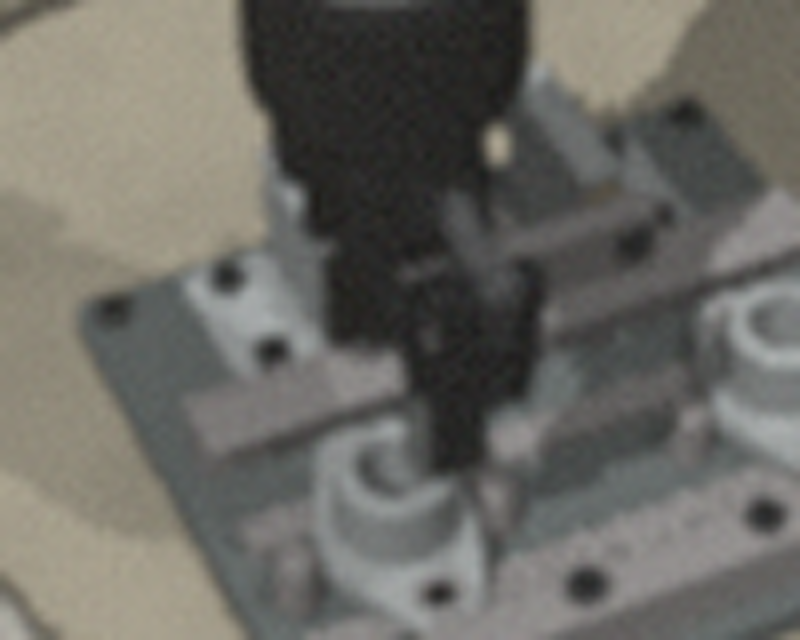

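```bash
python3 - <<'E'
from h import *
np.set_printoptions(precision=1,suppress=True)
cs=cam("side");p,r,o=pose();M=r.as_matrix()
for dz in(0,-6,-10):
  for s in(-25.6,-40):
    for w in(-11,11):
        q=p+M@np.array([s,dz,w])*1e-3;print(dz,s,w,(proj(cs,q)[0]-(195,205))*8)
print("hub pred",(proj(cs,(.4383,-.379,.056))[0]-(195,205))*8)
E
```

```text
0 -25.6 -11 [471.7 448.4]
0 -25.6 11 [399.4 475.4]
0 -40 -11 [494.7 483.3]
0 -40 11 [421.8 510.9]
-6 -25.6 -11 [471.3 433.5]
-6 -25.6 11 [398.7 460.6]
-6 -40 -11 [494.4 468.4]
-6 -40 11 [421.2 496. ]
-10 -25.6 -11 [471.  423.5]
-10 -25.6 11 [398.2 450.6]
-10 -40 -11 [494.1 458.4]
-10 -40 11 [420.7 486. ]
hub pred [390.6 458.4]
```

```bash
python3 -m inch '0 0 0 1 20 1.5 0.4;0 0 0 0 16 0 0.4;0 0 0 0 0 0 0.4'; python3 -m inch '0 0 0 0 6 0 0.4;0 0 0 0 0 0 0.4'; python3 -m inch '0 0 0 0 0 0 0.5;0 0 0 0 0 0 1;0 0 0 0 0 0 1;0 0 0 0 0 0 1;0 0 0 0 0 0 1'; python3 - <<'E'
from h import *
plan((.4383,-.3790,.036),86.85)
E
```

```text
clock: 53.98
eef_pos: [0.4367, -0.3779, 0.0409]
tool_rot: [-0.513, -0.486, 0.486, 0.514]
ft_force: [0.6, -0.1, 0.6]
grip_width: 0.0512
clock: 54.22
eef_pos: [0.4375, -0.3785, 0.0358]
tool_rot: [-0.513, -0.486, 0.486, 0.513]
ft_force: [0.7, -0.5, -0.0]
grip_width: 0.0512
clock: 54.85
eef_pos: [0.4379, -0.3782, 0.0366]
tool_rot: [0.514, 0.487, -0.486, -0.513]
ft_force: [-1.2, 1.9, 5.4]
grip_width: 0.0342
tcp [ 0.4379 -0.3782  0.0366] x-axis ang 86.91 ydown [ 0.001  0.    -1.   ] w 0.0342 F [-1.2  1.9  5.4] t 54.85 j [-0.71  0.54 -0.08  0.95  0.   -0.66]
rotvec tool deg [0.07 0.06 0.02] shift if in current tool axes mm [-0.8  0.6 -0.4] in final axes [-0.8  0.6 -0.4]
```

```bash
python3 -m inch '0 0 0 0 -6 0 1;0 0 0 0 -20 0 1;0 0 0 0 -45 0 1;0 0 0 0 -45 0 1;0 0 0 0 -38 0 1;0 0 0 0 0 0 1'; python3 -m inch '0 -9.57 0 0 0 0 1;0 -9.57 0 0 0 0 1;0 -9.57 0 0 0 0 1;0 -9.57 0 0 0 0 1;0 -9.57 0 0 0 0 1;0 -9.57 0 0 0 0 1;0 -9.57 0 0 0 0 1;0 -9.57 0 0 0 0 1;0 -9.57 0 0 0 0 1;0 0 0 0 0 0 1'; python3 - <<'E'
from h import *
plan((.6815,.0589,.19),173)
E
```

```text
clock: 55.6
eef_pos: [0.4391, -0.3803, 0.1935]
tool_rot: [0.516, 0.486, -0.486, -0.511]
ft_force: [0.0, 0.3, -2.4]
grip_width: 0.0336
clock: 56.85
eef_pos: [0.4366, -0.378, 0.1878]
tool_rot: [0.043, 0.706, -0.705, -0.045]
ft_force: [-0.3, 0.8, -2.6]
grip_width: 0.0337
tcp [ 0.4366 -0.378   0.1878] x-axis ang 172.9 ydown [-0.003  0.002 -1.   ] w 0.0337 F [-0.3  0.8 -2.6] t 56.85 j [-0.71  0.42  0.14  1.3  -0.   -2.16]
rotvec tool deg [ 0.09 -0.1   0.17] shift if in current tool axes mm [-189.    -2.  -463.8] in final axes [-189.9   -2.2 -463.5]
```

```bash
python3 -m inch '0 0 0 -19 -1 -44 1;0 0 0 -19 -1 -47 1;0 0 0 -19 0 -47 1;0 0 0 -19 0 -47 1;0 0 0 -19 0 -47 1;0 0 0 -19 0 -47 1;0 0 0 -19 0 -47 1;0 0 0 -19 0 -47 1;0 0 0 -19 0 -47 1;0 0 0 -18 0 -44 1;0 0 0 0 0 0 1;0 0 0 0 0 0 1'; python3 - <<'E'
from h import *
plan((.6815,.0589,.118),173)
c=cam("side");crop(c,(210,70,330,160),7,"p4.png")
c=cam("top");crop(c,(120,80,230,200),6,"p4t.png")
E
```

```text
clock: 58.35
eef_pos: [0.6808, 0.0591, 0.1903]
tool_rot: [-0.043, -0.705, 0.706, 0.044]
ft_force: [-0.3, -0.2, -0.9]
grip_width: 0.0341
tcp [0.6808 0.0591 0.1903] x-axis ang 172.96 ydown [-0.003 -0.001 -1.   ] w 0.0341 F [-0.3 -0.2 -0.9] t 58.35 j [ 0.09  0.64  0.52  1.45 -0.   -1.36]
rotvec tool deg [-0.07 -0.04  0.14] shift if in current tool axes mm [-0.9 72.3 -0. ] in final axes [-0.7 72.3  0.1]
```

View pics/p4.png

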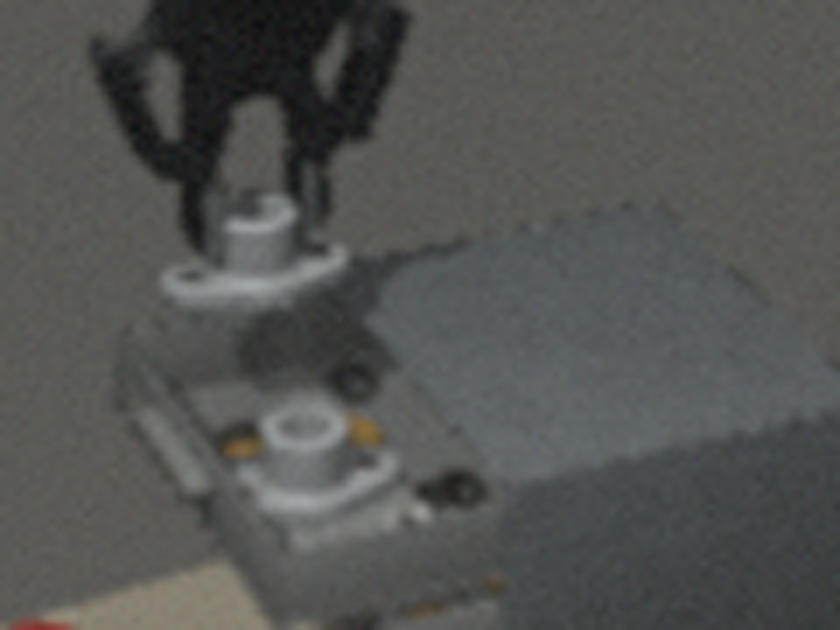

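View pics/p4t.png

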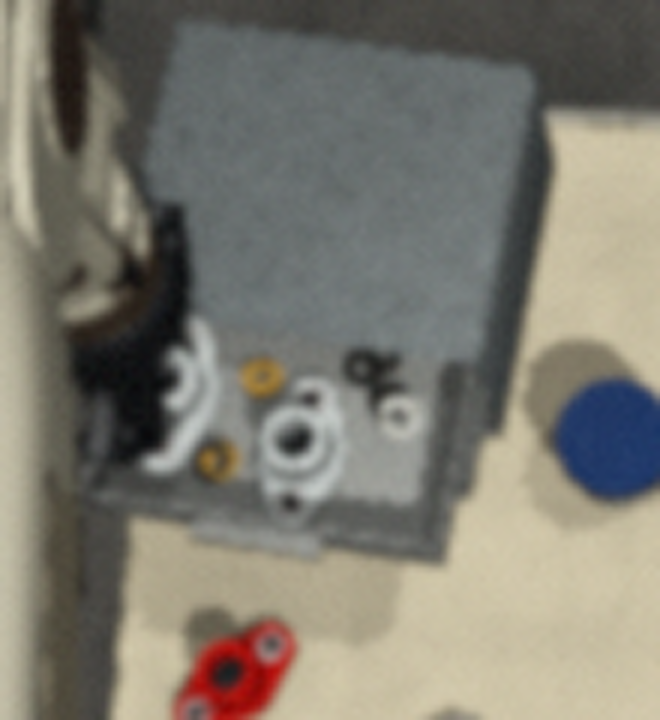

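```bash
python3 - <<'E'
from h import *
np.set_printoptions(precision=4,suppress=True)
ct=cam("top")
f=lambda x,y,z: at_z(ct,(x/6+120,y/6+80),z)
yd=np.array([np.sin(np.radians(7)),np.cos(np.radians(7)),0])
for n,q in dict(hub=(295,440,.136),plateR=(345,452,.11),plateL=(260,450,.11),floorR=(420,480,.1),floorR_asTop=(420,480,.135),wallRouter=(465,480,.135),wallRouter_f=(442,560,.142),frontL=(92,495,.142)).items():
    w=f(*q); print(n,w,"yd",w@yd)
E
```

```text
hub [0.6682 0.0009 0.136 ] yd 0.08234763632398928
plateR [ 0.6697 -0.0217  0.11  ] yd 0.060100262485194324
plateL [0.669  0.0243 0.11  ] yd 0.10565741599028913
floorR [ 0.6585 -0.0616  0.1   ] yd 0.01906938495909983
floorR_asTop [ 0.6495 -0.0666  0.135 ] yd 0.01305162896763208
wallRouter [ 0.6505 -0.0902  0.135 ] yd -0.010257924830818468
wallRouter_f [ 0.6056 -0.0821  0.142 ] yd -0.0076458416009734555
frontL [0.6327 0.1052 0.142 ] yd 0.1814908850353769
```

```bash
python3 -m inch '0 0 0 -1 20 0 1;0 0 0 0 16 0 1;0 0 0 0 10 0 1;0 0 0 0 0 0 1'; python3 -m inch '0 0 0 0 8 0 1;0 0 0 0 6 0 1;0 0 0 0 0 0 1';python3 -m inch '0 0 0 0 6 0 1;0 0 0 0 4 0 1;0 0 0 0 0 0 1';python3 -m inch '0 0 0 0 2 0 1;0 0 0 0 0 0 1'
```

```text
clock: 59.0
eef_pos: [0.6816, 0.0586, 0.1446]
tool_rot: [-0.042, -0.706, 0.706, 0.044]
ft_force: [0.3, -0.6, -1.9]
grip_width: 0.0338
clock: 59.38
eef_pos: [0.682, 0.0591, 0.1311]
tool_rot: [-0.043, -0.706, 0.706, 0.043]
ft_force: [-0.0, 0.9, -2.9]
grip_width: 0.0338
clock: 59.75
eef_pos: [0.682, 0.059, 0.1212]
tool_rot: [-0.043, -0.706, 0.706, 0.043]
ft_force: [-0.9, 0.1, -2.2]
grip_width: 0.0341
clock: 60.0
eef_pos: [0.6824, 0.059, 0.1197]
tool_rot: [-0.043, -0.706, 0.706, 0.043]
ft_force: [0.0, -0.6, -1.8]
grip_width: 0.0335
```

```bash
python3 -m inch '0 0 0 0 2 0 1;0 0 0 0 0 0 1';python3 -m inch '0 0 0 0 1.5 0 1;0 0 0 0 0 0 1'
```

```text
clock: 60.25
eef_pos: [0.6823, 0.059, 0.1176]
tool_rot: [-0.043, -0.706, 0.706, 0.043]
ft_force: [-0.8, 0.3, -1.6]
grip_width: 0.0341
clock: 60.5
eef_pos: [0.6829, 0.059, 0.1172]
tool_rot: [0.044, 0.706, -0.706, -0.043]
ft_force: [-0.8, -0.1, 1.5]
grip_width: 0.0337
```

```bash
python3 -m inch '0 0 0 0 0 0 0.45;0 0 0 0 0 0 0.42;0 0 0 0 0 0 0.42;0 0 0 0 -10 0 0.42;0 0 0 0 -30 0 0.42;0 0 0 0 -40 0 0.42;0 0 0 0 0 0 0.4'; python3 - <<'E'
from h import *
plan((.5665,-.3860,.19),86.85)
c=cam("side");crop(c,(210,70,330,160),7,"p5.png")
E
```

```text
clock: 61.38
eef_pos: [0.685, 0.0593, 0.202]
tool_rot: [0.046, 0.706, -0.705, -0.04]
ft_force: [-0.4, -0.8, 1.2]
grip_width: 0.0512
tcp [0.685  0.0593 0.202 ] x-axis ang 173.02 ydown [ 0.01   0.001 -1.   ] w 0.0512 F [-0.4 -0.8  1.2] t 61.375 j [ 0.09  0.64  0.54  1.46  0.   -1.36]
rotvec tool deg [ 0.5  86.17 -0.35] shift if in current tool axes mm [ 63.6  10.5 456.4] in final axes [-451.1   12.    93.8]
```

View pics/p5.png

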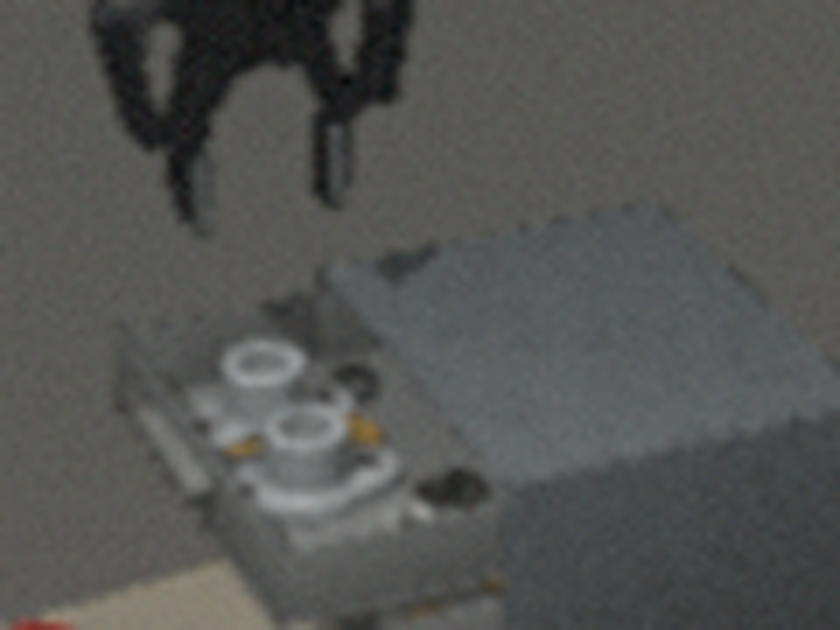

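```bash
python3 -m inch '0 9.57 0 0 0 0 0.4;0 9.57 0 0 0 0 0.4;0 9.57 0 0 0 0 0.4;0 9.57 0 0 0 0 0.4;0 9.57 0 0 0 0 0.4;0 9.57 0 0 0 0 0.4;0 9.57 0 0 0 0 0.4;0 9.57 0 0 0 0 0.4;0 9.6 0 0 0 0 0.4;0 0 0 0 0 0 0.4'; python3 -m inch '0 0 0 -45 0 9 0.4;0 0 0 -45 1 9 0.4;0 0 0 -45 1 9 0.4;0 0 0 -45 1 9 0.4;0 0 0 -45 1 10 0.4;0 0 0 -45 1 10 0.4;0 0 0 -45 1 10 0.4;0 0 0 -45 1 10 0.4;0 0 0 -45 1 9 0.4;0 0 0 -45 1 9 0.4;0 0 0 0 0 0 0.4;0 0 0 0 0 0 0.4'; python3 - <<'E'
from h import *
plan((.5663,-.3858,.09),86.85)
E
```

```text
clock: 62.68
eef_pos: [0.6818, 0.059, 0.195]
tool_rot: [-0.513, -0.486, 0.487, 0.514]
ft_force: [-0.3, 0.6, -0.4]
grip_width: 0.0511
clock: 64.18
eef_pos: [0.5636, -0.3848, 0.1866]
tool_rot: [-0.513, -0.486, 0.486, 0.514]
ft_force: [0.8, 1.2, 0.3]
grip_width: 0.0509
tcp [ 0.5636 -0.3848  0.1866] x-axis ang 86.93 ydown [-0.001  0.001 -1.   ] w 0.0509 F [0.8 1.2 0.3] t 64.175 j [-0.6   0.64  0.5   1.44  0.   -0.55]
rotvec tool deg [-0.06  0.08  0.07] shift if in current tool axes mm [-0.9 96.6 -2.9] in final axes [-0.8 96.6 -2.8]
```

```bash
python3 -m inch '0 0 0 -1 50 -2 0.4;0 0 0 0 45 0 0.4;0 0 0 0 15 0 0.4;0 0 0 0 0 0 0.4;0 0 0 0 0 0 0.4'; python3 - <<'E'
from h import *
plan((.5663,-.3858,.036),86.85)
c=cam("side");crop(c,(245,190,345,270),8,"g2.png")
E
```

```text
clock: 64.8
eef_pos: [0.5675, -0.3867, 0.0799]
tool_rot: [0.515, 0.487, -0.486, -0.512]
ft_force: [0.4, -0.9, 0.4]
grip_width: 0.0515
tcp [ 0.5675 -0.3867  0.0799] x-axis ang 86.92 ydown [ 0.004 -0.002 -1.   ] w 0.0515 F [ 0.4 -0.9  0.4] t 64.8 j [-0.6   0.7   0.33  1.2   0.   -0.54]
rotvec tool deg [ 0.21  0.07 -0.13] shift if in current tool axes mm [ 1.  43.9  1.4] in final axes [ 0.9 43.9  1.3]
```

View pics/g2.png

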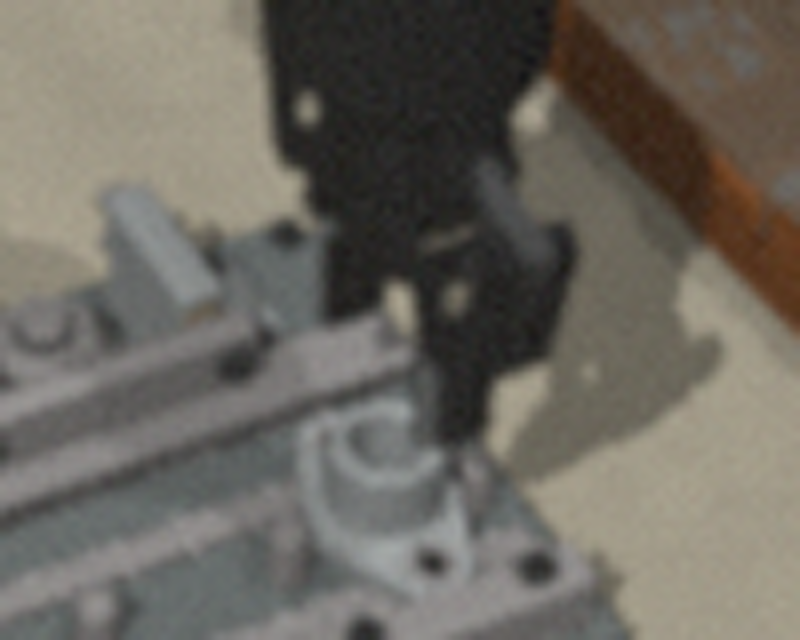

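Same relation as for the previous one; go down and grip.

```bash
python3 -m inch '0 0 0 1 20 1 0.4;0 0 0 0 16 0 0.4;0 0 0 0 0 0 0.4'; python3 -m inch '0 0 0 0 6 0 0.4;0 0 0 0 0 0 0.4'; python3 -m inch '0 0 0 0 0 0 0.5;0 0 0 0 0 0 1;0 0 0 0 0 0 1;0 0 0 0 0 0 1;0 0 0 0 0 0 1'; python3 -m inch '0 0 0 0 -6 0 1;0 0 0 0 -20 0 1;0 0 0 0 -45 0 1;0 0 0 0 -45 0 1;0 0 0 0 -38 0 1;0 0 0 0 0 0 1'; python3 -m inch '0 -9.57 0 0 0 0 1;0 -9.57 0 0 0 0 1;0 -9.57 0 0 0 0 1;0 -9.57 0 0 0 0 1;0 -9.57 0 0 0 0 1;0 -9.57 0 0 0 0 1;0 -9.57 0 0 0 0 1;0 -9.57 0 0 0 0 1;0 -9.57 0 0 0 0 1;0 0 0 0 0 0 1'; python3 - <<'E'
from h import *
plan((.668,-.0520,.19),173)
c=cam("side");cv2.imwrite("pics/g3.png",c["color"])
E
```

```text
clock: 65.22
eef_pos: [0.5641, -0.3847, 0.0403]
tool_rot: [-0.513, -0.486, 0.486, 0.514]
ft_force: [-0.1, -0.2, -0.1]
grip_width: 0.0513
clock: 65.47
eef_pos: [0.565, -0.3853, 0.0353]
tool_rot: [0.514, 0.486, -0.486, -0.514]
ft_force: [0.5, 0.6, -0.3]
grip_width: 0.0516
clock: 66.1
eef_pos: [0.5653, -0.3853, 0.0361]
tool_rot: [0.514, 0.486, -0.486, -0.513]
ft_force: [-0.0, 1.5, 4.6]
grip_width: 0.0339
clock: 66.85
eef_pos: [0.5665, -0.3865, 0.1932]
tool_rot: [0.516, 0.487, -0.486, -0.511]
ft_force: [-0.2, 0.8, -2.0]
grip_width: 0.0339
clock: 68.1
eef_pos: [0.564, -0.3847, 0.1866]
tool_rot: [0.043, 0.706, -0.705, -0.045]
ft_force: [-0.2, -0.5, -2.4]
grip_width: 0.0341
tcp [ 0.564  -0.3847  0.1866] x-axis ang 172.87 ydown [-0.004  0.002 -1.   ] w 0.0341 F [-0.2 -0.5 -2.4] t 68.1 j [-0.6   0.64  0.51  1.44 -0.   -2.04]
rotvec tool deg [ 0.11 -0.13  0.22] shift if in current tool axes mm [ -62.   -3. -343.] in final axes [ -62.7   -3.4 -342.9]
```

View pics/g3.png

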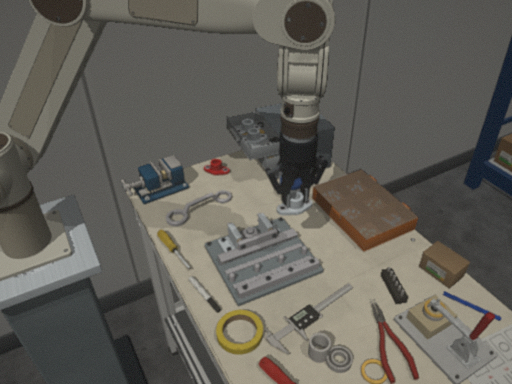

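```bash
python3 -m inch '0 0 0 -7.8 -2 -40 1;0 0 0 -7.8 -2 -44 1;0 0 0 -7.8 -1 -44 1;0 0 0 -7.8 0 -44 1;0 0 0 -7.8 0 -44 1;0 0 0 -7.8 0 -44 1;0 0 0 -7.8 0 -44 1;0 0 0 -7.8 0 -39 1;0 0 0 0 0 0 1;0 0 0 0 0 0 1'; python3 - <<'E'
from h import *
plan((.668,-.0520,.118),173)
c=cam("side");crop(c,(210,70,330,160),7,"p6.png")
c=cam("top");crop(c,(120,80,230,200),6,"p6t.png")
E
```

```text
clock: 69.4
eef_pos: [0.6683, -0.0525, 0.1935]
tool_rot: [-0.043, -0.706, 0.706, 0.044]
ft_force: [-0.7, 0.3, -1.9]
grip_width: 0.0338
tcp [ 0.6683 -0.0525  0.1935] x-axis ang 172.94 ydown [-0.002 -0.001 -1.   ] w 0.0338 F [-0.7  0.3 -1.9] t 69.4 j [-0.08  0.61  0.47  1.43 -0.   -1.53]
rotvec tool deg [-0.04 -0.06  0.08] shift if in current tool axes mm [ 0.2 75.5 -0.5] in final axes [ 0.3 75.5 -0.4]
```

View pics/p6.png

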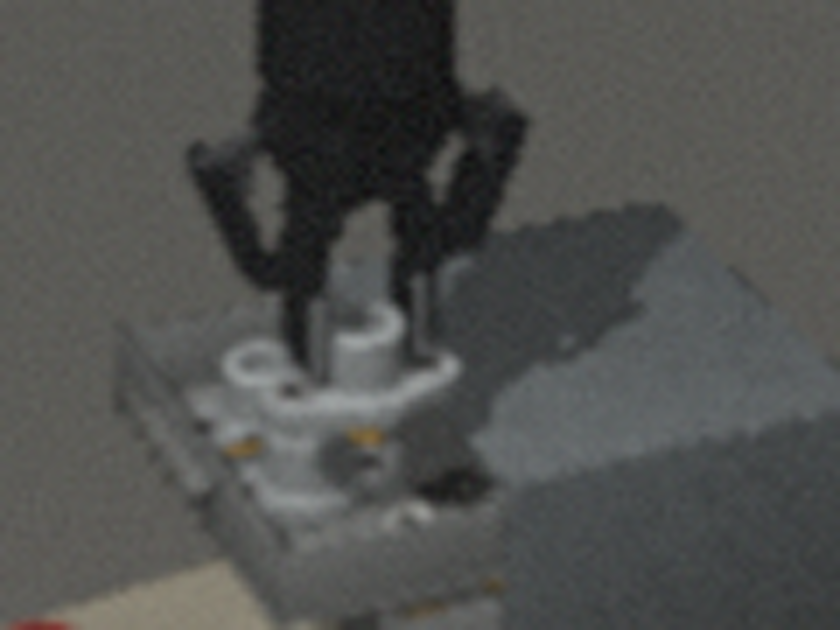

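View pics/p6t.png

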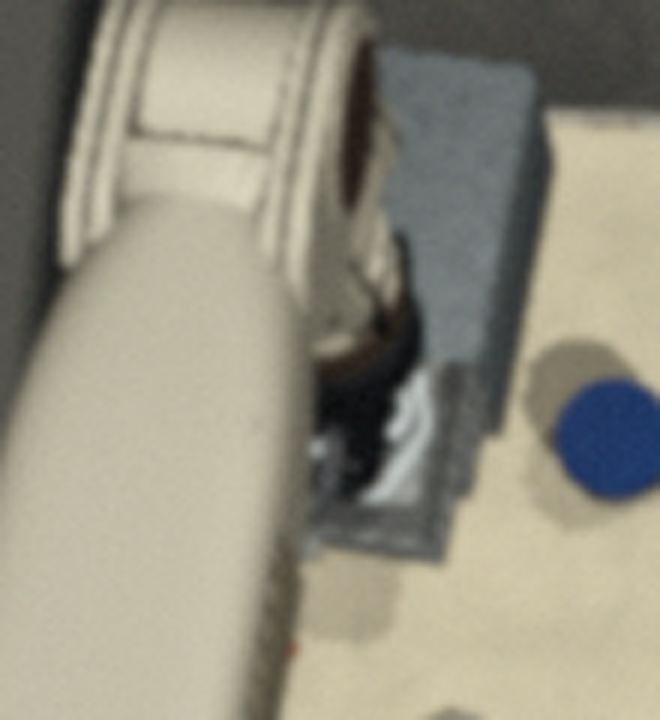

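```bash
python3 - <<'E'
from h import *
np.set_printoptions(precision=4,suppress=True)
ct=cam("top")
f=lambda x,y,z: at_z(ct,(x/6+120,y/6+80),z)
yd=np.array([np.sin(np.radians(7)),np.cos(np.radians(7)),0])
for n,q in dict(edge=(434,410,.187),wall_in=(425,480,.135),wall_in2=(440,400,.135),wallout=(470,400,.135),cabR=(490,360,.145)).items():
    w=f(*q); print(n,w,"yd",w@yd)
crop(ct,(170,130,210,180),14,"p7t.png")
E
```

```text
edge [ 0.673  -0.0784  0.187 ] yd 0.004175695594031796
wall_in [ 0.6496 -0.0692  0.135 ] yd 0.010458809046782066
wall_in2 [ 0.6933 -0.074   0.135 ] yd 0.011045605124285334
wallout [ 0.694  -0.0898  0.135 ] yd -0.0045922758041910434
cabR [ 0.7133 -0.1001  0.145 ] yd -0.01240391253301022
```

View pics/p7t.png

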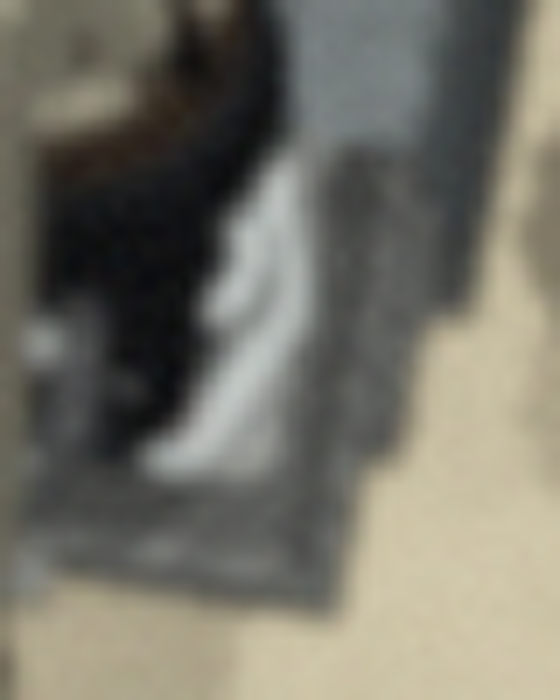

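```bash
python3 -m inch '0 0 0 -1 20 -4 1;0 0 0 0 10 0 1;0 0 0 0 0 0 1'; python3 -m inch '0 0 0 0 6 0 1;0 0 0 0 0 0 1'; python3 - <<'E'
from h import *
plan((.668,-.0480,.118),173)
c=cam("side");crop(c,(210,70,330,160),7,"p8.png")
c=cam("top");crop(c,(170,130,210,180),14,"p8t.png")
E
```

```text
clock: 69.92
eef_pos: [0.6692, -0.0493, 0.1631]
tool_rot: [-0.043, -0.706, 0.706, 0.045]
ft_force: [-0.5, 0.9, -2.4]
grip_width: 0.034
clock: 70.18
eef_pos: [0.6701, -0.0487, 0.1582]
tool_rot: [-0.043, -0.706, 0.706, 0.043]
ft_force: [0.3, 0.8, -2.1]
grip_width: 0.0342
tcp [ 0.6701 -0.0487  0.1582] x-axis ang 172.97 ydown [-0. -0. -1.] w 0.0342 F [ 0.3  0.8 -2.1] t 70.175 j [-0.07  0.62  0.4   1.35 -0.   -1.52]
rotvec tool deg [-0.   -0.03  0.01] shift if in current tool axes mm [ 2.2 40.2 -0.5] in final axes [ 2.2 40.2 -0.5]
```

View pics/p8.png

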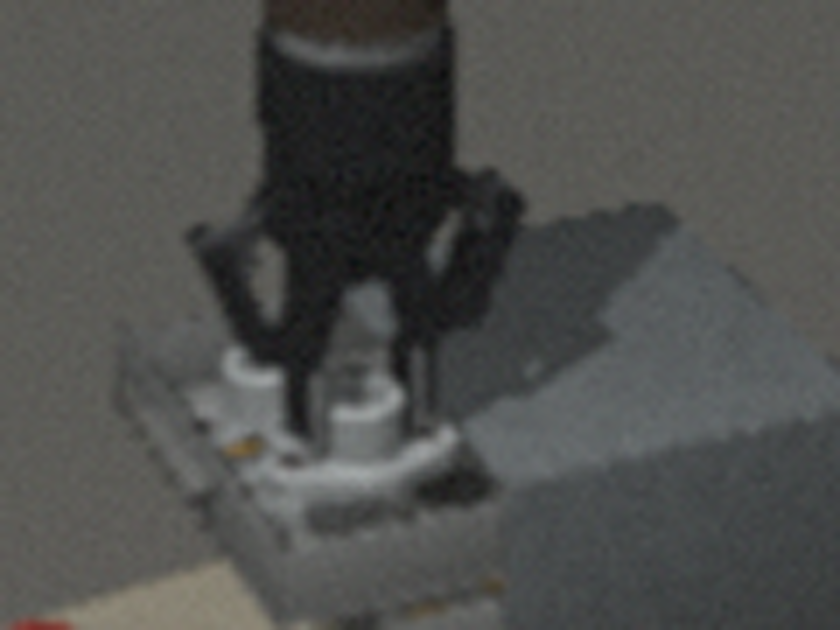

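View pics/p8t.png

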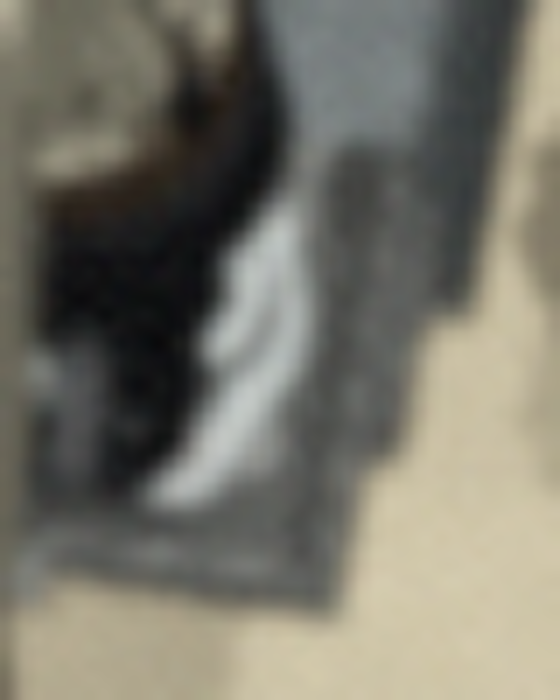

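```bash
python3 - <<'E'
from h import *
np.set_printoptions(precision=4,suppress=True)
cs=cam("side")
f=lambda x,y,z: at_z(cs,(x/7+210,y/7+70),z)
yd=np.array([np.sin(np.radians(7)),np.cos(np.radians(7)),0])
for n,q in dict(plate_edge=(375,482,.141),wallF=(290,548,.135),wallB=(492,508,.135),wallF_out=(285,560,.135)).items():
    w=f(*q); print(n,w,"yd",w@yd)
E
```

```text
plate_edge [ 0.6711 -0.0639  0.141 ] yd 0.01833752075357519
wallF [ 0.6224 -0.0812  0.135 ] yd -0.004712230224142067
wallB [ 0.7068 -0.0962  0.135 ] yd -0.009373210088593965
wallF_out [ 0.6166 -0.0877  0.135 ] yd -0.011923082314574025
```

```bash
python3 -m inch '0 0 0 1 8 0 1;0 0 0 0 6 0 1;0 0 0 0 0 0 1';python3 -m inch '0 0 0 0 8 0 1;0 0 0 0 6 0 1;0 0 0 0 0 0 1';python3 -m inch '0 0 0 0 6 0 1;0 0 0 0 4 0 1;0 0 0 0 0 0 1';python3 -m inch '0 0 0 0 2.5 0 1;0 0 0 0 0 0 1'
```

```text
clock: 70.7
eef_pos: [0.6685, -0.0483, 0.1431]
tool_rot: [0.042, 0.706, -0.706, -0.044]
ft_force: [-0.3, -0.2, -1.7]
grip_width: 0.0339
clock: 71.08
eef_pos: [0.6686, -0.0484, 0.1292]
tool_rot: [0.043, 0.706, -0.706, -0.044]
ft_force: [-0.2, 0.0, -1.4]
grip_width: 0.034
clock: 71.45
eef_pos: [0.6688, -0.0484, 0.1197]
tool_rot: [0.043, 0.706, -0.706, -0.044]
ft_force: [0.8, -0.3, -1.7]
grip_width: 0.0341
clock: 71.7
eef_pos: [0.6691, -0.0484, 0.1177]
tool_rot: [0.043, 0.706, -0.706, -0.043]
ft_force: [-0.1, 0.6, -2.5]
grip_width: 0.0339
```

```bash
python3 -m inch '0 0 0 0 1.5 0 1;0 0 0 0 0 0 1'; python3 -m inch '0 0 0 0 0 0 0.45;0 0 0 0 0 0 0.42;0 0 0 0 0 0 0.42;0 0 0 0 -10 0 0.42;0 0 0 0 -30 0 0.42;0 0 0 0 -40 0 0.42;0 0 0 0 0 0 0.4'; python3 - <<'E'
from h import *
plan((.58,0,.2),83)
c=cam("side");crop(c,(210,70,330,160),7,"p9.png")
c=cam("top");crop(c,(120,80,230,200),6,"p9t.png")
E
```

```text
clock: 71.95
eef_pos: [0.6694, -0.0484, 0.1166]
tool_rot: [-0.043, -0.706, 0.706, 0.043]
ft_force: [0.4, -0.6, -1.7]
grip_width: 0.0339
clock: 72.82
eef_pos: [0.6718, -0.0486, 0.2019]
tool_rot: [-0.047, -0.706, 0.706, 0.04]
ft_force: [-0.3, -0.6, 0.5]
grip_width: 0.0514
tcp [ 0.6718 -0.0486  0.2019] x-axis ang 172.99 ydown [ 0.01  -0.001 -1.   ] w 0.0514 F [-0.3 -0.6  0.5] t 72.825 j [-0.07  0.6   0.48  1.44  0.   -1.52]
rotvec tool deg [ 0.45 89.99 -0.41] shift if in current tool axes mm [ 97.   1. -37.] in final axes [37.   1.9 97. ]
```

View pics/p9.png

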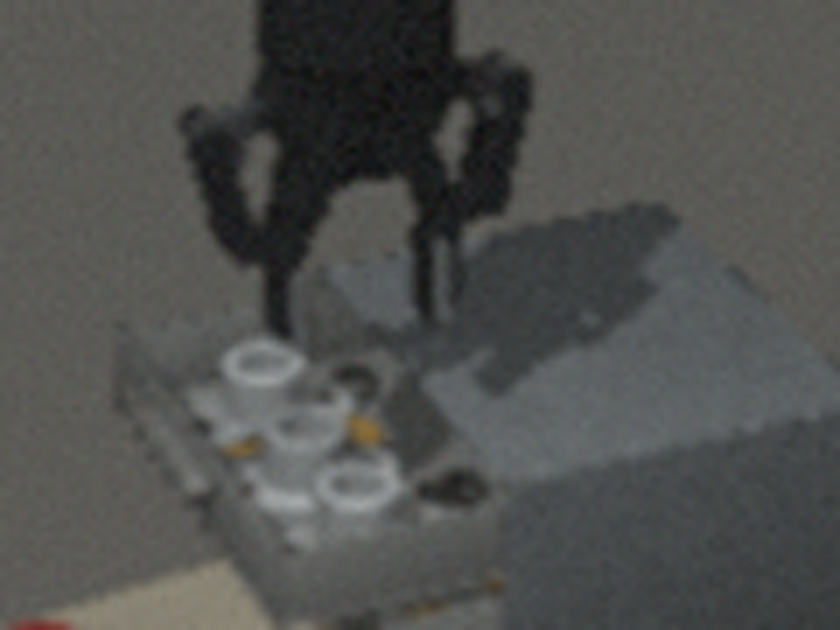

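View pics/p9t.png

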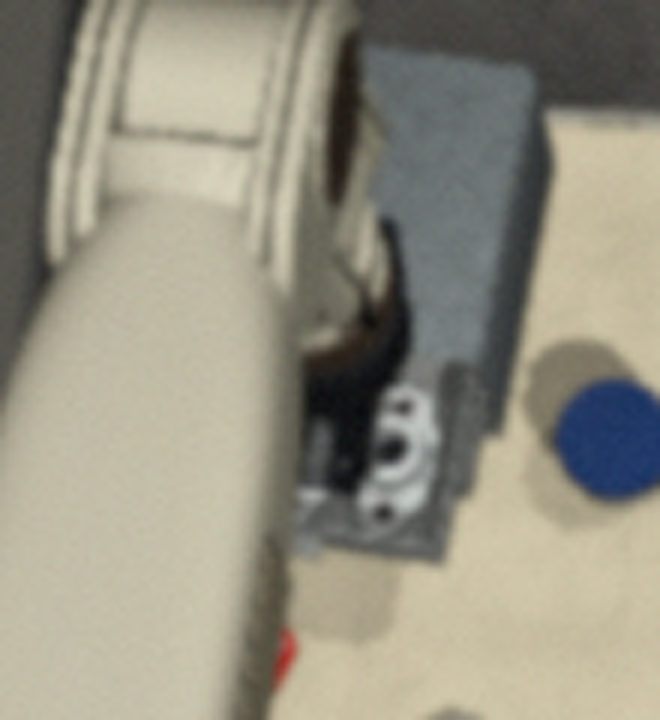

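```bash
python3 -m inch '0 10 0 0 0 0 1;0 10 0 0 0 0 1;0 10 0 0 0 0 1;0 10 0 0 0 0 1;0 10 0 0 0 0 1;0 10 0 0 0 0 1;0 10 0 0 0 0 1;0 10 0 0 0 0 1;0 10 0 0 0 0 1;0 0 0 0 0 0 1'; python3 - <<'E'
from h import *
plan((.565,.019,.2),83)
E
```

```text
clock: 74.18
eef_pos: [0.6684, -0.0483, 0.1947]
tool_rot: [-0.528, -0.468, 0.47, 0.53]
ft_force: [0.4, 0.2, 0.8]
grip_width: -0.0
tcp [ 0.6684 -0.0483  0.1947] x-axis ang 83.11 ydown [-0.003  0.    -1.   ] w -0.0 F [0.4 0.2 0.8] t 74.175 j [-0.07  0.61  0.47  1.44 -0.    0.05]
rotvec tool deg [-0.17  0.11 -0.01] shift if in current tool axes mm [ 54.5  -5.  110.7] in final axes [ 54.2  -5.3 110.8]
```

```bash
python3 -m inch '0 0 0 18 -2 37 1;0 0 0 18 -2 37 1;0 0 0 18 0 37 1;0 0 0 0 30 0 1;0 0 0 0 30 0 1;0 0 0 0 16 0 1;0 0 0 0 0 0 1;0 0 0 0 0 0 1'; python3 - <<'E'
from h import *
plan((.565,.019,.12),83)
c=cam("side");crop(c,(190,80,320,170),6,"q1.png")
c=cam("top");crop(c,(120,80,230,200),6,"q1t.png")
E
```

```text
clock: 75.18
eef_pos: [0.5664, 0.0187, 0.1252]
tool_rot: [0.53, 0.469, -0.468, -0.529]
ft_force: [-0.3, -0.6, 0.0]
grip_width: -0.0002
tcp [0.5664 0.0187 0.1252] x-axis ang 83.02 ydown [ 0.001  0.    -1.   ] w -0.0002 F [-0.3 -0.6  0. ] t 75.175 j [ 0.03  0.44 -0.    1.13  0.    0.15]
rotvec tool deg [0.08 0.02 0.02] shift if in current tool axes mm [0.2 5.2 1.5] in final axes [0.2 5.2 1.5]
```

View pics/q1.png

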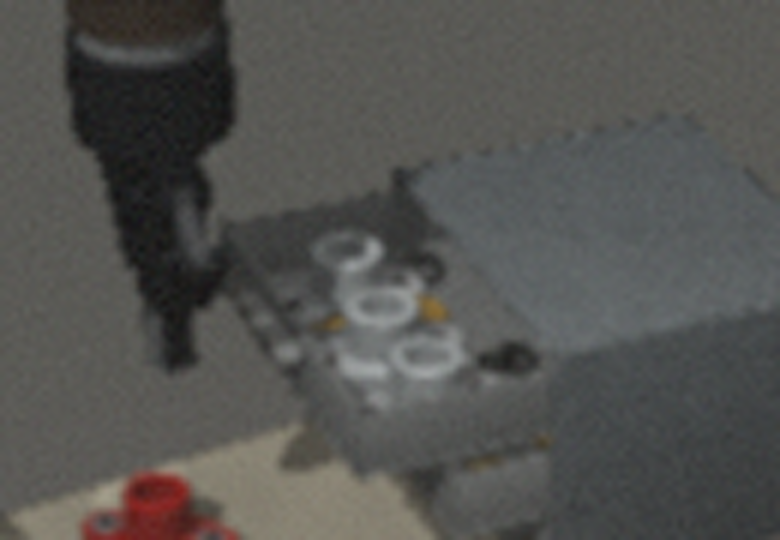

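View pics/q1t.png

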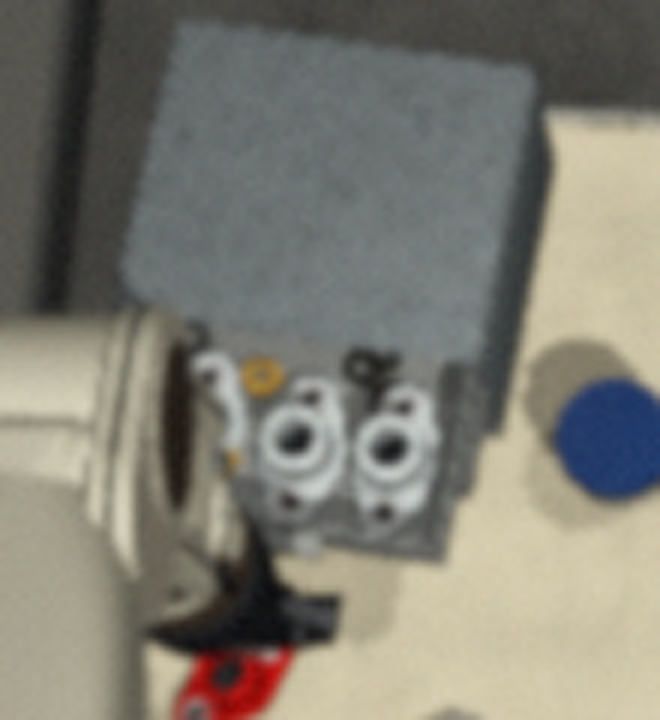

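```bash
python3 -m inch '0 0 0 0 3 -12 1;0 0 0 0 0 -10 1;0 0 0 0 0 0 1'; python3 -m inch '0 0 0 0 0 -5 1;0 0 0 0 0 -5 1;0 0 0 0 0 -5 1;0 0 0 0 0 0 1'; python3 -m inch '0 0 0 0 0 -6 1;0 0 0 0 0 -6 1;0 0 0 0 0 -6 1;0 0 0 0 0 0 1'
```

```text
clock: 75.65
eef_pos: [0.5886, 0.0159, 0.1212]
tool_rot: [0.53, 0.469, -0.468, -0.53]
ft_force: [-0.1, -0.2, -0.4]
grip_width: -0.0003
clock: 76.15
eef_pos: [0.6027, 0.0142, 0.1213]
tool_rot: [0.53, 0.469, -0.468, -0.53]
ft_force: [0.0, -0.3, 0.3]
grip_width: -0.0
clock: 76.65
eef_pos: [0.621, 0.0119, 0.1213]
tool_rot: [0.53, 0.469, -0.468, -0.529]
ft_force: [0.5, -1.2, -0.0]
grip_width: 0.0002
```

```bash
python3 - <<'E'
from h import *
c=cam("side");crop(c,(190,80,320,170),6,"q2.png")
E
```

```text
(no output)
```

View pics/q2.png

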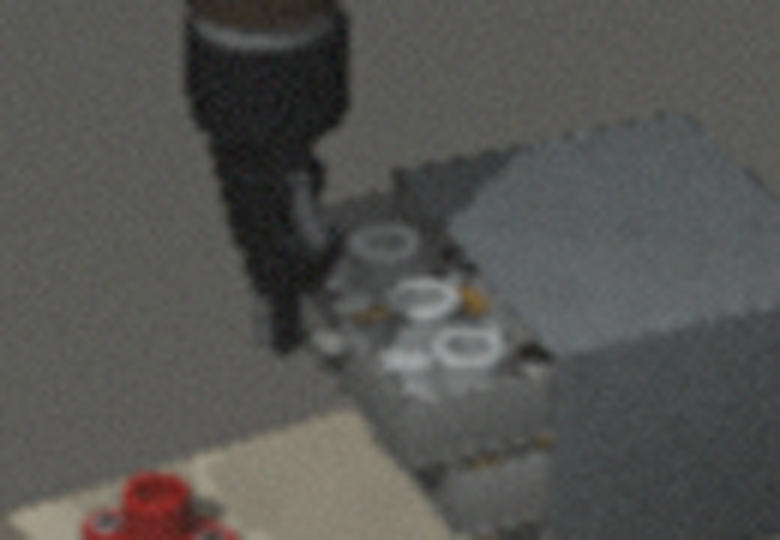

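```bash
python3 -m inch '0 0 0 0 0 -6 1;0 0 0 0 0 -6 1;0 0 0 0 0 -6 1;0 0 0 0 0 -6 1;0 0 0 0 0 -6 1;0 0 0 0 0 -6 1;0 0 0 0 0 -6 1;0 0 0 0 0 0 1'; python3 -m inch '0 0 0 0 0 -6 1;0 0 0 0 0 -6 1;0 0 0 0 0 -5 1;0 0 0 0 0 0 1';python3 - <<'E'
from h import *
c=cam("side");crop(c,(190,80,320,170),6,"q3.png")
E
```

```text
clock: 77.7
eef_pos: [0.6625, 0.0067, 0.1212]
tool_rot: [0.53, 0.469, -0.468, -0.529]
ft_force: [-0.6, 0.2, 0.1]
grip_width: -0.0001
clock: 78.2
eef_pos: [0.6794, 0.0047, 0.1212]
tool_rot: [0.53, 0.469, -0.468, -0.529]
ft_force: [-0.0, -0.1, 0.7]
grip_width: -0.0001
```

View pics/q3.png

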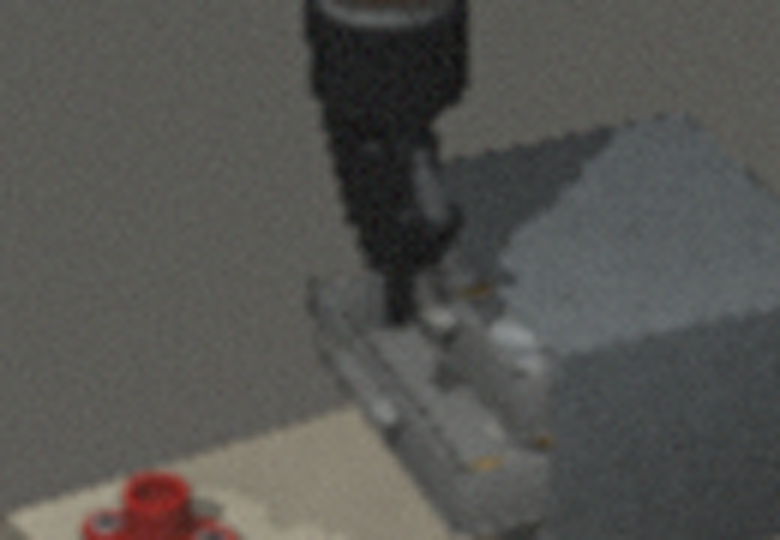

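```bash
python3 -m inch '0 0 0 0 0 -5 1;0 0 0 0 0 -4 1;0 0 0 0 0 0 1'; python3 -m inch '0 0 0 0 0 -4 1;0 0 0 0 0 -3 1;0 0 0 0 0 0 1'; python3 -m inch '0 0 0 0 0 -3 1;0 0 0 0 0 0 1'
```

```text
clock: 78.62
eef_pos: [0.6882, 0.0036, 0.1213]
tool_rot: [0.53, 0.469, -0.468, -0.529]
ft_force: [0.5, -0.2, 0.1]
grip_width: 0.0003
clock: 79.0
eef_pos: [0.695, 0.0028, 0.1213]
tool_rot: [0.53, 0.469, -0.468, -0.53]
ft_force: [0.5, -0.2, -0.8]
grip_width: 0.0
clock: 79.25
eef_pos: [0.6979, 0.0024, 0.1213]
tool_rot: [0.53, 0.469, -0.468, -0.53]
ft_force: [0.6, 0.9, -0.7]
grip_width: 0.0001
```

```bash
python3 - <<'E'
from h import *
c=cam("side");crop(c,(190,80,320,170),6,"q4.png")
c=cam("top");crop(c,(120,80,230,200),6,"q4t.png")
E
```

```text
(no output)
```

View pics/q4.png

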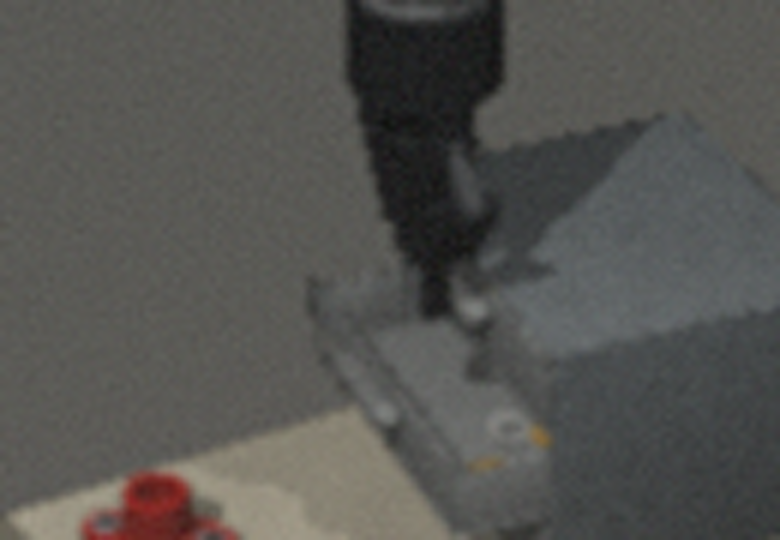

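View pics/q4t.png

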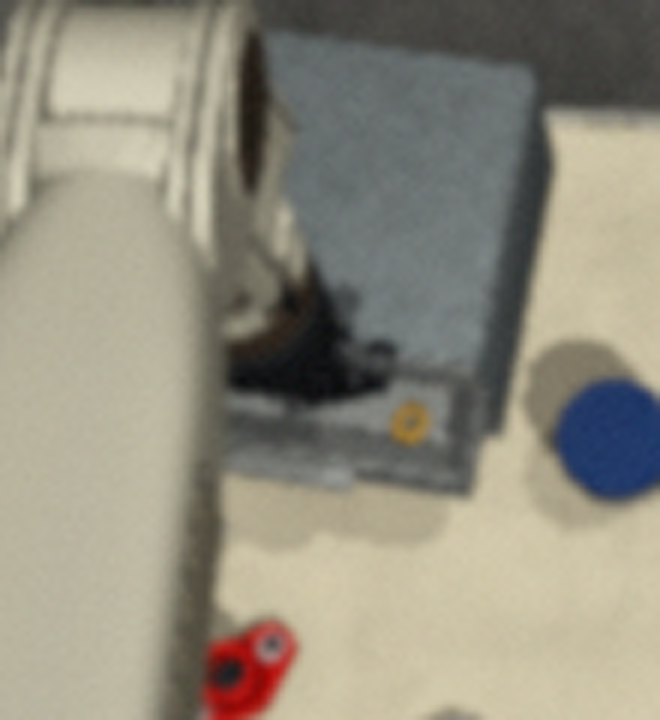

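```bash
python3 -m inch '0 0 0 0 0 -2.5 1;0 0 0 0 0 0 1'; python3 -m inch '0 0 0 0 0 -2.5 1;0 0 0 0 0 0 1'; python3 -m inch '0 0 0 0 0 -2 1;0 0 0 0 0 0 1'; python3 -m inch '0 0 0 0 0 -2 1;0 0 0 0 0 0 1'
```

```text
clock: 79.6
eef_pos: [0.7003, 0.0022, 0.1213]
tool_rot: [0.53, 0.469, -0.468, -0.53]
ft_force: [-0.1, -0.1, 0.1]
grip_width: 0.0001
clock: 79.85
eef_pos: [0.7024, 0.0019, 0.1212]
tool_rot: [-0.529, -0.468, 0.469, 0.53]
ft_force: [-1.1, 1.1, -0.1]
grip_width: 0.0004
clock: 80.1
eef_pos: [0.7024, 0.0019, 0.1212]
tool_rot: [-0.528, -0.467, 0.47, 0.531]
ft_force: [-6.9, 0.5, 2.8]
grip_width: 0.0001
clock: 80.35
eef_pos: [0.7025, 0.0019, 0.1212]
tool_rot: [-0.527, -0.467, 0.471, 0.532]
ft_force: [-12.7, 1.8, 6.9]
grip_width: 0.0001
```

```bash
python3 -m inch '0 0 0 0 0 -2 1;0 0 0 0 0 0 1'; python3 -m inch '0 0 0 0 0 12 1;0 0 0 0 0 20 1;0 0 0 0 0 30 1;0 0 0 0 -40 0 1;0 0 0 0 -40 20 1;0 0 0 -50 0 30 1;0 0 0 -50 0 30 1;0 0 0 -50 0 30 1;0 0 0 -50 0 30 1;0 0 0 -50 0 20 1;0 0 0 -40 0 0 1;0 0 0 0 0 0 1'; python3 - <<'E'
from h import *
c=cam("side","z_s.png");crop(c,(190,80,320,170),6,"z1.png")
c=cam("top","z_t.png");crop(c,(120,80,230,200),6,"z1t.png")
print(bot.get_obs()["eef_pos"])
E
```

```text
clock: 80.6
eef_pos: [0.7025, 0.0019, 0.1212]
tool_rot: [-0.526, -0.466, 0.472, 0.533]
ft_force: [-17.8, 2.1, 9.1]
grip_width: -0.0001
clock: 82.1
eef_pos: [0.4526, -0.2625, 0.2017]
tool_rot: [0.532, 0.467, -0.467, -0.53]
ft_force: [-1.3, 0.4, -0.4]
grip_width: -0.0002
[ 0.45294152 -0.25991841  0.20142268]
```

View pics/z1.png

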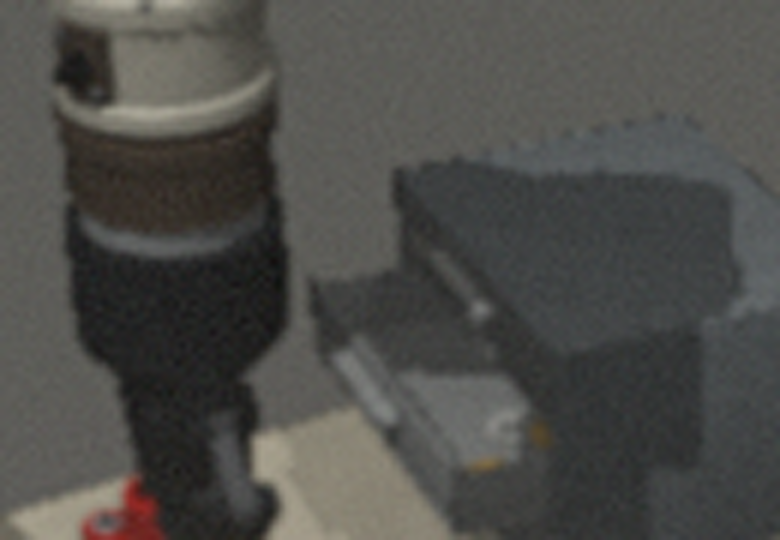

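View pics/z_t.png

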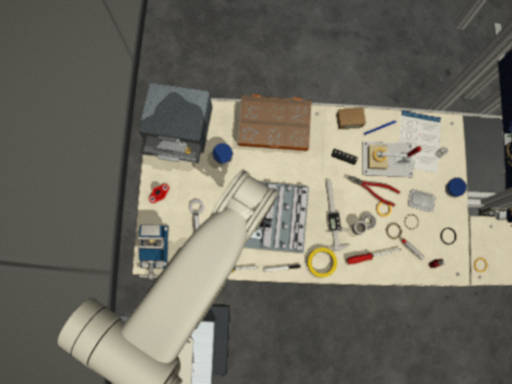

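View pics/z_s.png

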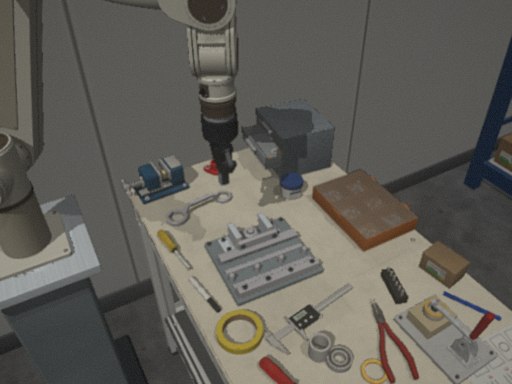

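```bash
python3 - <<'E'
from h import *
a=cv2.imread("pics/side0.png")
c=cam("side"); crop(c,(150,170,260,250),7,"zz.png")
ct=cam("top")
f=lambda n,cn:[(round(r["conf"],2),np.round(r["point"],1)) for r in bot.spot_point(n,cn)[:2]]
for n in("grease_tub","caliper","marker_black","screwdriver_2","tape_roll","drawer_front"): print(n,f(n,"side"))
E
python3 jaw.py
```

```text
grease_tub [(0.94, array([289.4, 192.8]))]
caliper [(0.76, array([313.4, 317.3]))]
marker_black [(0.67, array([204.4, 295.8]))]
screwdriver_2 [(0.75, array([173.2, 251.5])), (0.54, array([202.7, 294. ]))]
tape_roll [(0.62, array([237.6, 333.4]))]
drawer_front [(0.55, array([273.2, 123. ]))]
0 [161 162 159 149 147 155 157 144 124 109  98  89 104 145 178 187 183 182
 185 179 162 146 138 138 137 139 146 150 142 132 131 134 140 154]
now [179 175 173 171 166 158 151 147 147 149 152 152 148 139 131 128 128 128
 127 121 120 143 170 179 168 147 130 124 122 124 129 133 132 127]
0 [ 91  96 103  99  85  73  66  68  82 102 115 120 120 121 121 116 107 104
 106 110 110 108 117 121 115 103  94  90  93 105]
now [135 139 134 114  98 121 156 173 178 180 180 176 163 143 128 117 116 142
 172 181 169 143 119 112 118 125 131 132 130 126]
```

View pics/zz.png

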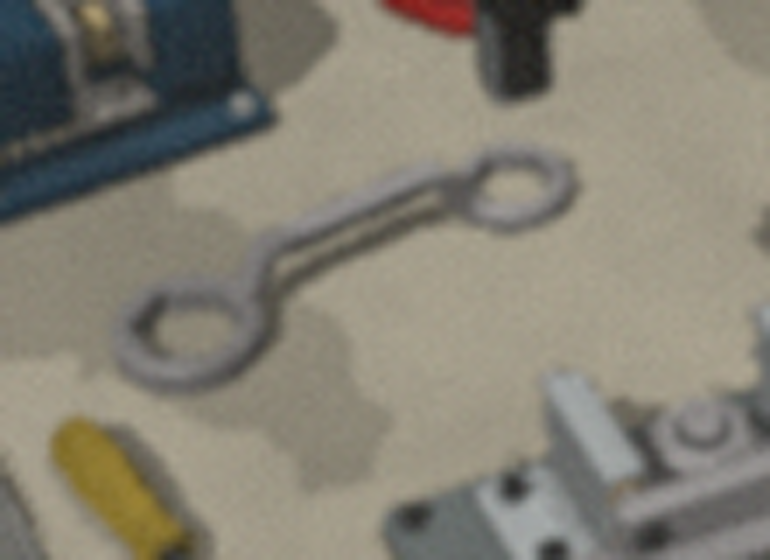

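```bash
python3 -c "
from workcell import bot
print(bot.get_obs()['clock']); print(bot.job_done())"
```

```text
82.8
the job is handed in; nothing more can be done
None
```

The clamp is undone, all three flanges are in the shut top drawer, the spanner is flat on the worktop, and the job is handed in at 82.8 s. `job_done` reports no verdict, so the results below are my own checks.

- **Clamp:** It took five spanner strokes, reseating each time. The hexagon reached its stop, shown by a jump to about 0.9 N m and the arm lagging. The jaw edge moved about 3.3 px in the top picture, roughly 10 mm. At the end, the stretch of jaw not hidden by the arm showed the same edge position as at the stop.
- **Spanner:** The grip on it slackened once, so it tipped in the fingers while being lifted clear and touched one of the blocks. I pressed it level on the worktop before letting go, and the last side picture shows it flat.
- **Flanges and drawer:** The first two flanges reached the floor height with light contact. The third showed no clear contact force, but it was at floor height when let go and looked flat in the pictures. The drawer was pushed until it stopped under about 18 N, and in the pictures its front looks flush with the cabinet.
- **Other things:** The tub, caliper, marker and tape are within 4 px (about 1 cm) of where they started in the side camera. The screwdriver read about 6 px off (1–2 cm at most). I put that down to the network's scatter, as nothing came near it.

**Disagreements:** The two cameras differed by up to 1 cm near the spanner and drawer, so I settled those positions by contact and by the arm's own position readings. The drawer below the top one turned out to be partly open and I left it alone.

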